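# Stand the tipped vials in the lane and knock the two lock pins home

### The arm

A 6-joint arm with a two-finger parallel gripper is mounted at the origin on a cart in front of the work surface, level with it; the furniture and walls round the work are solid. World frame = base frame: x ahead of the robot, y to its left, z up, the work surface at z = 0. Lengths are in mm, angles in rad, forces in N, time in s.
With the tool pointing down it reaches from about 300 to 750 mm from the base axis. Payload 8.5 kg.
Tool frame: the origin (TCP) lies midway between the tips of the shut fingers; the grasp point (between the pads) lies 19 mm behind it; x points along the fingers, y is the direction in which the jaws open and shut, and the axes are right-handed (so a half turn about x gives the same grasp; the last joint's range is limited). The gripper opens to 85 mm and grips with 20 to 120 N. Pads are 22 mm wide; open, the fingers measure 114 mm over their backs; the gripper's body (76 mm by 85 mm) begins 54 mm behind the grasp point. The pads swing forward as they close: fully open they stand 13 mm farther back than shut.
Start: joints at [1.134, 0.381, 1.297, -0, 1.464, -0.215], TCP at [120.985, 536.51, 231.322] pointing down, gripper open.
Joint ranges: [-3.11, 3.11], [-0.89, 2.33], [0.22, 2.48], [-1.42, 4.56], [0.17, 2.85], [-2.88, 2.88]. Speed limits (rad/s): [2.39, 2.39, 3.14, 3.14, 3.14, 3.14].

### API

Orientations are given as a unit quaternion [w, x, y, z].
In Python, from workcell import get_obs, camera, finish_job gives the robot as it stands.
- The arm moves only by the tool arm_command, never from a script. Its argument "series" is a list of rows, each an object of numbers: "fingers": the opening, from -1 (shut) to 1 (fully open), so that 0 is half open; "x", "y", "z": the shift along the tool's x, y, z in cm; "turn": the turn about the tool's x in rad. A call has 1 to 10 rows; each row is the pose to reach, as a shift and turn from the pose commanded when the call began, along the tool's axes at that moment; what a row does not reach only later rows make up. A row lasts 1/12 s, in which the tool goes at most 41.7 mm and 7.16 degrees, less where a joint would pass 70% of its speed; a pose out of reach is approached as far as the arm can. A call with a gripper value outside its range is refused whole. The fingers move at their own pace and stop on an object; the grip force is fixed at half the most. Time passes only in rows, so rows that repeat a pose let the fingers close. It gives the time, the measured TCP pose, the force and the opening at its end, in the units of the state.
- get_obs(): the state, without advancing time (a new reading comes with each control period).
- camera(name): name is "scene" or "top" or "wrist"; returns a dict with "frame" (420x560x3 uint8, red, green, blue), "range_z" (420x560 float32, mm along the optical axis (not along the pixel's ray), 0 where there is no reading), "camera_matrix" (3x3 intrinsics, pixels), "k1" (the pictures are not rectified: a ray, as slopes to the right and down, at radius r is drawn at 1 + k1 r^2 times it, then the intrinsics apply), "cam_to_world" (4x4, takes a point from camera to world coordinates); the wrist camera has in their place "tool_from_camera" (4x4, takes a point from camera to tool coordinates, whose origin is the TCP and whose axes are the tool frame's). Camera axes: x right, y up, looking along -z (the intrinsics and any distortion apply to the point x, -y, -z); pixel columns grow to the right and rows downward; lengths in mm; the calibration is good to about 2 mm. A picture is of the moment at which its call begins: read the wrist's pose just before it.
- finish_job(): hands the job in, once; it reports no verdict.
The state is a dict: "clock": time; "q": joint angles; "joint_vel": joint speeds; "joint_efforts": joint torques, N m; "ee_pos": TCP position; "tcp_rot": TCP orientation; "ft_force": force on the tool from outside, world axes, zero at the start; "wrist_torque": the same for the moment, N m; "opening": finger opening in mm.
Only numpy, scipy, OpenCV 4.12 (cv2) and the standard library are available. Lean on these libraries where they do the work, as an engineer would, in place of code of your own. Each camera call takes 0.05 s, during which the arm holds its last target.

### The job

Stand every tipped vial upright in the lane again, all of them in a row on the white centre strip and let go. Then take the mallet and knock the sprung pins on the tray's end block fully home with brisk blows, not slow pressing: the red locating pin first, then the blue locking pin. Finish with the mallet laid back along its green pad as it lay at first, head resting flat, with the vials still upright, and leave the other things on the bench where they are.

Things in the scene. Friction and masses are not known exactly. Their poses are not given: they have to be found in the camera images.
- lane_tray: fixed grey lane tray, origin on the worktop; x runs along the lane away from its dark end block (the end nearest the robot), y across to the left, z up. Lane floor 6 mm over the worktop, x -0.128 to 0.160, y -0.050 to 0.050; kerbs 5 mm thick, 6 mm over the floor, along both sides and far end. White strip y -0.015 to 0.015. End block x -0.170 to -0.128, y -0.055 to 0.055, 40 mm high.
- red_pin_top (a point): centre of the top of the red head (18 mm diameter, 7 mm thick) of the sprung pin on the left side of the tray's end block, at tray x = -0.149, y = +0.030; 65 mm over the worktop when up, 49 mm when home (head then 2 mm clear of the block's top face).
- blue_pin_top (a point): centre of the top of the blue head (18 mm diameter, 7 mm thick) of the sprung pin on the right side of the tray's end block, at tray x = -0.149, y = -0.030; 65 mm over the worktop when up, 49 mm when home (head then 2 mm clear of the block's top face).
- red_pin (a joint): travel of the red pin in m: 0 up, 0.016 fully home against its stop. Stiff: a spring (4 N when home) and a grip ring (6 N) resist it, so it takes 6 N at the top and 10 N near home; the ring holds it wherever it is left. More than one blow is allowed.
- blue_pin (a joint): travel of the blue pin in m: 0 up, 0.016 fully home against its stop. Stiff: a spring (4 N when home) and a grip ring (6 N) resist it, so it takes 6 N at the top and 10 N near home; the ring holds it wherever it is left. More than one blow is allowed.
- mallet_head (a point): centre of the mallet's square head, 54 x 50 x 48 mm (x, y, z), black rubber striking faces at both z ends, 24 mm from this point; it rests on one face, handle level and balanced, and could as well rest on or strike with a side (y) face. Wooden handle along -x on this point's level, 20 mm wide (y), 22 mm thick (z), from x = -0.027 to -0.140, end knob 24 x 26 mm. About 0.3 kg.
- mallet_grip (a point): point on the axis of the mallet's handle, 52 mm from the head's centre, a good place to grip it (20 mm across y); same axes as mallet_head.
- pad_mark (a point): where the mallet's head belongs: point on the top face of the mallet's green pad (fixed, 180 x 90 mm, 3 mm thick), on its long centre line, 45 mm from the end of the pad at +x. The pad's x axis is its long direction; the handle belongs towards -x. A fixed yellow instrument, 115 mm high (a stub on it higher), stands to the left of the pad and the lane; the right side of the lane is open.
- vial_a_mid (a point): mid-point half-way up a sample vial (24 mm diameter, 62 mm tall, 30 g; its top 14 mm is a closed cap 22 mm across). The point's z axis runs from the base to the cap: up when the vial stands, level when it lies (mid-point then 12 mm over the lane floor). Brown glass, black cap; lies across the lane at the start; may be absent.
- vial_b_mid (a point): mid-point half-way up a sample vial (24 mm diameter, 62 mm tall, 30 g; its top 14 mm is a closed cap 22 mm across). The point's z axis runs from the base to the cap: up when the vial stands, level when it lies (mid-point then 12 mm over the lane floor). Brown glass, blue cap; lies across the lane at the start; may be absent.
- vial_c_mid (a point): mid-point half-way up a sample vial (24 mm diameter, 62 mm tall, 30 g; its top 14 mm is a closed cap 22 mm across). The point's z axis runs from the base to the cap: up when the vial stands, level when it lies (mid-point then 12 mm over the lane floor). White with a blue cap; lies across the lane at the start; may be absent.
- vial_d_mid (a point): mid-point half-way up a sample vial (24 mm diameter, 62 mm tall, 30 g; its top 14 mm is a closed cap 22 mm across). The point's z axis runs from the base to the cap: up when the vial stands, level when it lies (mid-point then 12 mm over the lane floor). White with a blue cap; lies across the lane at the start; may be absent.
- terminal_tin: small round tin with a red lid, 64 mm diameter, 42 mm tall, bystander; origin under its centre.
- filter_disc: round grey filter housing with a red stripe, 54 mm diameter, 27 mm tall, bystander; origin under its centre.
Mind the look-alikes: they are no part of the job. What is shaped like the part that bears vial_c_mid but pink or turquoise is not meant.

How it is judged (in metres and radians):
On the way, in this order (a step that is already met when the one before it is completed fails the run):
1. every vial stands upright on the centre strip of the lane, let go (angle between each of vial_a_mid, vial_b_mid, vial_c_mid, vial_d_mid's own z axis and vertical below 0.12 rad and y of vial_a_mid in the frame of lane_tray between -0.02 and 0.02 m and x of vial_a_mid in the frame of lane_tray between -0.115 and 0.145 m and z of vial_a_mid in the frame of lane_tray between 0.033 and 0.041 m and y of vial_b_mid in the frame of lane_tray between -0.02 and 0.02 m and x of vial_b_mid in the frame of lane_tray between -0.115 and 0.145 m and z of vial_b_mid in the frame of lane_tray between 0.033 and 0.041 m and y of vial_c_mid in the frame of lane_tray between -0.02 and 0.02 m and x of vial_c_mid in the frame of lane_tray between -0.115 and 0.145 m and z of vial_c_mid in the frame of lane_tray between 0.033 and 0.041 m and y of vial_d_mid in the frame of lane_tray between -0.02 and 0.02 m and x of vial_d_mid in the frame of lane_tray between -0.115 and 0.145 m and z of vial_d_mid in the frame of lane_tray between 0.033 and 0.041 m and linear speed of each of vial_a, vial_b, vial_c, vial_d below 0.03 m/s and contact force between the fingers and vial_a below 0.1 N and contact force between the fingers and vial_b below 0.1 N and contact force between the fingers and vial_c below 0.1 N and contact force between the fingers and vial_d below 0.1 N), for 0.3 s.
2. the red pin is driven down by a brisk blow of the held mallet, faster than 0.05 m/s, the blue one still up (value of joint red_pin above 0.0005 m and velocity of joint red_pin above 0.05 m/s and horizontal distance between mallet_head and red_pin_top below 0.04 m and contact force between the fingers and mallet above 1 N and value of joint blue_pin below 0.004 m).
3. with the red pin home, the blue pin is driven down by a brisk blow of the held mallet, faster than 0.05 m/s (value of joint blue_pin above 0.0005 m and velocity of joint blue_pin above 0.05 m/s and horizontal distance between mallet_head and blue_pin_top below 0.04 m and contact force between the fingers and mallet above 1 N and value of joint red_pin above 0.0135 m).
At the end, for the whole second after the job is handed in: All vials stand upright (within 0.12 rad) on the lane floor, centres within 20 mm of its centre line, at rest; both pins are home (over 13.5 of 16 mm); the mallet rests flat on its pad, let go, head within 40 mm of the mark, handle level within 0.12 rad and along the pad within 0.6 rad (angle between each of vial_a_mid, vial_b_mid, vial_c_mid, vial_d_mid's own z axis and vertical below 0.12 rad and y of vial_a_mid in the frame of lane_tray between -0.02 and 0.02 m and x of vial_a_mid in the frame of lane_tray between -0.115 and 0.145 m and z of vial_a_mid in the frame of lane_tray between 0.033 and 0.041 m and y of vial_b_mid in the frame of lane_tray between -0.02 and 0.02 m and x of vial_b_mid in the frame of lane_tray between -0.115 and 0.145 m and z of vial_b_mid in the frame of lane_tray between 0.033 and 0.041 m and y of vial_c_mid in the frame of lane_tray between -0.02 and 0.02 m and x of vial_c_mid in the frame of lane_tray between -0.115 and 0.145 m and z of vial_c_mid in the frame of lane_tray between 0.033 and 0.041 m and y of vial_d_mid in the frame of lane_tray between -0.02 and 0.02 m and x of vial_d_mid in the frame of lane_tray between -0.115 and 0.145 m and z of vial_d_mid in the frame of lane_tray between 0.033 and 0.041 m and linear speed of each of vial_a, vial_b, vial_c, vial_d below 0.03 m/s and value of joint each of red_pin, blue_pin above 0.0135 m and horizontal distance between mallet_head and pad_mark below 0.04 m and z of mallet_head in the frame of pad_mark below 0.03 m and angle between mallet_head's own x axis and vertical between 1.45 and 1.69 rad and angle between the x axis of mallet_head and the x axis of pad_mark, either way round below 0.6 rad and linear speed of mallet below 0.02 m/s and contact force between the fingers and mallet below 0.1 N); the robot touches nothing.
It fails at once if the tin is shoved more than 25 mm or tipped (distance of terminal_tin from where it was at the start of the episode above 0.025 m or angle between terminal_tin's own z axis and vertical above 0.3 rad).
It fails at once if the filter housing is shoved more than 25 mm or tipped (distance of filter_disc from where it was at the start of the episode above 0.025 m or angle between filter_disc's own z axis and vertical above 0.3 rad).
Of vial_a, vial_b, vial_c, vial_d only 3 to 4 are there at a start; the rules pass over those that are not, and their reading is None.
At some moment in a run one of mallet may be knocked a few centimetres aside while the robot is not near it.
Once in a run the grip may slacken for a moment while it holds something.
It also fails if it takes over 210 s, if anything falls off the work surface, if the arm or the gripper's body presses on something with over 40 N, if the wrist force passes 120 N, or if a joint passes its speed limit or range.

## Working session

There is one attempt and no reset: what is moved stays moved. The work goes in short steps, Python scripts to look and compute and a tool call to move; the robot and the scene stay as the last step left them, time stands still between calls to the robot, and variables do not carry over. Pictures are saved under pics/ and viewed, and the job is handed in when it is done.

Besides the shell and the picture viewer there is one more tool, called after "Call:" as a command line: name --argument value ..., lists and objects as JSON in quotes. arm_command: Moves the arm, as the interface text tells. Its arguments: {"type":"object","properties":{"series":{"type":"array"}},"required":["series"]}

```bash
mkdir -p pics; ls; cat > h.py <<'E'
import numpy as np, cv2
from workcell import get_obs, camera, finish_job
from scipy.spatial.transform import Rotation as R
def toolT(o):
    q=o['tcp_rot'];T=np.eye(4);T[:3,:3]=R.from_quat([q[1],q[2],q[3],q[0]]).as_matrix();T[:3,3]=o['ee_pos'];return T
def snap(name,fn=None):
    o=get_obs();c=camera(name)
    c['T']=np.array(c['cam_to_world']) if 'cam_to_world' in c else toolT(o)@np.array(c['tool_from_camera'])
    if fn: cv2.imwrite('pics/'+fn,cv2.cvtColor(c['frame'],cv2.COLOR_RGB2BGR))
    return c
def rays(c,uv):
    K=np.array(c['camera_matrix']);k=c['k1'];uv=np.atleast_2d(uv).astype(float)
    d=np.array([k,0,0,0.]) if np.isscalar(k) or np.ndim(k)==0 else k
    p=cv2.undistortPointsIter(uv.reshape(-1,1,2),K,d,None,None,(3,50,1e-9)).reshape(-1,2) if hasattr(cv2,'undistortPointsIter') else cv2.undistortPoints(uv.reshape(-1,1,2),K,d).reshape(-1,2)
    return np.c_[p[:,0],-p[:,1],-np.ones(len(p))]
def onplane(c,uv,z):
    r=rays(c,uv)@c['T'][:3,:3].T;o=c['T'][:3,3]
    return o+r*((z-o[2])/r[:,2])[:,None]
def cloud(c,mask=None):
    z=c['range_z'];m=z>0
    if mask is not None:m&=mask>0
    v,u=np.nonzero(m);r=rays(c,np.c_[u,v])*z[v,u][:,None]
    return r@c['T'][:3,:3].T+c['T'][:3,3],np.c_[u,v]
E
python3 - <<'E'
from h import *
for n in ['scene','top','wrist']:
    c=snap(n,n+'0.png');print(n,c['T'].round(3).tolist(),np.array(c['camera_matrix']).tolist(),c['k1'])
print(get_obs())
E
```

```text
pics
scene [[0.833, 0.323, -0.45, 31.523], [-0.553, 0.448, -0.703, -1125.621], [-0.025, 0.834, 0.552, 723.985], [0.0, 0.0, 0.0, 1.0]] [[417.18984536493355, 0.0, 275.88011884614906], [0.0, 417.18984536493355, 211.52784253974087], [0.0, 0.0, 1.0]] 0.04204581523310983
top [[0.012, 0.994, -0.106, 445.133], [-1.0, 0.014, 0.02, -325.085], [0.021, 0.106, 0.994, 940.357], [0.0, 0.0, 0.0, 1.0]] [[409.2225379602091, 0.0, 280.7017823209967], [0.0, 409.2225379602091, 210.88373363506236], [0.0, 0.0, 1.0]] -0.020718987743193012
wrist [[0.219, -0.929, -0.297, 44.082], [0.976, 0.209, 0.067, 552.902], [0.0, -0.304, 0.953, 373.696], [0.0, 0.0, 0.0, 1.0]] [[304.8425522373391, 0.0, 283.47144609257373], [0.0, 304.8425522373391, 206.98474084100013], [0.0, 0.0, 1.0]] -0.027189142657053914
{'clock': 0.15, 'q': array([ 1.13368630e+00,  3.81046057e-01,  1.29802345e+00,  1.76540513e-05,
        1.46362005e+00, -2.15282897e-01]), 'joint_vel': array([-1.60267679e-03, -1.85758140e-03, -3.04933184e-03,  9.53205286e-05,
        1.02566460e-03,  1.88617786e-04]), 'joint_efforts': array([ 2.22027862e-03, -4.48626852e+01, -2.31342727e+01, -1.65571018e-04,
        3.82843078e-03,  2.17579043e-05]), 'ee_pos': array([120.9000067 , 536.32185368, 230.87234616]), 'tcp_rot': array([ 0.70263156,  0.07790231,  0.70289186, -0.07863306]), 'ft_force': array([-0.02365221,  0.33660574,  0.22849105]), 'wrist_torque': array([ 0.04102323, -0.02821723,  0.04265573]), 'opening': 85.15606969075674}
```

View pics/scene0.png

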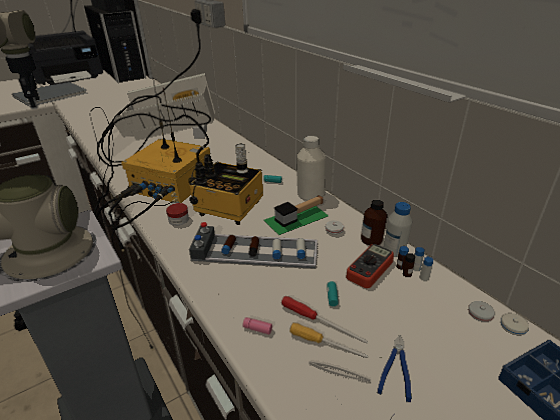

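View pics/top0.png

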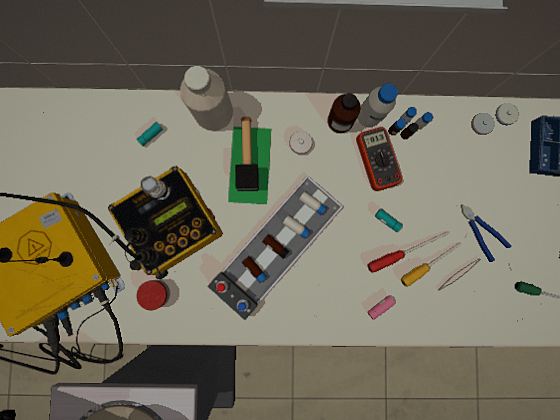

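View pics/wrist0.png

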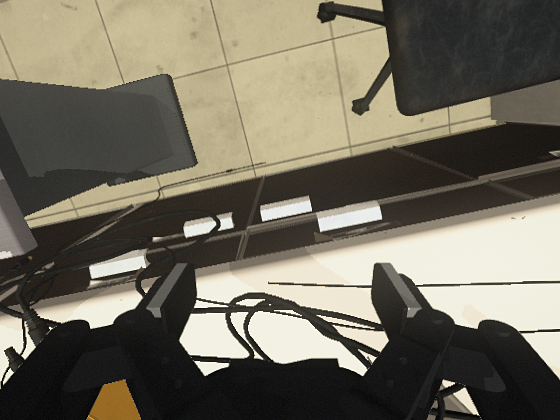

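Top view: the tray runs from the end block (235,295) to the far end (320,190). It holds two brown vials at (255,268) and (276,246) and two white ones at (294,226) and (314,203). The mallet head is at (247,177) on the green pad, and the tin is at (152,295). The pink, turquoise and right-hand bottles lie outside the lane and look like decoys.

```bash
python3 - <<'E'
from h import *
c=snap('top');f=cv2.cvtColor(c['frame'],cv2.COLOR_RGB2BGR)
cv2.imwrite('pics/topcrop.png',cv2.resize(f[110:330,130:360],None,fx=2.6,fy=2.6,interpolation=cv2.INTER_CUBIC))
K=c['camera_matrix']
for uv in [(235,295),(320,190),(247,177),(152,295),(300,142),(160,220)]:
    print(uv,onplane(c,uv,0).round(0), c['range_z'][uv[1],uv[0]])
E
```

```text
(235, 295) [[ 353. -243.    0.]] 882.0606
(320, 190) [[ 596. -435.    0.]] 947.31964
(247, 177) [[ 624. -264.    0.]] 900.12994
(152, 295) [[351. -56.   0.]] 882.1132
(300, 142) [[ 710. -387.    0.]] 936.34717
(160, 220) [[521. -67.   0.]] 819.7257
```

View pics/topcrop.png

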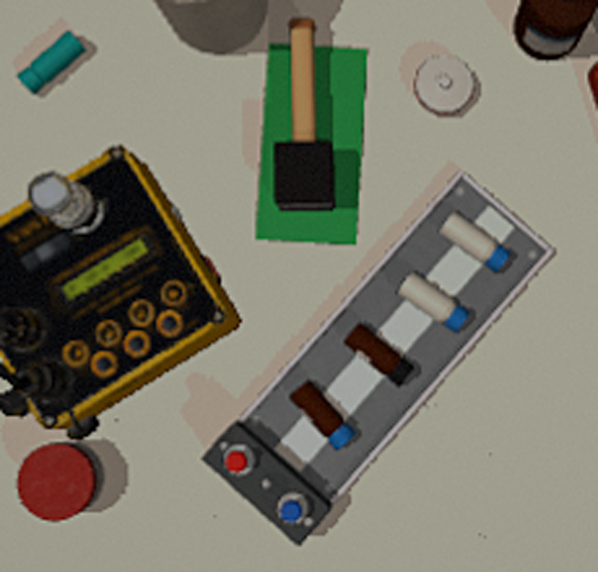

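```bash
python3 - <<'E'
from h import *
c=snap('top');s=snap('scene')
f=c['frame'];hsv=cv2.cvtColor(f,cv2.COLOR_RGB2HSV)
def blobs(m,amin=8):
    n,l,st,ce=cv2.connectedComponentsWithStats(m.astype(np.uint8));return [(ce[i].round(1).tolist(),int(st[i,4])) for i in range(1,n) if st[i,4]>=amin]
roi=np.zeros(f.shape[:2],bool);roi[170:325,200:350]=1
H,S,V=[hsv[...,i].astype(int) for i in range(3)]
red=((H<8)|(H>172))&(S>130)&(V>120)&roi
blue=(H>98)&(H<125)&(S>130)&(V>70)&roi
rb=blobs(red);bb=blobs(blue);print('red',rb,'blue',bb)
hs=cv2.cvtColor(s['frame'],cv2.COLOR_RGB2HSV);cv2.imwrite('pics/scenecrop.png',cv2.resize(cv2.cvtColor(s['frame'],cv2.COLOR_RGB2BGR)[180:290,160:350],None,fx=4,fy=4,interpolation=cv2.INTER_CUBIC))
# depth checks
P,uv=cloud(c)
sel=(uv[:,0]>215)&(uv[:,0]<262)&(uv[:,1]>270)&(uv[:,1]<315)
import collections
print('block z hist',np.histogram(P[sel][:,2],bins=[-5,3,9,20,36,44,55,61,69,80])[0])
sel=(uv[:,0]>100)&(uv[:,0]<140)&(uv[:,1]>310)&(uv[:,1]<330)
sel=(uv[:,0]>350)&(uv[:,0]<365)&(uv[:,1]>210)&(uv[:,1]<300);print('table z',np.median(P[sel][:,2]))
E
```

```text
red [([220.1, 287.1], 45)] blue [([321.0, 209.0], 50), ([305.3, 232.2], 52), ([260.7, 277.6], 54), ([241.5, 306.3], 47)]
block z hist [344 564  83 134 735  43   4 112   0]
table z 0.2921715505089537
```

View pics/scenecrop.png

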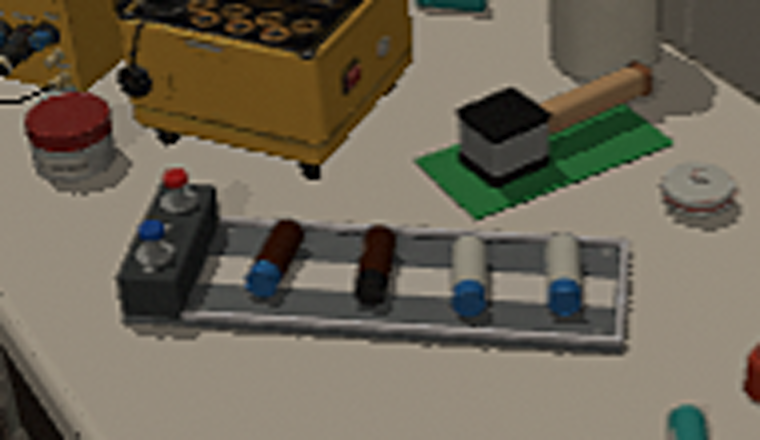

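```bash
cat >> h.py <<'E'
def tray_fit(c):
    """pins centroid by depth"""
    P,uv=cloud(c)
    col=c['frame'][uv[:,1],uv[:,0]].astype(int)
    return P,uv,col
E
python3 - <<'E'
from h import *
c=snap('top');P,uv,col=tray_fit(c)
hsv=cv2.cvtColor(c['frame'],cv2.COLOR_RGB2HSV)[uv[:,1],uv[:,0]].astype(int)
near=lambda u,v,r:(np.hypot(uv[:,0]-u,uv[:,1]-v)<r)
red=near(220,287,9)&((hsv[:,0]<8)|(hsv[:,0]>172))&(hsv[:,1]>130)&(hsv[:,2]>100)
blue=near(241.5,306,9)&(hsv[:,0]>98)&(hsv[:,0]<125)&(hsv[:,1]>130)&(hsv[:,2]>60)
r=np.median(P[red],0);b=np.median(P[blue],0)
print(r,b,np.hypot(*(r-b)[:2]))
for n,m in(('r',red),('b',blue)):
    print(n, onplane(c,uv[m].mean(0),65).round(1))
# white strip/ tray edges: floor points z 3..9 -> min area rect of tray points z in 3..16
sel=(uv[:,0]>200)&(uv[:,0]<350)&(uv[:,1]>165)&(uv[:,1]<330)&(P[:,2]>3.)&(P[:,2]<70)&(P[:,0]<640)
Q=P[sel][:,:2].astype(np.float32)
# largest component
m=np.zeros((420,560),np.uint8);m[uv[sel][:,1],uv[sel][:,0]]=1
n,l,st,_=cv2.connectedComponentsWithStats(m);k=1+np.argmax(st[1:,4]);kk=l[uv[sel][:,1],uv[sel][:,0]]==k
print('comp',st[k]);print(cv2.minAreaRect(Q[kk]));
d=(r-b)[:2];d/=np.hypot(*d);print('y axis angle',np.degrees(np.arctan2(d[1],d[0])))
E
```

```text
[ 375.76051302 -216.93832988   64.90742824] [ 336.75291595 -261.921659     64.89873191] 59.5406796032017
r [[ 375.4 -217.3   65. ]]
b [[ 336.6 -262.8   65. ]]
comp [ 208  175  135  145 7246]
((466.6814270019531, -334.0205078125), (121.68033599853516, 348.03900146484375), 48.1689567565918)
y axis angle 49.06958560370822
```

```bash
python3 - <<'E'
from h import *
for name in ['top','scene']:
    c=snap(name)
    hsv=cv2.cvtColor(c['frame'],cv2.COLOR_RGB2HSV)
    v,u=np.mgrid[:420,:560];uv=np.c_[u.ravel(),v.ravel()]
    W=onplane(c,uv,6.)
    a=np.radians(-41);ex=np.array([np.cos(a),np.sin(a)]);ey=np.array([-ex[1],ex[0]])
    o=np.array([356.2,-239.6])+149*ex
    L=(W[:,:2]-o)@np.c_[ex,ey]
    h=hsv.reshape(-1,3).astype(int)
    g=h[:,2]
    # for cross-sections at gaps between vials: print brightness profile over y
    st=(h[:,2]>130)&(h[:,1]<60)&(abs(L[:,1])<26)&(L[:,0]>-110)&(L[:,0]<155)
    xs=L[st]
    for x0 in range(-110,160,12):
        k=(xs[:,0]>=x0)&(xs[:,0]<x0+12)
        if k.sum()>5: print(name,x0+6,k.sum(),xs[k][:,1].min().round(1),xs[k][:,1].max().round(1))
E
```

```text
top -104 71 -15.2 13.8
top -92 49 -14.3 14.7
top -56 65 -14.9 14.1
top -44 71 -14.3 15.0
top -32 70 -14.7 14.5
top -20 47 -13.8 14.9
top 4 8 -5.9 10.2
top 16 70 -14.6 14.9
top 28 67 -13.6 15.4
top 40 70 -14.4 15.2
top 52 84 -19.9 25.7
top 64 82 -21.8 25.1
top 76 45 -13.3 14.7
top 88 70 -14.1 15.6
top 100 66 -13.1 15.1
top 112 58 -13.5 25.5
top 124 89 -14.3 25.1
top 136 37 -12.0 22.8
top 148 66 -14.0 15.6
top 160 7 -12.8 15.0
scene -104 25 -12.8 14.2
scene -56 27 -12.6 14.3
scene -44 27 -11.5 11.5
scene -32 30 -14.5 12.6
scene -20 7 -13.4 12.9
scene 4 6 -10.2 11.7
scene 16 31 -14.2 13.0
scene 28 30 -13.1 14.1
scene 40 21 -12.0 24.3
scene 52 19 6.7 25.1
scene 76 28 -12.5 14.3
scene 88 30 -11.4 15.1
scene 100 27 -13.5 12.4
scene 112 13 -13.2 22.2
scene 124 7 14.5 23.0
scene 136 14 -10.3 15.6
scene 148 28 -13.1 12.6
```

```bash
cat >> h.py <<'E'
A=np.radians(-40.8);EX=np.array([np.cos(A),np.sin(A)]);EY=np.array([-EX[1],EX[0]])
O=np.array([356.2,-239.6])+149*EX
def t2w(x,y): return O+x*EX+y*EY
def w2t(p): p=np.atleast_2d(p)[:,:2]; return (p-O)@np.c_[EX,EY]
E
python3 - <<'E'
from h import *
print('O',O)
for name in ['top','scene']:
    c=snap(name);P,uv=cloud(c);L=w2t(P)
    sel=(abs(L[:,1])<47)&(L[:,0]>-120)&(L[:,0]<152)&(P[:,2]>11)&(P[:,2]<36)
    m=np.zeros((420,560),np.uint8);m[uv[sel][:,1],uv[sel][:,0]]=1
    n,l,st,_=cv2.connectedComponentsWithStats(m);lab=l[uv[sel][:,1],uv[sel][:,0]]
    for i in range(1,n):
        if st[i,4]<40: continue
        q=L[sel][lab==i];z=P[sel][lab==i][:,2]
        if name=='top':
            r=cv2.minAreaRect(q.astype(np.float32));
            w,v=np.linalg.eigh(np.cov(q.T));d=v[:,1]
            t=(q-q.mean(0))@d;print(name,st[i,4],'ctr',q.mean(0).round(1),'dir deg',np.degrees(np.arctan2(d[1],d[0])).round(1),'len',np.percentile(t,[1,99]).round(1),'rect',np.round(r[0],1),np.round(r[1],1),round(r[2],1),'zmax',np.percentile(z,98).round(1))
# mallet & pad
c=snap('top');P,uv=cloud(c)
m=(P[:,2]>18)&(P[:,2]<60)&(uv[:,0]>225)&(uv[:,0]<275)&(uv[:,1]>150)&(uv[:,1]<200)
hd=m&(P[:,2]>44)
r=cv2.minAreaRect(P[hd][:,:2].astype(np.float32));print('head',r,np.median(P[hd][:,2]))
m=(P[:,2]>20)&(P[:,2]<48)&(uv[:,0]>225)&(uv[:,0]<275)&(uv[:,1]>105)&(uv[:,1]<165)
w,v=np.linalg.eigh(np.cov(P[m][:,:2].T));print('handle',P[m].mean(0),v[:,1],P[m].min(0),P[m].max(0))
hsv=cv2.cvtColor(c['frame'],cv2.COLOR_RGB2HSV)
g=((hsv[...,0]>50)&(hsv[...,0]<75)&(hsv[...,1]>120)).astype(np.uint8);g[:,300:]=0;g[:,:220]=0;g[215:]=0
cs,_=cv2.findContours(g,cv2.RETR_EXTERNAL,cv2.CHAIN_APPROX_NONE)
pts=np.concatenate([k[:,0] for k in cs if len(k)>15]);print('pad',cv2.minAreaRect(onplane(c,pts,3)[:,:2].astype(np.float32)))
for nm,(u,v) in dict(tin=(152,295),disc=(300,142)).items():
    m=(abs(uv[:,0]-u)<18)&(abs(uv[:,1]-v)<18)&(P[:,2]>15);print(nm,P[m].mean(0),P[m].max(0))
m=(P[:,2]>60)&(uv[:,0]>105)&(uv[:,0]<225)&(uv[:,1]>160)&(uv[:,1]<280);print('instr',P[m].min(0),P[m].max(0),w2t(P[m]).min(0),w2t(P[m]).max(0))
m=(P[:,2]>40)&(uv[:,0]>180)&(uv[:,0]<232)&(uv[:,1]>60)&(uv[:,1]<132);print('bottle',P[m].min(0),P[m].max(0))
E
```

```text
O [ 468.99226329 -336.95966999]
top 280 ctr [121.2   3.9] dir deg 95.3 len [-30.6  29.9] rect [122.1   3.7] [24.  62.5] 3.9 zmax 31.5
top 284 ctr [57. -4.] dir deg 96.5 len [-30.5  29.9] rect [57.5 -4.3] [23.1 61.5] 6.4 zmax 31.8
top 288 ctr [-6.3  1.7] dir deg 92.9 len [-30.4  30. ] rect [-6.3  1.3] [23.7 61.7] 2.8 zmax 31.6
top 296 ctr [-76.   3.] dir deg 83.2 len [-30.6  30. ] rect [-76.6   2.9] [61.7 23.5] 83.4 zmax 31.7
head ((617.9087524414062, -265.2998046875), (52.150543212890625, 48.8609619140625), 1.058271884918213) 50.98237954100989
handle [ 707.55209201 -258.90449259   37.09238628] [-0.97971463 -0.20039771] [ 648.09928458 -272.88405048   20.52839531] [ 782.44126248 -214.97085244   47.60402994]
pad ((652.7180786132812, -269.9781799316406), (88.33012390136719, 177.36666870117188), 87.58106231689453)
tin [356.25385445 -68.00564456  41.02577215] [393.72450314 -35.01184702  79.17675879]
disc [ 704.48856215 -386.72319537   21.2397732 ] [ 730.76413923 -360.80242447   29.14052738]
instr [ 391.00644214 -214.34013427   60.08058822] [625.21967511  25.08979305 211.26131428] [-289.91479003  105.86472546] [-18.79038255 306.92172405]
bottle [ 728.84358336 -236.70674708   40.05610637] [ 835.74096519 -112.56008707  202.66720092]
```

```bash
cat >> h.py <<'E'
def go(x,y,z,jaw_deg=None,ref=None):
    """print tool-axis shift(cm) and turn to bring TCP to world x,y,z with jaw axis at jaw_deg (mod 180)"""
    o=get_obs();T=toolT(o);d=T[:3,:3].T@(np.array([x,y,z])-T[:3,3])/10
    yaw=np.degrees(np.arctan2(T[1,1],T[0,1]))
    t=None
    if jaw_deg is not None:
        dy=(jaw_deg-yaw+90)%180-90   # world ccw
        t=-np.radians(dy)            # tool x points down
    print('shift cm',d.round(2),'turn',None if t is None else (round(t,3),round(t-np.pi*np.sign(t),3)),'jaw',round(yaw,1),'q6',o['q'][5].round(2),'n rows',np.ceil(np.linalg.norm(d)*10/41.7))
def st():
    o=get_obs();T=toolT(o);print('t',round(o['clock'],2),'ee',o['ee_pos'].round(1),'tray',w2t(o['ee_pos']).round(1),'jaw',np.degrees(np.arctan2(T[1,1],T[0,1])).round(1),'down',T[:3,0].round(3),'F',o['ft_force'].round(1),'op',round(o['opening'],1),'q',o['q'].round(2))
E
python3 - <<'E'
from h import *
c=snap('scene');P,_=cloud(c);c2=snap('top');P2,_=cloud(c2);Q=np.r_[P,P2]
for x in range(150,800,50):
    row=[]
    for y in range(-500,551,50):
        m=(abs(Q[:,0]-x)<25)&(abs(Q[:,1]-y)<25)&(Q[:,2]<600)
        row.append(int(np.percentile(Q[m][:,2],99)) if m.sum()>5 else -1)
    print(x,row)
st()
go(450,150,300,A/np.pi*180)
print('instr corner',onplane(c2,(222,233),105),w2t(onplane(c2,(222,233),105)))
E
```

```text
150 [-1, -1, -1, -1, -1, -1, -1, 3, 3, 4, 3, 3, 3, 3, -24, -67, -102, -122, 539, 541, 536, 447]
200 [-1, -1, -1, -1, -1, -1, -1, -1, -856, -853, 8, -8, 22, 23, -51, -84, -27, -36, -94, -849, 529, 529]
250 [3, 3, 3, 3, 3, 3, 3, 3, 3, 3, 23, 2, 41, 36, 13, 2, 5, 14, 13, 30, 55, 0]
300 [4, 3, 3, 3, 41, 42, 3, 3, 21, 38, 41, 41, 116, 120, 120, 3, 3, 15, 18, 18, 66, 85]
350 [4, 3, 3, 4, 41, 66, 65, 4, 44, 45, 62, 120, 121, 121, 120, 117, -1, -1, -1, 6, 3, 90]
400 [4, 3, 3, 14, 31, 42, 67, 4, 125, 125, 120, 121, 165, 121, 123, 118, -1, -1, -1, 24, 25, 125]
450 [3, 4, 13, 31, 30, 30, 116, 119, 209, 210, 3, 126, 329, 122, 338, 119, 119, -1, -1, -1, 137, 148]
500 [3, 13, 31, 30, 30, 4, 119, 120, 121, 203, 200, 188, 121, 122, 120, 118, 3, -1, 131, 136, 140, 158]
550 [12, 29, 31, 29, 12, 5, 118, 120, 204, 119, 119, 195, 200, 201, 198, 192, 182, 166, 139, -1, 169, 162]
600 [3, 13, 31, 13, 53, 54, 4, 118, 204, 117, 3, 3, 3, 4, 3, 3, 3, -1, -1, 168, 179, 54]
650 [3, 3, 5, 4, 52, 53, 4, 3, 4, 4, 4, 3, 3, 4, 3, 3, 4, 3, 2, 203, 181, 2]
700 [30, 3, 27, 23, 6, 40, 4, 3, 3, 25, 24, 3, 3, 4, 3, 3, 3, 3, 97, 196, 329, 297]
750 [447, 447, 447, 447, 447, 112, 200, 199, 3, 25, 3, 3, 3, 3, 3, 3, 3, 3, 2, 151, 357, 489]
t 0.7 ee [121.  536.5 231.3] tray [[-834.2  433.8]] jaw 77.3 down [ 0. -0. -1.] F [-0.2  0.  -0.7] op 85.5 q [ 1.13  0.38  1.3  -0.    1.46 -0.22]
shift cm [ -6.87 -30.47  40.6 ] turn (np.float64(-1.08), np.float64(2.061)) jaw 77.3 q6 -0.22 n rows 13.0
instr corner [[ 487.4757472  -222.80774294  105.        ]] [[-60.59731519  98.48993359]]
```

```bash
python3 - <<'E'
from h import *
for p in [(121,536,320),(330,300,320),(410,60,320)]: go(*p,-36.3)
E
```

```text
shift cm [-8.87 -0.05  0.01] turn (np.float64(-1.159), np.float64(1.983)) jaw 77.3 q6 -0.22 n rows 3.0
shift cm [ -8.87 -18.47  25.59] turn (np.float64(-1.159), np.float64(1.983)) jaw 77.3 q6 -0.22 n rows 8.0
shift cm [ -8.87 -40.13  38.68] turn (np.float64(-1.159), np.float64(1.983)) jaw 77.3 q6 -0.22 n rows 14.0
```

Call:
arm_command --series '[{"x": -9, "y": 0, "z": 0, "turn": 0.3}, {"x": -9, "y": 0, "z": 0, "turn": 0.3}, {"x": -9, "y": -6, "z": 8, "turn": 0.6}, {"x": -9, "y": -9, "z": 12, "turn": 0.7}, {"x": -9, "y": -18.5, "z": 25.6, "turn": 1.2}, {"x": -9, "y": -18.5, "z": 25.6, "turn": 1.2}, {"x": -9, "y": -18.5, "z": 25.6, "turn": 1.2}, {"x": -9, "y": -18.5, "z": 25.6, "turn": 1.2}, {"x": -9, "y": -18.5, "z": 25.6, "turn": 1.2}, {"x": -9, "y": -18.5, "z": 25.6, "turn": 1.2}]'

```text
schema error: expected keys fingers, x, y, z, turn
```

```bash
python3 - <<'E'
from h import *
st()
for p in [(410,60,320),(450,-200,300)]: go(*p,-36.3)
E
```

```text
t 0.7 ee [121.  536.5 231.3] tray [[-834.2  433.8]] jaw 77.3 down [ 0. -0. -1.] F [-0.2  0.  -0.7] op 85.5 q [ 1.13  0.38  1.3  -0.    1.46 -0.22]
shift cm [ -8.87 -40.13  38.68] turn (np.float64(-1.159), np.float64(1.983)) jaw 77.3 q6 -0.22 n rows 14.0
shift cm [ -6.87 -64.61  48.3 ] turn (np.float64(-1.159), np.float64(1.983)) jaw 77.3 q6 -0.22 n rows 20.0
```

Call:
arm_command --series '[{"fingers": 0.2, "x": -9, "y": 0, "z": 0, "turn": 0.3}, {"fingers": 0.2, "x": -9, "y": 0, "z": 0, "turn": 0.3}, {"fingers": 0.2, "x": -9, "y": -6, "z": 8, "turn": 0.6}, {"fingers": 0.2, "x": -9, "y": -9, "z": 12, "turn": 0.7}, {"fingers": 0.2, "x": -9, "y": -18.5, "z": 25.6, "turn": 1.2}, {"fingers": 0.2, "x": -9, "y": -18.5, "z": 25.6, "turn": 1.2}, {"fingers": 0.2, "x": -9, "y": -18.5, "z": 25.6, "turn": 1.2}, {"fingers": 0.2, "x": -9, "y": -18.5, "z": 25.6, "turn": 1.2}, {"fingers": 0.2, "x": -9, "y": -18.5, "z": 25.6, "turn": 1.2}, {"fingers": 0.2, "x": -9, "y": -18.5, "z": 25.6, "turn": 1.2}]'

```text
clock: 1.53
ee_pos: [331.9, 297.1, 321.5]
tcp_rot: [0.534, 0.464, 0.534, -0.464]
ft_force: [-0.5, 0.5, 1.0]
opening: 51.5
```

```bash
python3 - <<'E'
from h import *
st()
for p in [(410,60,320),(450,-200,300)]: go(*p,-36.3)
E
```

```text
t 1.53 ee [331.9 297.1 321.5] tray [[-518.1  390.4]] jaw 8.0 down [ 0.001 -0.    -1.   ] F [-0.5  0.5  1. ] op 51.5 q [ 0.46  0.14  1.38 -0.    1.63  0.32]
shift cm [ 0.17  4.42 24.57] turn (np.float64(0.774), np.float64(-2.368)) jaw 8.0 q6 0.32 n rows 6.0
shift cm [ 2.18  4.74 50.87] turn (np.float64(0.774), np.float64(-2.368)) jaw 8.0 q6 0.32 n rows 13.0
```

Call:
arm_command --series '[{"fingers": 0.05, "x": 0.2, "y": 4.4, "z": 24.5, "turn": 0.77}, {"fingers": 0.05, "x": 0.2, "y": 4.4, "z": 24.5, "turn": 0.77}, {"fingers": 0.05, "x": 0.2, "y": 4.4, "z": 24.5, "turn": 0.77}, {"fingers": 0.05, "x": 0.2, "y": 4.4, "z": 24.5, "turn": 0.77}, {"fingers": 0.05, "x": 0.2, "y": 4.4, "z": 24.5, "turn": 0.77}, {"fingers": 0.05, "x": 2, "y": 4.7, "z": 50.8, "turn": 0.77}, {"fingers": 0.05, "x": 2, "y": 4.7, "z": 50.8, "turn": 0.77}, {"fingers": 0.05, "x": 2, "y": 4.7, "z": 50.8, "turn": 0.77}, {"fingers": 0.05, "x": 2, "y": 4.7, "z": 50.8, "turn": 0.77}, {"fingers": 0.05, "x": 2, "y": 4.7, "z": 50.8, "turn": 0.77}]'

```text
clock: 2.37
ee_pos: [434.4, -104.2, 307.2]
tcp_rot: [0.323, 0.629, 0.323, -0.629]
ft_force: [0.9, 0.6, 0.7]
opening: 44.8
```

```bash
cat >> h.py <<'E'
def vial(x,y,dirdeg,off,h,z):
    # cap direction (tray deg) dirdeg; go to off mm toward the cap
    p=t2w(x+off*np.cos(np.radians(dirdeg)),y+off*np.sin(np.radians(dirdeg)))
    go(p[0],p[1],z,dirdeg+90+np.degrees(A))
E
python3 - <<'E'
from h import *
st()
vial(121.7,3.8,-85.5,29,0,120)
vial(121.7,3.8,-85.5,29,0,10)
c=snap('wrist','w1.png')
E
```

```text
t 2.37 ee [ 434.4 -104.2  307.2] tray [[-178.2  153.6]] jaw -35.6 down [ 0.001 -0.    -1.   ] F [0.9 0.6 0.7] op 44.8 q [-0.5   0.15  1.41  0.    1.59  0.12]
shift cm [18.73 28.47 20.54] turn (np.float64(0.012), np.float64(-3.129)) jaw -35.6 q6 0.12 n rows 10.0
shift cm [29.73 28.46 20.54] turn (np.float64(0.012), np.float64(-3.129)) jaw -35.6 q6 0.12 n rows 12.0
```

View pics/w1.png

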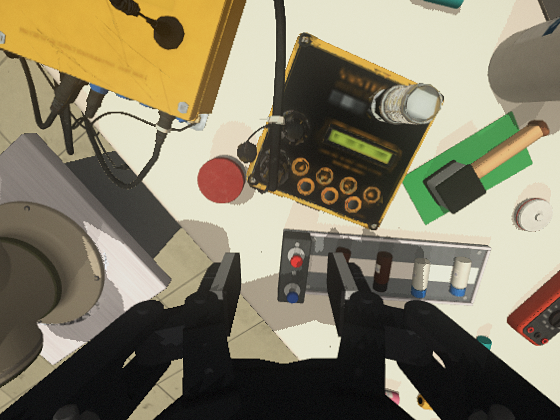

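Call:
arm_command --series '[{"fingers": 0.05, "x": 5, "y": 28.5, "z": 20.5, "turn": 0.01}, {"fingers": 0.05, "x": 5, "y": 28.5, "z": 20.5, "turn": 0.01}, {"fingers": 0.05, "x": 5, "y": 28.5, "z": 20.5, "turn": 0.01}, {"fingers": 0.05, "x": 5, "y": 28.5, "z": 20.5, "turn": 0.01}, {"fingers": 0.05, "x": 5, "y": 28.5, "z": 20.5, "turn": 0.01}, {"fingers": 0.05, "x": 10, "y": 28.5, "z": 20.5, "turn": 0.01}, {"fingers": 0.05, "x": 18.7, "y": 28.5, "z": 20.5, "turn": 0.01}, {"fingers": 0.05, "x": 18.7, "y": 28.5, "z": 20.5, "turn": 0.01}, {"fingers": 0.05, "x": 18.7, "y": 28.5, "z": 20.5, "turn": 0.01}, {"fingers": 0.05, "x": 18.7, "y": 28.5, "z": 20.5, "turn": 0.01}]'

```text
clock: 3.25
ee_pos: [545.5, -430.4, 125.6]
tcp_rot: [-0.32, -0.63, -0.32, 0.631]
ft_force: [1.4, -0.0, 0.1]
opening: 45.0
```

```bash
cat >> h.py <<'E'
def fit_vials(c,lo=11,hi=36):
    P,uv=cloud(c);L=w2t(P)
    sel=(abs(L[:,1])<47)&(L[:,0]>-120)&(L[:,0]<152)&(P[:,2]>lo)&(P[:,2]<hi)
    m=np.zeros((420,560),np.uint8);m[uv[sel][:,1],uv[sel][:,0]]=1
    n,l,stt,_=cv2.connectedComponentsWithStats(m);lab=l[uv[sel][:,1],uv[sel][:,0]]
    for i in range(1,n):
        if stt[i,4]<60: continue
        q=L[sel][lab==i];z=P[sel][lab==i][:,2]
        r=cv2.minAreaRect(q.astype(np.float32));w,v=np.linalg.eigh(np.cov(q.T));d=v[:,1]
        print('n',stt[i,4],'ctr',q.mean(0).round(1),'dir',np.degrees(np.arctan2(d[1],d[0])).round(1),'rect',np.round(r[0],1),np.round(r[1],1),'z98',np.percentile(z,98).round(1))
E
python3 - <<'E'
from h import *
st()
c=snap('wrist','w2.png');fit_vials(c)
vial(121.7,3.8,-85.5,29,0,10)
E
```

```text
t 3.25 ee [ 545.5 -430.4  125.6] tray [[119.  -20.7]] jaw -36.2 down [-0.  0. -1.] F [ 1.4 -0.   0.1] op 45.0 q [-0.84  0.72  1.    0.    1.43 -0.21]
n 2573 ctr [-71.3   2.8] dir 84.2 rect [-75.1   0.6] [62.5 23.2] z98 30.5
n 2338 ctr [-2.2  1.4] dir 93.0 rect [-4.8 -0.7] [23.3 62. ] z98 30.5
n 2064 ctr [122.3   3.7] dir 95.4 rect [122.5   1.5] [23.  61.4] z98 30.4
n 2120 ctr [59.9 -3.8] dir 96.7 rect [58.3 -6.5] [23.6 61.7] z98 30.6
shift cm [10.65  0.57  0.24] turn (np.float64(0.0), np.float64(-3.142)) jaw -36.3 q6 -0.21 n rows 3.0
```

View pics/w2.png

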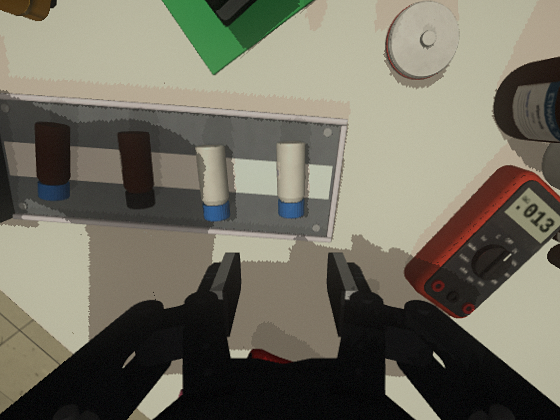

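Call:
arm_command --series '[{"fingers": -0.15, "x": 4, "y": 0.5, "z": 0.2, "turn": 0}, {"fingers": -0.15, "x": 8, "y": 0.5, "z": 0.2, "turn": 0}, {"fingers": -0.15, "x": 9.5, "y": 0.5, "z": 0.2, "turn": 0}, {"fingers": -0.15, "x": 10.7, "y": 0.5, "z": 0.2, "turn": 0}, {"fingers": -0.15, "x": 10.7, "y": 0.5, "z": 0.2, "turn": 0}, {"fingers": -0.15, "x": 10.7, "y": 0.5, "z": 0.2, "turn": 0}]'

```text
clock: 3.8
ee_pos: [548.6, -434.1, 21.3]
tcp_rot: [0.321, 0.631, 0.32, -0.63]
ft_force: [2.0, -0.5, 1.0]
opening: 36.4
```

```bash
python3 - <<'E'
from h import *
st()
c=snap('scene');f=cv2.cvtColor(c['frame'],cv2.COLOR_RGB2BGR)
cv2.imwrite('pics/s2.png',cv2.resize(f[150:290,160:360],None,fx=4,fy=4,interpolation=cv2.INTER_CUBIC))
E
```

```text
t 3.8 ee [ 548.6 -434.1   21.3] tray [[123.7 -21.6]] jaw -36.2 down [ 0.001 -0.001 -1.   ] F [ 2.  -0.5  1. ] op 36.4 q [-0.84  0.82  1.09 -0.    1.22 -0.21]
```

View pics/s2.png

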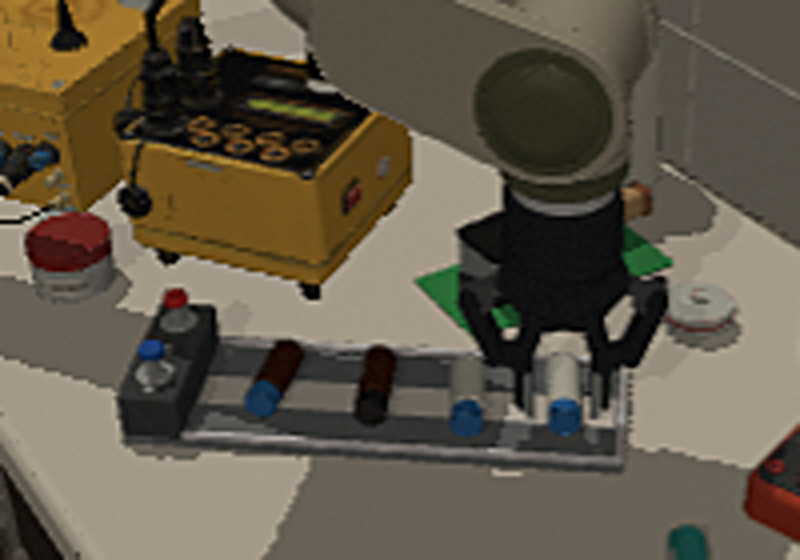

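```bash
python3 - <<'E'
from h import *
st();vial(121.9,2.8,-85,29,0,9)
E
```

```text
t 3.85 ee [ 548.9 -434.5   22.2] tray [[124.2 -21.6]] jaw -36.2 down [ 0.002 -0.002 -1.   ] F [ 0.4 -0.4 -0. ] op 35.8 q [-0.84  0.82  1.09 -0.    1.22 -0.21]
shift cm [ 1.32 -0.01  0.45] turn (np.float64(-0.006), np.float64(3.135)) jaw -36.2 q6 -0.21 n rows 1.0
```

Call:
arm_command --series '[{"fingers": -0.15, "x": 1.2, "y": 0, "z": 0.45, "turn": 0}, {"fingers": -0.15, "x": 1.2, "y": 0, "z": 0.45, "turn": 0}, {"fingers": -0.15, "x": 1.2, "y": 0, "z": 0.45, "turn": 0}]'

```text
clock: 4.1
ee_pos: [545.2, -437.6, 8.4]
tcp_rot: [-0.32, -0.63, -0.32, 0.631]
ft_force: [0.6, 0.4, -0.0]
opening: 36.6
```

```bash
python3 - <<'E'
from h import *
st();vial(121.9,2.8,-85,29,0,9)
E
```

```text
t 4.1 ee [ 545.2 -437.6    8.4] tray [[123.5 -26.4]] jaw -36.2 down [-0.  0. -1.] F [ 0.6  0.4 -0. ] op 36.6 q [-0.85  0.84  1.1  -0.    1.2  -0.21]
shift cm [-0.06  0.1  -0.03] turn (np.float64(-0.007), np.float64(3.135)) jaw -36.2 q6 -0.21 n rows 1.0
```

Call:
arm_command --series '[{"fingers": -0.3, "x": 0, "y": 0, "z": 0, "turn": 0}, {"fingers": -0.45, "x": 0, "y": 0, "z": 0, "turn": 0}, {"fingers": -0.5, "x": 0, "y": 0, "z": 0, "turn": 0}, {"fingers": -0.5, "x": 0, "y": 0, "z": 0, "turn": 0}, {"fingers": -0.5, "x": 0, "y": 0, "z": 0, "turn": 0}, {"fingers": -0.5, "x": -0.5, "y": 0, "z": 0, "turn": 0}, {"fingers": -0.5, "x": -1, "y": 0, "z": 0, "turn": 0}, {"fingers": -0.5, "x": -1.5, "y": 0, "z": 0, "turn": 0}, {"fingers": -0.5, "x": -1.5, "y": 0, "z": 0, "turn": 0}]'

```text
clock: 4.85
ee_pos: [546.0, -437.9, 25.0]
tcp_rot: [0.321, 0.631, 0.319, -0.63]
ft_force: [1.2, -0.6, 0.5]
opening: 22.1
```

```bash
cat >> h.py <<'E'
def pic(name,fn,x0,y0,x1,y1,s):
    c=snap(name);f=cv2.cvtColor(c['frame'],cv2.COLOR_RGB2BGR)
    cv2.imwrite('pics/'+fn,cv2.resize(f[y0:y1,x0:x1],None,fx=s,fy=s,interpolation=cv2.INTER_CUBIC));return c
E
python3 - <<'E'
from h import *
st();pic('scene','s3.png',240,180,360,290,6)
E
```

```text
t 4.85 ee [ 546.  -437.9   25. ] tray [[124.3 -26.1]] jaw -36.1 down [ 0.002 -0.002 -1.   ] F [ 1.2 -0.6  0.5] op 22.1 q [-0.84  0.82  1.09  0.    1.23 -0.21]
```

View pics/s3.png

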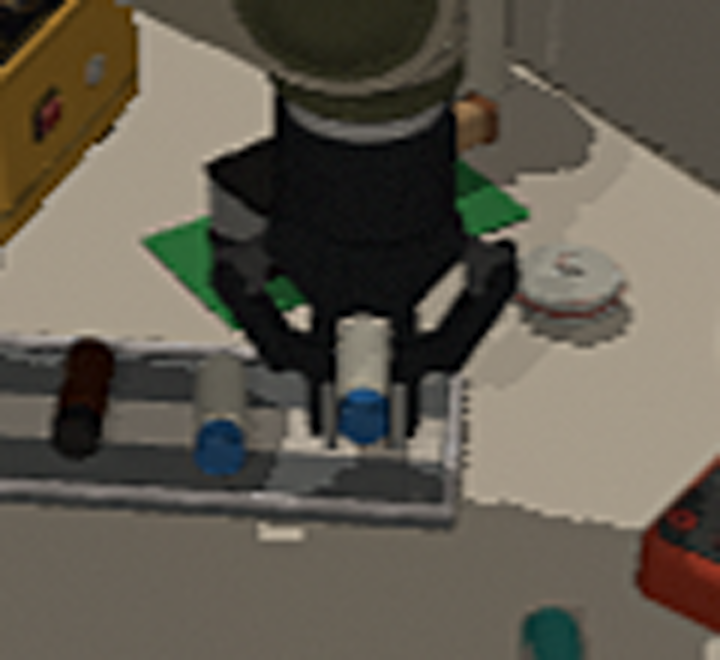

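Call:
arm_command --series '[{"fingers": -0.5, "x": -1, "y": 0, "z": 0, "turn": 0}, {"fingers": -0.5, "x": -2, "y": 0, "z": 0, "turn": 0}, {"fingers": -0.5, "x": -3, "y": 0, "z": 0, "turn": 0}, {"fingers": -0.5, "x": -4, "y": 0, "z": 0, "turn": 0}, {"fingers": -0.5, "x": -4, "y": 0, "z": 0, "turn": 0}, {"fingers": -0.5, "x": -4, "y": 0, "z": 0, "turn": 0}]'

```text
clock: 5.4
ee_pos: [545.7, -437.7, 64.4]
tcp_rot: [0.321, 0.631, 0.32, -0.63]
ft_force: [0.3, -0.0, -0.4]
opening: 21.8
```

```bash
python3 - <<'E'
from h import *
st();pic('scene','s4.png',240,180,360,290,6)
c=snap('scene');P,uv=cloud(c);L=w2t(P);h=cv2.cvtColor(c['frame'],cv2.COLOR_RGB2HSV)[uv[:,1],uv[:,0]].astype(int)
m=(abs(L[:,0]-124)<14)&(abs(L[:,1])<60)&(P[:,2]>25)&(h[:,2]>80)
for y0 in range(-50,60,6):
    k=m&(L[:,1]>=y0)&(L[:,1]<y0+6)
    if k.sum()>2: print(y0,k.sum(),P[k][:,2].min().round(1),P[k][:,2].max().round(1),np.median(h[k],0))
E
```

```text
t 5.4 ee [ 545.7 -437.7   64.4] tray [[123.9 -26.1]] jaw -36.2 down [ 0.001 -0.001 -1.   ] F [ 0.3 -0.  -0.4] op 21.8 q [-0.84  0.78  1.05  0.    1.31 -0.21]
-50 17 358.4 364.1 [ 20.  58. 129.]
-44 15 359.3 364.6 [ 19.  59. 126.]
-38 26 69.3 364.2 [ 20.  57. 124.]
-32 16 73.0 362.7 [ 20.   59.5 124.5]
-26 21 78.2 364.4 [ 20.  59. 127.]
-20 26 78.3 364.1 [ 20.   58.5 125. ]
-14 23 77.4 363.8 [ 20.  54. 130.]
-8 25 80.6 364.3 [ 20.  57. 130.]
-2 24 80.9 364.7 [ 20.  57. 131.]
4 19 79.7 364.8 [ 20.  56. 133.]
10 23 79.3 370.0 [ 21.  56. 128.]
16 37 78.9 371.8 [ 20.  58. 114.]
22 22 74.4 372.7 [ 19.  38. 132.]
28 14 79.2 371.5 [ 20.5  58.  132. ]
```

View pics/s4.png

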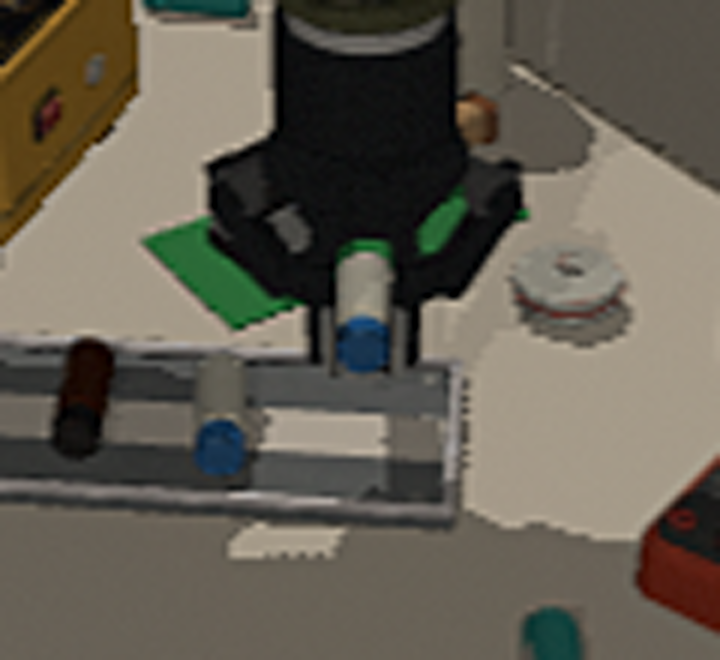

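Call:
arm_command --series '[{"fingers": -0.495, "x": 0, "y": 0, "z": 0, "turn": 0}, {"fingers": -0.492, "x": 0, "y": 0, "z": 0, "turn": 0}, {"fingers": -0.49, "x": 0, "y": 0, "z": 0, "turn": 0}, {"fingers": -0.488, "x": 0, "y": 0, "z": 0, "turn": 0}, {"fingers": -0.486, "x": 0, "y": 0, "z": 0, "turn": 0}, {"fingers": -0.486, "x": 0, "y": 0, "z": 0, "turn": 0}]'

```text
clock: 6.0
ee_pos: [545.5, -437.5, 63.3]
tcp_rot: [-0.32, -0.63, -0.32, 0.63]
ft_force: [0.7, 0.2, -0.8]
opening: 22.4
```

```bash
cat >> h.py <<'E'
def mont(fn,crops,s=4):
    ims=[]
    for name,(x0,y0,x1,y1) in crops:
        c=snap(name);f=cv2.cvtColor(c['frame'],cv2.COLOR_RGB2BGR)
        ims.append(cv2.resize(f[y0:y1,x0:x1],(400,int(400*(y1-y0)/(x1-x0))),interpolation=cv2.INTER_CUBIC))
    h=max(i.shape[0] for i in ims)
    ims=[cv2.copyMakeBorder(i,0,h-i.shape[0],0,0,cv2.BORDER_CONSTANT) for i in ims]
    cv2.imwrite('pics/'+fn,np.hstack(ims))
E
python3 - <<'E'
from h import *
st();mont('s5.png',[('scene',(240,180,360,290)),('wrist',(140,150,420,420))])
E
```

```text
t 6.0 ee [ 545.5 -437.5   63.3] tray [[123.6 -26.1]] jaw -36.2 down [-0.  0. -1.] F [ 0.7  0.2 -0.8] op 22.4 q [-0.84  0.78  1.06 -0.    1.31 -0.21]
```

View pics/s5.png

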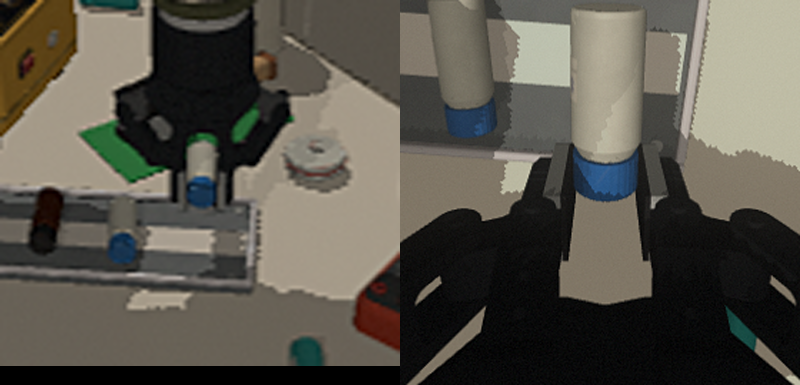

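Call:
arm_command --series '[{"fingers": -0.484, "x": 0, "y": 0, "z": 0, "turn": 0}, {"fingers": -0.482, "x": 0, "y": 0, "z": 0, "turn": 0}, {"fingers": -0.48, "x": 0, "y": 0, "z": 0, "turn": 0}, {"fingers": -0.478, "x": 0, "y": 0, "z": 0, "turn": 0}, {"fingers": -0.476, "x": 0, "y": 0, "z": 0, "turn": 0}, {"fingers": -0.476, "x": 0, "y": 0, "z": 0, "turn": 0}]'

```text
clock: 6.6
ee_pos: [545.6, -437.5, 63.5]
tcp_rot: [0.32, 0.63, 0.32, -0.63]
ft_force: [-0.2, -0.1, 0.2]
opening: 22.2
```

```bash
python3 - <<'E'
from h import *
st();mont('s6.png',[('scene',(240,180,360,290)),('wrist',(140,150,420,420))])
E
```

```text
t 6.6 ee [ 545.6 -437.5   63.5] tray [[123.6 -26.1]] jaw -36.2 down [ 0. -0. -1.] F [-0.2 -0.1  0.2] op 22.2 q [-0.84  0.78  1.06  0.    1.31 -0.21]
```

View pics/s6.png

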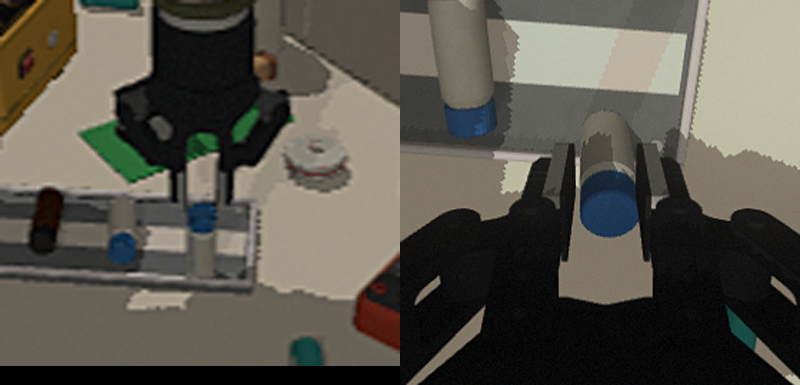

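The loosened grip let the vial pivot, and it now hangs cap-up between the pads. I'll let it settle.

Call:
arm_command --series '[{"fingers": -0.475, "x": 0, "y": 0, "z": 0, "turn": 0}, {"fingers": -0.475, "x": 0, "y": 0, "z": 0, "turn": 0}, {"fingers": -0.475, "x": 0, "y": 0, "z": 0, "turn": 0}, {"fingers": -0.475, "x": 0, "y": 0, "z": 0, "turn": 0}, {"fingers": -0.48, "x": 0, "y": 0, "z": 0, "turn": 0}, {"fingers": -0.5, "x": 0, "y": 0, "z": 0, "turn": 0}]'

```text
clock: 7.2
ee_pos: [545.5, -437.5, 63.4]
tcp_rot: [-0.32, -0.63, -0.32, 0.63]
ft_force: [0.5, -0.0, 0.5]
opening: 21.2
```

```bash
cat >> h.py <<'E'
def cols(c,ax,x0,w=14,ylo=-50,yhi=60,zlo=9,vmin=0):
    pass
E
python3 - <<'E'
from h import *
st();mont('s7.png',[('scene',(270,200,330,280)),('wrist',(140,150,420,420))])
c=snap('scene');P,uv=cloud(c);L=w2t(P);h=cv2.cvtColor(c['frame'],cv2.COLOR_RGB2HSV)[uv[:,1],uv[:,0]].astype(int)
m=(abs(L[:,0]-124)<14)&(abs(L[:,1]+30)<40)&(P[:,2]>8)&(P[:,2]<90)
for z0 in range(8,80,6):
    k=m&(P[:,2]>=z0)&(P[:,2]<z0+6)
    if k.sum()>2: print(z0,k.sum(),np.percentile(L[k],5,axis=0).round(1),np.percentile(L[k],95,axis=0).round(1),np.median(h[k],0))
E
```

```text
t 7.2 ee [ 545.5 -437.5   63.4] tray [[123.6 -26.1]] jaw -36.2 down [ 0. -0. -1.] F [ 0.5 -0.   0.5] op 21.2 q [-0.84  0.78  1.06 -0.    1.31 -0.21]
8 42 [112.7 -58.1] [137.1 -18.7] [ 15.   22.  102.5]
14 14 [113.1 -50.6] [132.1 -43.7] [24. 34. 99.]
20 18 [113.  -51.3] [133.3 -40.8] [ 23.5  34.  100.5]
26 19 [115.2 -51.1] [133.3 -41.4] [22. 35. 98.]
32 11 [113.  -50.5] [133.3 -41.6] [24. 35. 99.]
38 17 [113.  -52.4] [133.1 -41.2] [ 22.  35. 100.]
44 18 [112.9 -51.8] [131.3 -44.5] [22.5 36.5 99.5]
50 19 [112.9 -50.3] [133.  -38.9] [ 25.  45. 101.]
56 18 [112.8 -51.9] [131.  -42.2] [104.  189.5  74.5]
62 29 [112.8 -49.1] [131.7 -31.4] [104. 185.  71.]
68 23 [114.5 -49.1] [135.2 -33.5] [104. 182.  73.]
74 7 [132.5 -37.9] [137.7 -33.8] [23. 18. 65.]
```

View pics/s7.png

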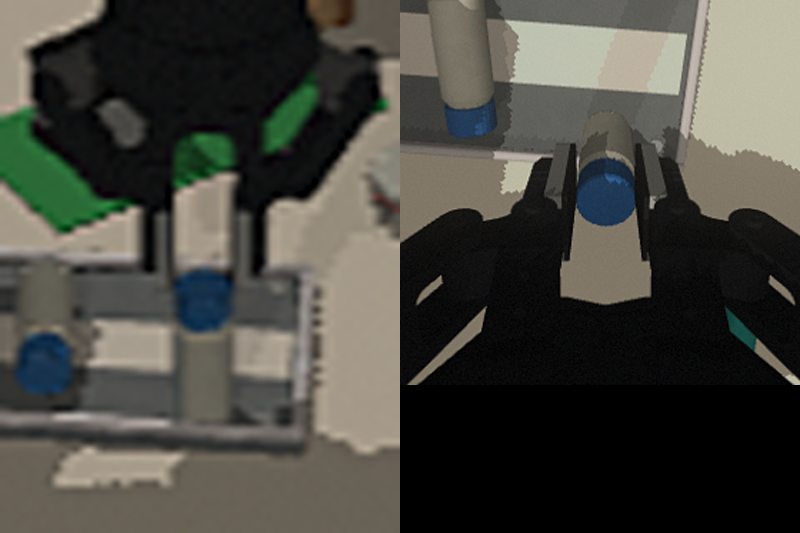

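```bash
python3 - <<'E'
from h import *
c=snap('wrist')
for z in (72,76,80): print(z,w2t(onplane(c,(284,285),z)))
P,uv=cloud(c);L=w2t(P)
m=(abs(uv[:,0]-284)<15)&(abs(uv[:,1]-285)<13);print(np.percentile(P[m][:,2],[5,25,50,75,95]),np.median(L[m],0))
m=(abs(uv[:,0]-284)<22)&(uv[:,1]>225)&(uv[:,1]<310)
for v in range(226,312,6):
    k=m&(abs(uv[:,1]-v)<3)&(abs(uv[:,0]-284)<4);print(v,L[k].mean(0).round(1),P[k][:,2].mean().round(1))
E
```

```text
72 [[124.32040038 -33.1352396 ]]
76 [[124.10982994 -30.63860538]]
80 [[123.89925949 -28.14197116]]
[67.06262583 67.74342083 68.18299966 68.54764883 69.09868514] [124.50955487 -35.54823906]
226 [123.9 -27.1] 7.5
232 [123.9 -27. ] 16.8
238 [123.9 -27.1] 26.7
244 [123.9 -27.2] 35.7
250 [123.9 -27.3] 43.8
256 [123.9 -27.7] 50.7
262 [123.9 -27.9] 57.6
268 [123.9 -28. ] 63.9
274 [124.  -29.1] 68.1
280 [124.3 -32.6] 68.2
286 [124.6 -36. ] 68.3
292 [124.9 -39.6] 68.4
298 [125.2 -43.4] 68.1
304 [125.5 -47. ] 68.3
310 [129.6 -96. ] 4.9
```

Call:
arm_command --series '[{"fingers": -0.46, "x": 0, "y": 0, "z": 0, "turn": 0}, {"fingers": -0.4, "x": 0, "y": 0, "z": 0, "turn": 0}, {"fingers": -0.25, "x": 0, "y": 0, "z": 0, "turn": 0}, {"fingers": -0.25, "x": 0, "y": 0.05, "z": 0, "turn": 0}, {"fingers": -0.25, "x": 0, "y": 0.05, "z": 0.6, "turn": 0}, {"fingers": -0.25, "x": 0.6, "y": 0.05, "z": 1.3, "turn": 0}, {"fingers": -0.25, "x": 0.9, "y": 0.05, "z": 1.3, "turn": 0}, {"fingers": -0.25, "x": 0.9, "y": 0.05, "z": 1.3, "turn": 0}]'

```text
clock: 8.07
ee_pos: [537.4, -448.5, 53.1]
tcp_rot: [-0.319, -0.63, -0.321, 0.631]
ft_force: [-0.2, 0.5, -0.4]
opening: 32.6
```

```bash
cat >> h.py <<'E'
def captop(c,zlo=62,zhi=74,xr=(-130,160),yr=(-70,60)):
    """standing caps: centroid of points in a z band, clustered"""
    P,uv=cloud(c);L=w2t(P)
    s=(P[:,2]>zlo)&(P[:,2]<zhi)&(L[:,0]>xr[0])&(L[:,0]<xr[1])&(L[:,1]>yr[0])&(L[:,1]<yr[1])
    h=cv2.cvtColor(c['frame'],cv2.COLOR_RGB2HSV)[uv[:,1],uv[:,0]].astype(int)
    m=np.zeros((420,560),np.uint8);m[uv[s][:,1],uv[s][:,0]]=1
    n,l,stt,_=cv2.connectedComponentsWithStats(m);lab=l[uv[s][:,1],uv[s][:,0]]
    for i in range(1,n):
        if stt[i,4]<25: continue
        k=lab==i;q=L[s][k];(cx,cy),r=cv2.minEnclosingCircle(q.astype(np.float32));print('cap n',stt[i,4],'mean',q.mean(0).round(1),'circ',round(cx,1),round(cy,1),round(r,1),'z',np.median(P[s][k][:,2]).round(1),'hsv',np.median(h[s][k],0))
E
python3 - <<'E'
from h import *
st();mont('s8.png',[('scene',(270,200,330,280)),('wrist',(140,150,420,420))])
captop(snap('wrist'))
E
```

```text
t 8.07 ee [ 537.4 -448.5   53.1] tray [[124.7 -39.7]] jaw -36.2 down [-0.001  0.002 -1.   ] F [-0.2  0.5 -0.4] op 32.6 q [-0.86  0.79  1.06 -0.    1.29 -0.23]
cap n 425 mean [103.6 -34.8] circ 105.1 -41.0 11.8 z 68.6 hsv [26. 24. 29.]
cap n 1675 mean [126.3 -37.2] circ 126.3 -38.7 11.7 z 67.9 hsv [106. 164. 113.]
cap n 438 mean [145.1 -31.5] circ 144.7 -37.9 11.9 z 68.3 hsv [26. 23. 31.]
```

View pics/s8.png

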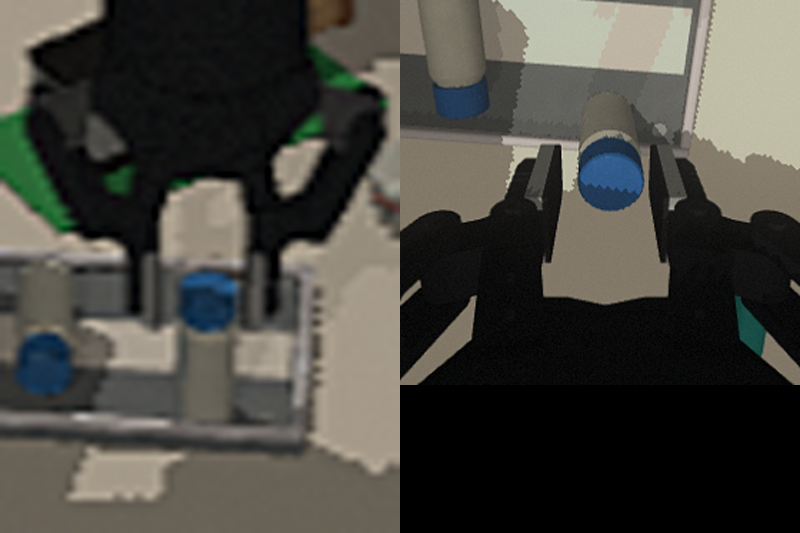

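Call:
arm_command --series '[{"fingers": -0.4, "x": 0, "y": 0, "z": 0, "turn": 0}, {"fingers": -0.5, "x": 0, "y": 0, "z": 0, "turn": 0}, {"fingers": -0.52, "x": 0, "y": 0, "z": 0, "turn": 0}, {"fingers": -0.52, "x": 0, "y": 0, "z": 0, "turn": 0}, {"fingers": -0.52, "x": -0.4, "y": 0, "z": 0, "turn": 0}, {"fingers": -0.52, "x": -0.4, "y": 0, "z": -1, "turn": 0}, {"fingers": -0.52, "x": -0.4, "y": 0, "z": -2, "turn": 0}, {"fingers": -0.52, "x": -0.4, "y": 0, "z": -3, "turn": 0}, {"fingers": -0.52, "x": -0.4, "y": 0, "z": -3.8, "turn": 0}, {"fingers": -0.52, "x": -0.4, "y": 0, "z": -3.8, "turn": 0}]'

```text
clock: 9.05
ee_pos: [562.1, -415.4, 58.3]
tcp_rot: [0.321, 0.63, 0.321, -0.63]
ft_force: [0.2, 0.1, -0.9]
opening: 21.0
```

```bash
python3 - <<'E'
from h import *
st();mont('s9.png',[('scene',(270,200,330,280)),('wrist',(140,150,420,420))])
captop(snap('wrist'),zhi=80)
E
```

```text
t 9.05 ee [ 562.1 -415.4   58.3] tray [[121.7   1.4]] jaw -36.0 down [ 0.     0.001 -1.   ] F [ 0.2  0.1 -0.9] op 21.0 q [-0.81  0.78  1.06  0.    1.3  -0.18]
cap n 2816 mean [121.5   3.5] circ 121.4 5.4 24.1 z 71.7 hsv [106. 143.  74.]
```

View pics/s9.png

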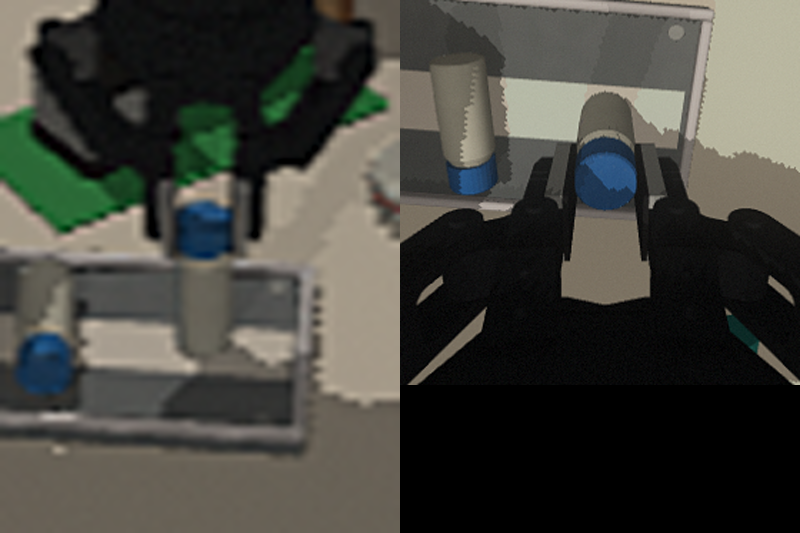

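Call:
arm_command --series '[{"fingers": -0.52, "x": 0.25, "y": 0, "z": 0, "turn": 0}, {"fingers": -0.52, "x": 0.45, "y": 0, "z": 0, "turn": 0}, {"fingers": -0.52, "x": 0.45, "y": 0, "z": 0, "turn": 0}, {"fingers": -0.47, "x": 0.45, "y": 0, "z": 0, "turn": 0}, {"fingers": -0.4, "x": 0.45, "y": 0, "z": 0, "turn": 0}, {"fingers": -0.25, "x": 0.4, "y": 0, "z": 0, "turn": 0}, {"fingers": -0.25, "x": -2, "y": 0, "z": 0, "turn": 0}, {"fingers": -0.25, "x": -5, "y": 0, "z": 0, "turn": 0}, {"fingers": -0.25, "x": -7, "y": 0, "z": 0, "turn": 0}, {"fingers": -0.25, "x": -7, "y": 0, "z": 0, "turn": 0}]'

```text
clock: 10.03
ee_pos: [561.9, -418.9, 133.4]
tcp_rot: [0.323, 0.631, 0.317, -0.63]
ft_force: [-0.1, 0.6, 1.1]
opening: 32.0
```

```bash
python3 - <<'E'
from h import *
st();mont('s10.png',[('scene',(180,180,340,290)),('wrist',(0,0,560,420))])
c=snap('wrist');captop(c);fit_vials(c)
vial(57.5,-5,-83.5,29,0,120);vial(57.5,-5,-83.5,29,0,9)
E
```

```text
t 10.03 ee [ 561.9 -418.9  133.4] tray [[123.9  -1.3]] jaw -36.2 down [ 0.006 -0.006 -1.   ] F [-0.1  0.6  1.1] op 32.0 q [-0.81  0.72  0.97  0.    1.44 -0.18]
cap n 770 mean [123.5  -0.3] circ 123.6 -1.1 11.2 z 67.8 hsv [106. 156. 135.]
n 2378 ctr [-71.3   3.2] dir 83.9 rect [-75.1   0.8] [62.9 22.7] z98 30.5
n 2193 ctr [-2.2  2. ] dir 93.4 rect [-4.9 -0.6] [23.5 61.7] z98 30.4
n 1980 ctr [59.8 -3.2] dir 97.1 rect [58.4 -6.5] [23.6 61.8] z98 30.4
n 198 ctr [121.2   8.3] dir -171.3 rect [121.7   6.2] [23.   9.1] z98 35.8
shift cm [ 0.75 -6.33  2.76] turn (np.float64(-0.032), np.float64(3.109)) jaw -36.2 q6 -0.18 n rows 2.0
shift cm [11.85 -6.31  2.77] turn (np.float64(-0.032), np.float64(3.109)) jaw -36.2 q6 -0.18 n rows 4.0
```

View pics/s10.png

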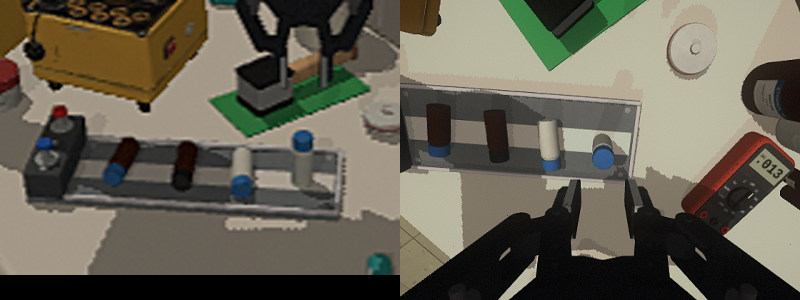

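Call:
arm_command --series '[{"fingers": -0.15, "x": 0.5, "y": -4, "z": 2, "turn": -0.03}, {"fingers": -0.15, "x": 0.7, "y": -6.3, "z": 2.8, "turn": -0.03}, {"fingers": -0.15, "x": 0.7, "y": -6.3, "z": 2.8, "turn": -0.03}, {"fingers": -0.15, "x": 4, "y": -6.3, "z": 2.8, "turn": -0.03}, {"fingers": -0.15, "x": 8, "y": -6.3, "z": 2.8, "turn": -0.03}, {"fingers": -0.15, "x": 10, "y": -6.3, "z": 2.8, "turn": -0.03}, {"fingers": -0.15, "x": 10, "y": -6.3, "z": 2.8, "turn": -0.03}, {"fingers": -0.15, "x": 10, "y": -6.3, "z": 2.8, "turn": -0.03}]'

```text
clock: 10.85
ee_pos: [493.1, -402.7, 27.2]
tcp_rot: [-0.329, -0.625, -0.331, 0.626]
ft_force: [0.2, 0.2, 0.0]
opening: 36.2
```

```bash
python3 - <<'E'
from h import *
st();vial(57.8,-5,-83.5,29,0,8.5)
E
```

```text
t 10.85 ee [ 493.1 -402.7   27.2] tray [[ 61.2 -34. ]] jaw -34.4 down [-0.002  0.002 -1.   ] F [0.2 0.2 0. ] op 36.2 q [-0.87  0.73  1.3   0.    1.12 -0.27]
shift cm [ 1.87 -0.   -0.02] turn (np.float64(-0.002), np.float64(3.139)) jaw -34.4 q6 -0.27 n rows 1.0
```

Call:
arm_command --series '[{"fingers": -0.15, "x": 1.87, "y": 0, "z": 0, "turn": 0}, {"fingers": -0.15, "x": 1.87, "y": 0, "z": 0, "turn": 0}, {"fingers": -0.35, "x": 1.87, "y": 0, "z": 0, "turn": 0}, {"fingers": -0.5, "x": 1.87, "y": 0, "z": 0, "turn": 0}, {"fingers": -0.52, "x": 1.87, "y": 0, "z": 0, "turn": 0}, {"fingers": -0.52, "x": 1.87, "y": 0, "z": 0, "turn": 0}, {"fingers": -0.52, "x": 0.8, "y": 0, "z": 0, "turn": 0}, {"fingers": -0.52, "x": -0.5, "y": 0, "z": 0, "turn": 0}, {"fingers": -0.52, "x": -2, "y": 0, "z": 0, "turn": 0}, {"fingers": -0.52, "x": -3.5, "y": 0, "z": 0, "turn": 0}]'

```text
clock: 11.68
ee_pos: [493.3, -403.0, 65.0]
tcp_rot: [0.33, 0.626, 0.33, -0.626]
ft_force: [-0.1, 0.3, -0.7]
opening: 20.9
```

Call:
arm_command --series '[{"fingers": -0.52, "x": 0, "y": 0.1, "z": -1.5, "turn": 0}, {"fingers": -0.52, "x": 0, "y": 0.2, "z": -3, "turn": 0}, {"fingers": -0.52, "x": 0, "y": 0.4, "z": -4.5, "turn": 0}, {"fingers": -0.51, "x": 0, "y": 0.4, "z": -4.7, "turn": 0}, {"fingers": -0.5, "x": 0, "y": 0.4, "z": -4.7, "turn": 0}, {"fingers": -0.495, "x": 0, "y": 0.4, "z": -4.7, "turn": 0}, {"fingers": -0.492, "x": 0, "y": 0.4, "z": -4.7, "turn": 0}]'

```text
clock: 12.27
ee_pos: [522.9, -366.6, 63.0]
tcp_rot: [-0.329, -0.625, -0.33, 0.626]
ft_force: [1.0, -0.6, 0.1]
opening: 21.5
```

```bash
python3 - <<'E'
from h import *
st();mont('s11.png',[('scene',(180,180,340,290)),('wrist',(140,150,420,420))])
E
```

```text
t 12.27 ee [ 522.9 -366.6   63. ] tray [[60.2 12.8]] jaw -34.4 down [-0.001  0.    -1.   ] F [ 1.  -0.6  0.1] op 21.5 q [-0.8   0.69  1.26 -0.    1.19 -0.2 ]
```

View pics/s11.png

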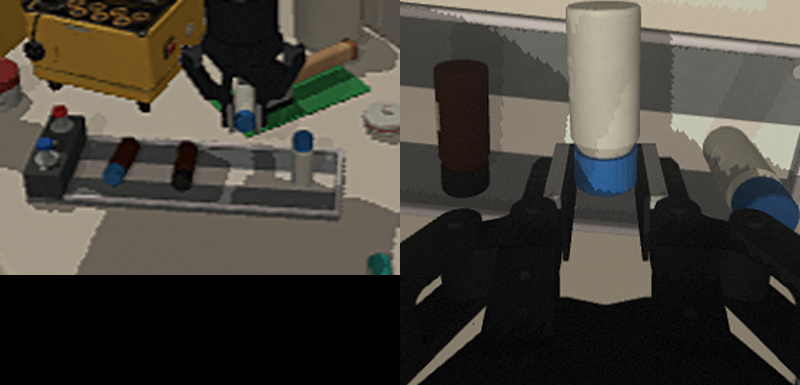

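Call:
arm_command --series '[{"fingers": -0.489, "x": 0, "y": 0, "z": 0, "turn": 0}, {"fingers": -0.486, "x": 0, "y": 0, "z": 0, "turn": 0}, {"fingers": -0.484, "x": 0, "y": 0, "z": 0, "turn": 0}, {"fingers": -0.482, "x": 0, "y": 0, "z": 0, "turn": 0}, {"fingers": -0.48, "x": 0, "y": 0, "z": 0, "turn": 0}, {"fingers": -0.479, "x": 0, "y": 0, "z": 0, "turn": 0}, {"fingers": -0.478, "x": 0, "y": 0, "z": 0, "turn": 0}, {"fingers": -0.477, "x": 0, "y": 0, "z": 0, "turn": 0}, {"fingers": -0.476, "x": 0, "y": 0, "z": 0, "turn": 0}, {"fingers": -0.476, "x": 0, "y": 0, "z": 0, "turn": 0}]'

```text
clock: 13.2
ee_pos: [523.2, -366.5, 63.4]
tcp_rot: [-0.33, -0.626, -0.33, 0.626]
ft_force: [0.2, 0.0, 0.0]
opening: 22.5
```

```bash
python3 - <<'E'
from h import *
st();mont('s12.png',[('scene',(180,180,340,290)),('wrist',(140,150,420,420))])
captop(snap('wrist'),zhi=85)
E
```

```text
t 13.2 ee [ 523.2 -366.5   63.4] tray [[60.3 13. ]] jaw -34.4 down [-0. -0. -1.] F [0.2 0.  0. ] op 22.5 q [-0.8   0.69  1.26 -0.    1.19 -0.2 ]
cap n 769 mean [58.5 30.7] circ 58.2 32.7 10.7 z 64.5 hsv [106. 162. 131.]
cap n 585 mean [43.5 17.4] circ 45.3 10.8 12.2 z 77.3 hsv [23. 20. 28.]
cap n 585 mean [75.4 21. ] circ 75.1 14.3 11.9 z 77.5 hsv [24. 19. 30.]
cap n 702 mean [123.5   4.6] circ 123.8 -0.5 11.6 z 67.6 hsv [106.  151.5  87.5]
```

View pics/s12.png

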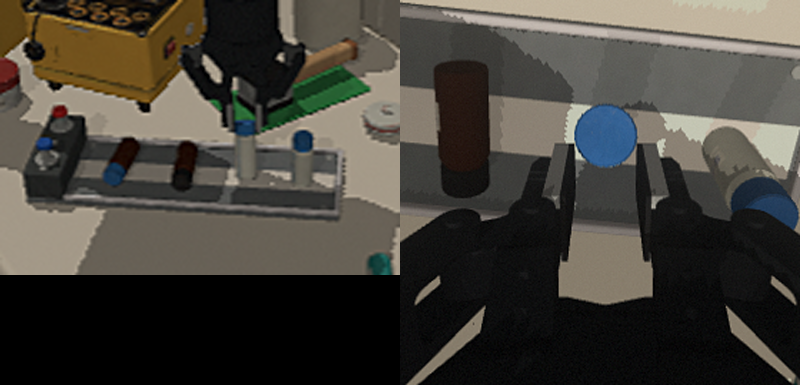

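```bash
python3 - <<'E'
from h import *
c=snap('scene');P,uv=cloud(c);L=w2t(P);h=cv2.cvtColor(c['frame'],cv2.COLOR_RGB2HSV)[uv[:,1],uv[:,0]].astype(int)
for xc in (60,124):
  m=(abs(L[:,0]-xc)<14)&(abs(L[:,1]-10)<45)&(P[:,2]>12)&(P[:,2]<72)&~((h[:,2]<60)&(h[:,1]<60))
  for z0 in range(12,72,8):
    k=m&(P[:,2]>=z0)&(P[:,2]<z0+8)
    if k.sum()>2: print(xc,z0,k.sum(),np.median(L[k],axis=0).round(1),np.percentile(L[k],5,axis=0).round(1),np.percentile(L[k],95,axis=0).round(1),np.median(h[k],0))
E
```

```text
60 12 10 [58.5  0.6] [50.1 -1.5] [70.1 45.4] [23.  34.5 70.5]
60 20 25 [60.3 -1.1] [49.1 -4.9] [67.9  6.3] [ 24.  33. 112.]
60 28 47 [58.5  9.5] [47.9  0.2] [67.2 20.6] [ 23.  35. 116.]
60 36 39 [56.  22.9] [46.7 14.7] [65.4 32.7] [ 23.  35. 142.]
60 44 34 [57.2 35.7] [47.6 25.5] [63.5 47.1] [ 36.  44. 114.]
60 52 17 [55.1 42. ] [47.3 36.3] [61.2 47.8] [105. 191. 105.]
124 12 16 [122.2 -11.9] [114.7 -14.7] [130.9  -4.1] [24. 36. 98.]
124 20 21 [120.9 -11. ] [112.6 -14.8] [130.9  -5.9] [23. 35. 94.]
124 28 18 [123.3 -10.3] [112.5 -12.6] [130.9  -5.3] [ 23.5  35.  100. ]
124 36 19 [120.5 -11.2] [112.5 -15. ] [130.8  -6.4] [ 23.  37. 101.]
124 44 21 [120.6 -10.3] [112.4 -13.5] [130.7  -6.1] [ 23.  38. 101.]
124 52 19 [123.1 -10.8] [114.8 -12.7] [130.5  -6. ] [104. 178.  76.]
124 60 39 [120.4  -6.7] [112.2 -12.3] [130.1   7.4] [104. 186.  71.]
124 68 13 [121.7  -4.5] [113.7  -9.2] [127.3   5.4] [105. 193.  71.]
```

The vial slipped out and is tipping to the left. I'll back off upward and re-measure.

Call:
arm_command --series '[{"fingers": -0.3, "x": -1.5, "y": 0, "z": 0.5, "turn": 0}, {"fingers": -0.2, "x": -4, "y": 0, "z": 1, "turn": 0}, {"fingers": -0.15, "x": -6, "y": 0, "z": 3, "turn": 0}, {"fingers": -0.15, "x": -6, "y": 0, "z": 3, "turn": 0}, {"fingers": -0.15, "x": -6, "y": 0, "z": 3, "turn": 0}, {"fingers": -0.15, "x": -6, "y": 0, "z": 3, "turn": 0}]'

```text
clock: 13.9
ee_pos: [506.0, -390.7, 122.6]
tcp_rot: [-0.329, -0.626, -0.33, 0.626]
ft_force: [-0.1, 0.1, -0.2]
opening: 36.6
```

```bash
python3 - <<'E'
from h import *
st();mont('s13.png',[('scene',(180,180,340,290)),('wrist',(0,0,560,420))])
c=snap('wrist');captop(c);fit_vials(c)
E
```

```text
t 13.9 ee [ 506.  -390.7  122.6] tray [[ 63.1 -16.5]] jaw -34.4 down [-0.001  0.001 -1.   ] F [-0.1  0.1 -0.2] op 36.6 q [-0.84  0.62  1.19  0.    1.32 -0.24]
cap n 859 mean [122.8  -0.6] circ 123.6 -1.2 11.5 z 67.8 hsv [106. 152. 137.]
n 2425 ctr [-72.5   3.4] dir 84.1 rect [-75.3   0.8] [62.8 22.7] z98 30.5
n 1584 ctr [60.3 26.7] dir 94.5 rect [60.6 25.9] [23.7 43.5] z98 35.2
n 2214 ctr [-4.   1.7] dir 93.4 rect [-5.6 -1.1] [23.3 61.9] z98 30.4
n 276 ctr [115.7   4.5] dir 46.6 rect [117.7   2.8] [23.  10.3] z98 35.6
```

View pics/s13.png

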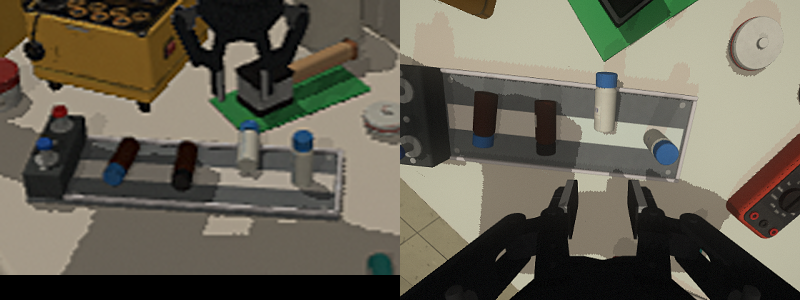

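```bash
python3 - <<'E'
from h import *
for n in('wrist','top'):
    c=snap(n);P,uv=cloud(c);L=w2t(P)
    s=(abs(L[:,0]-60)<18)&(L[:,1]>-30)&(L[:,1]<80)&(P[:,2]>15)&(P[:,2]<50)
    r=cv2.minAreaRect(L[s].astype(np.float32));print(n,s.sum(),r)
    for y0 in range(-20,80,8):
        k=s&(L[:,1]>=y0)&(L[:,1]<y0+8)
        if k.sum()>3: print(y0,k.sum(),np.percentile(P[k][:,2],95).round(1),L[k][:,0].mean().round(1))
E
```

```text
wrist 2421 ((60.263668060302734, 36.14470672607422), (23.500104904174805, 63.40654754638672), 3.8684816360473633)
4 242 30.3 61.5
12 276 31.7 61.7
20 300 32.9 60.8
28 308 34.3 60.2
36 324 35.3 59.8
44 330 35.7 59.5
52 332 37.1 58.7
60 308 37.6 58.5
top 73 ((51.707740783691406, 32.1239128112793), (44.244693756103516, 8.881948471069336), 87.98397827148438)
12 9 29.6 51.6
20 10 31.3 51.7
28 15 32.4 52.2
36 16 34.8 52.4
44 18 37.1 52.4
```

```bash
python3 - <<'E'
from h import *
st();vial(60.3,36.5,93.9,34,0,90);vial(60.3,36.5,93.9,34,0,17)
E
```

```text
t 14.15 ee [ 506.3 -390.7  122.6] tray [[ 63.3 -16.3]] jaw -34.4 down [-0.001  0.001 -1.   ] F [-0.4  0.5  0.6] op 36.3 q [-0.84  0.62  1.19  0.    1.33 -0.24]
shift cm [ 3.27  0.44 -8.68] turn (np.float64(0.044), np.float64(-3.098)) jaw -34.4 q6 -0.24 n rows 3.0
shift cm [10.57  0.45 -8.68] turn (np.float64(0.044), np.float64(-3.098)) jaw -34.4 q6 -0.24 n rows 4.0
```

Call:
arm_command --series '[{"fingers": -0.15, "x": 1, "y": 0.2, "z": -4, "turn": 0.04}, {"fingers": -0.15, "x": 2, "y": 0.45, "z": -8.7, "turn": 0.04}, {"fingers": -0.15, "x": 5, "y": 0.45, "z": -8.7, "turn": 0.04}, {"fingers": -0.15, "x": 8, "y": 0.45, "z": -8.7, "turn": 0.04}, {"fingers": -0.15, "x": 9.5, "y": 0.45, "z": -8.7, "turn": 0.04}, {"fingers": -0.15, "x": 9.5, "y": 0.45, "z": -8.7, "turn": 0.04}, {"fingers": -0.15, "x": 9.5, "y": 0.45, "z": -8.7, "turn": 0.04}]'

```text
clock: 14.73
ee_pos: [559.1, -321.8, 28.1]
tcp_rot: [-0.317, -0.632, -0.318, 0.632]
ft_force: [-0.6, 0.1, -0.5]
opening: 36.2
```

```bash
python3 - <<'E'
from h import *
st();vial(60.3,36.5,93.9,34,0,17)
mont('s14.png',[('scene',(180,180,340,290)),('wrist',(140,150,420,420))])
E
```

```text
t 14.73 ee [ 559.1 -321.8   28.1] tray [[58.3 70.3]] jaw -36.7 down [-0.001  0.001 -1.   ] F [-0.6  0.1 -0.5] op 36.2 q [-0.71  0.74  1.27  0.    1.13 -0.06]
shift cm [ 1.11 -0.03 -0.01] turn (np.float64(0.003), np.float64(-3.138)) jaw -36.7 q6 -0.06 n rows 1.0
```

View pics/s14.png

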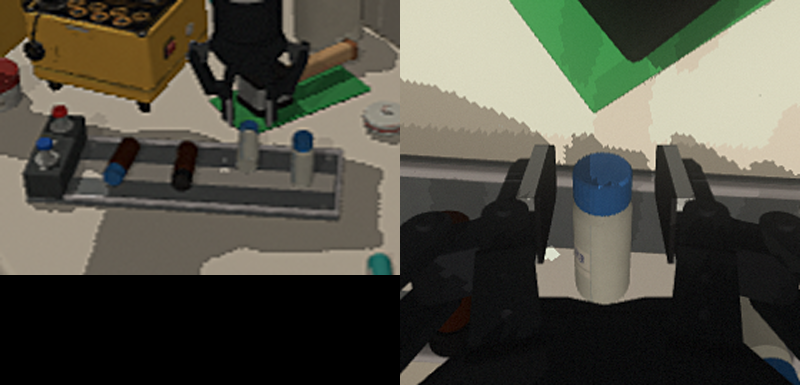

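Call:
arm_command --series '[{"fingers": -0.15, "x": 1.0, "y": 0, "z": 0, "turn": 0}, {"fingers": -0.15, "x": 1.0, "y": 0, "z": 0, "turn": 0}, {"fingers": -0.35, "x": 1.0, "y": 0, "z": 0, "turn": 0}, {"fingers": -0.5, "x": 1.0, "y": 0, "z": 0, "turn": 0}, {"fingers": -0.54, "x": 1.0, "y": 0, "z": 0, "turn": 0}, {"fingers": -0.54, "x": 1.0, "y": 0, "z": 0, "turn": 0}, {"fingers": -0.54, "x": 0, "y": 0, "z": 0, "turn": 0}, {"fingers": -0.54, "x": -1.3, "y": 0, "z": 0, "turn": 0}, {"fingers": -0.54, "x": -2.6, "y": 0, "z": 0, "turn": 0}, {"fingers": -0.54, "x": -3.8, "y": 0, "z": 0.5, "turn": 0}]'

```text
clock: 15.67
ee_pos: [556.6, -325.7, 68.0]
tcp_rot: [0.318, 0.632, 0.317, -0.632]
ft_force: [0.4, 0.2, -0.0]
opening: 20.2
```

Call:
arm_command --series '[{"fingers": -0.54, "x": 0, "y": 0.1, "z": 1.5, "turn": 0}, {"fingers": -0.54, "x": 0, "y": 0.2, "z": 3, "turn": 0}, {"fingers": -0.54, "x": 0, "y": 0.3, "z": 4.5, "turn": 0}, {"fingers": -0.53, "x": 0, "y": 0.3, "z": 6, "turn": 0}, {"fingers": -0.52, "x": 0, "y": 0.3, "z": 6, "turn": 0}, {"fingers": -0.51, "x": 0, "y": 0.3, "z": 6, "turn": 0}, {"fingers": -0.5, "x": 0, "y": 0.3, "z": 6, "turn": 0}]'

```text
clock: 16.25
ee_pos: [522.4, -376.0, 66.0]
tcp_rot: [-0.317, -0.632, -0.317, 0.632]
ft_force: [0.8, -0.4, -0.5]
opening: 21.6
```

```bash
python3 - <<'E'
from h import *
st();mont('s15.png',[('scene',(180,180,340,290)),('wrist',(140,150,420,420))])
E
```

```text
t 16.25 ee [ 522.4 -376.    66. ] tray [[65.9  5.3]] jaw -36.8 down [-0.     0.001 -1.   ] F [ 0.8 -0.4 -0.5] op 21.6 q [-0.81  0.69  1.24  0.    1.21 -0.17]
```

View pics/s15.png

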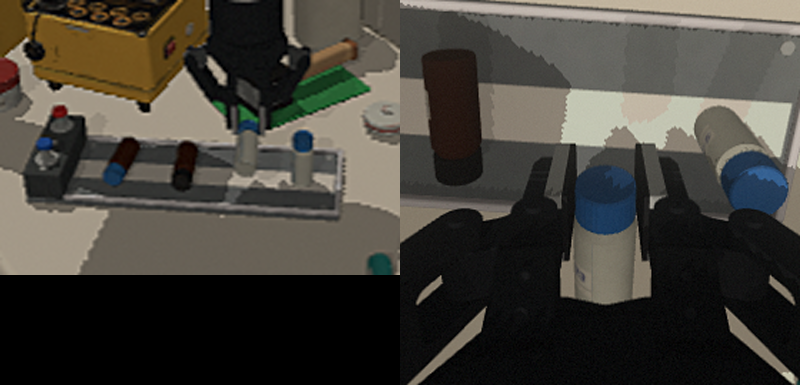

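Call:
arm_command --series '[{"fingers": -0.495, "x": 0.2, "y": 0, "z": 0, "turn": 0}, {"fingers": -0.49, "x": 0.2, "y": 0, "z": 0, "turn": 0}, {"fingers": -0.488, "x": 0.2, "y": 0, "z": 0, "turn": 0}, {"fingers": -0.486, "x": 0.2, "y": 0, "z": 0, "turn": 0}, {"fingers": -0.484, "x": 0.2, "y": 0, "z": 0, "turn": 0}, {"fingers": -0.484, "x": 0.2, "y": 0, "z": 0, "turn": 0}]'

```text
clock: 16.85
ee_pos: [522.7, -375.9, 64.4]
tcp_rot: [0.317, 0.632, 0.317, -0.632]
ft_force: [-0.1, -0.3, -0.4]
opening: 21.8
```

```bash
cat >> h.py <<'E'
def held(fn=None,yr=(-75,100)):
    """profile of the held vial along its axis from the wrist view: y_tray -> z"""
    st();c=snap('wrist');o=get_obs();t=w2t(o['ee_pos'])[0];P,uv=cloud(c);L=w2t(P)
    m=(abs(uv[:,0]-284)<6)&(P[:,2]>10)&(P[:,2]<115)&(L[:,1]>yr[0])&(L[:,1]<yr[1])
    v=uv[m][:,1];print([(int(a),round(float(np.median(L[m][v==a][:,1])),0),round(float(np.median(P[m][v==a][:,2])),0)) for a in np.unique(v)[::8]])
    f=cv2.cvtColor(c['frame'],cv2.COLOR_RGB2BGR)
    if fn: cv2.imwrite('pics/'+fn,f[150:360,150:420])
E
python3 - <<'E'
from h import *
held('h1.png')
E
```

```text
t 16.85 ee [ 522.7 -375.9   64.4] tray [[66.1  5.6]] jaw -36.7 down [ 0. -0. -1.] F [-0.1 -0.3 -0.4] op 21.8 q [-0.81  0.69  1.25  0.    1.2  -0.17]
[(158, 53.0, 11.0), (166, 48.0, 12.0), (209, 25.0, 29.0), (217, 22.0, 35.0), (225, 19.0, 42.0), (233, 16.0, 48.0), (241, 14.0, 53.0), (249, 12.0, 58.0), (257, 9.0, 63.0), (265, 7.0, 68.0), (273, 5.0, 72.0), (281, 3.0, 76.0), (289, -1.0, 78.0), (297, -7.0, 75.0), (305, -14.0, 72.0)]
```

View pics/h1.png

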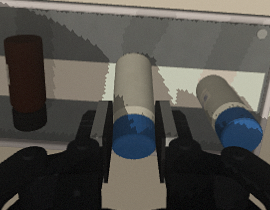

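Call:
arm_command --series '[{"fingers": -0.484, "x": 0, "y": 0, "z": 0, "turn": 0}]'

```text
clock: 16.98
ee_pos: [522.7, -375.9, 64.5]
tcp_rot: [0.317, 0.632, 0.317, -0.632]
ft_force: [0.2, -0.5, -0.0]
opening: 22.4
```

```bash
python3 - <<'E'
from h import *
held('h2.png');held()
E
```

```text
t 16.98 ee [ 522.7 -375.9   64.5] tray [[66.1  5.6]] jaw -36.7 down [ 0. -0. -1.] F [ 0.2 -0.5 -0. ] op 22.4 q [-0.81  0.69  1.25  0.    1.2  -0.17]
[(158, 53.0, 11.0), (212, 19.0, 18.0), (220, 17.0, 27.0), (228, 15.0, 36.0), (236, 13.0, 44.0), (244, 11.0, 51.0), (252, 9.0, 58.0), (260, 7.0, 62.0), (268, 6.0, 69.0), (276, 5.0, 75.0), (284, 1.0, 77.0), (292, -4.0, 75.0), (300, -10.0, 74.0), (308, -16.0, 72.0)]
t 17.03 ee [ 522.6 -376.    64.4] tray [[66.1  5.5]] jaw -36.7 down [-0. -0. -1.] F [ 0.3 -0.2 -0.2] op 21.9 q [-0.81  0.69  1.25 -0.    1.2  -0.17]
[(158, 53.0, 11.0), (212, 19.0, 18.0), (220, 17.0, 28.0), (228, 15.0, 36.0), (236, 13.0, 44.0), (244, 11.0, 51.0), (252, 9.0, 58.0), (260, 7.0, 62.0), (268, 6.0, 69.0), (276, 5.0, 75.0), (284, 2.0, 77.0), (292, -4.0, 76.0), (300, -9.0, 75.0), (308, -15.0, 73.0)]
```

Call:
arm_command --series '[{"fingers": -0.482, "x": 0.2, "y": 0, "z": 0, "turn": 0}, {"fingers": -0.482, "x": 0.3, "y": 0, "z": 0, "turn": 0}, {"fingers": -0.482, "x": 0.3, "y": 0, "z": 0, "turn": 0}]'

```text
clock: 17.33
ee_pos: [522.5, -375.8, 61.0]
tcp_rot: [-0.317, -0.632, -0.317, 0.632]
ft_force: [-0.5, -0.3, 0.0]
opening: 22.1
```

```bash
python3 - <<'E'
from h import *
held('h2.png')
E
```

```text
t 17.33 ee [ 522.5 -375.8   61. ] tray [[65.9  5.5]] jaw -36.7 down [-0.  0. -1.] F [-0.5 -0.3  0. ] op 22.1 q [-0.81  0.7   1.25 -0.    1.2  -0.17]
[(159, 53.0, 11.0), (233, 2.0, 11.0), (241, 4.0, 27.0), (249, 5.0, 41.0), (257, 5.0, 53.0), (265, 5.0, 62.0), (273, 6.0, 70.0), (281, 1.0, 70.0), (289, -3.0, 71.0), (297, -7.0, 71.0), (305, -12.0, 72.0)]
```

Call:
arm_command --series '[{"fingers": -0.488, "x": 0, "y": 0, "z": 0, "turn": 0}, {"fingers": -0.49, "x": 0, "y": 0, "z": 0, "turn": 0}, {"fingers": -0.49, "x": 0.1, "y": 0, "z": 0, "turn": 0}]'

```text
clock: 17.63
ee_pos: [522.7, -376.1, 60.6]
tcp_rot: [0.317, 0.632, 0.317, -0.632]
ft_force: [0.3, 1.4, 0.2]
opening: 22.1
```

```bash
python3 - <<'E'
from h import *
held('h2.png')
E
```

```text
t 17.63 ee [ 522.7 -376.1   60.6] tray [[66.2  5.5]] jaw -36.7 down [ 0. -0. -1.] F [0.3 1.4 0.2] op 22.1 q [-0.81  0.7   1.25 -0.    1.2  -0.17]
[(158, 53.0, 10.0), (166, 49.0, 12.0), (236, 5.0, 23.0), (244, 6.0, 36.0), (252, 6.0, 48.0), (260, 4.0, 54.0), (268, 6.0, 65.0), (276, 4.0, 70.0), (284, -0.0, 70.0), (292, -5.0, 70.0), (300, -10.0, 70.0), (308, -14.0, 71.0)]
```

View pics/h2.png

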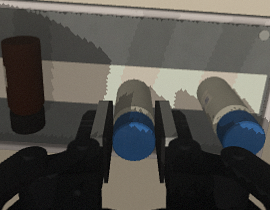

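Call:
arm_command --series '[{"fingers": -0.5, "x": 0, "y": 0, "z": 0, "turn": 0}, {"fingers": -0.5, "x": 0, "y": -0.3, "z": -0.6, "turn": 0}, {"fingers": -0.5, "x": 0.2, "y": -0.3, "z": -0.6, "turn": 0}, {"fingers": -0.5, "x": 0.25, "y": -0.3, "z": -0.6, "turn": 0}, {"fingers": -0.47, "x": 0.25, "y": -0.3, "z": -0.6, "turn": 0}, {"fingers": -0.42, "x": 0.25, "y": -0.3, "z": -0.6, "turn": 0}, {"fingers": -0.25, "x": 0.2, "y": -0.3, "z": -0.6, "turn": 0}]'

```text
clock: 18.27
ee_pos: [523.7, -369.3, 58.2]
tcp_rot: [-0.317, -0.632, -0.317, 0.632]
ft_force: [0.1, 0.3, -0.3]
opening: 31.7
```

```bash
python3 - <<'E'
from h import *
held('h3.png');captop(snap('wrist'))
E
```

```text
t 18.27 ee [ 523.7 -369.3   58.2] tray [[62.6 11.3]] jaw -36.7 down [-0.  0. -1.] F [ 0.1  0.3 -0.3] op 31.7 q [-0.8   0.69  1.26  0.    1.19 -0.16]
[(168, 53.0, 11.0), (228, 13.0, 10.0), (236, 12.0, 22.0), (244, 12.0, 34.0), (252, 12.0, 45.0), (260, 11.0, 52.0), (268, 11.0, 62.0), (276, 10.0, 68.0), (284, 6.0, 68.0), (292, 1.0, 68.0), (300, -4.0, 68.0), (308, -9.0, 68.0), (316, -55.0, 13.0)]
cap n 345 mean [41.9 15.7] circ 42.8 9.5 11.9 z 69.2 hsv [21. 24. 26.]
cap n 339 mean [82.3 18.6] circ 82.4 12.5 11.6 z 69.3 hsv [26. 24. 31.]
cap n 1517 mean [61.6  1.9] circ 61.6 0.4 11.6 z 67.8 hsv [106. 161.  89.]
cap n 814 mean [121.6   4.4] circ 123.2 -1.1 11.6 z 67.6 hsv [106. 154.  81.]
```

View pics/h3.png

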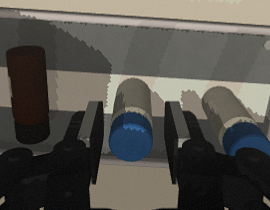

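Call:
arm_command --series '[{"fingers": -0.2, "x": -2, "y": 0, "z": 0, "turn": 0}, {"fingers": -0.15, "x": -5, "y": 0, "z": 0, "turn": 0}, {"fingers": -0.15, "x": -6, "y": -3, "z": 2, "turn": 0}, {"fingers": -0.15, "x": -6, "y": -6, "z": 4, "turn": 0}, {"fingers": -0.15, "x": -6, "y": -6, "z": 4, "turn": 0}]'

```text
clock: 18.78
ee_pos: [447.3, -364.4, 118.7]
tcp_rot: [-0.315, -0.632, -0.317, 0.633]
ft_force: [1.1, -1.2, 0.5]
opening: 36.8
```

```bash
python3 - <<'E'
from h import *
st();c=snap('wrist','w5.png');captop(c);fit_vials(c)
vial(-6.2,0.5,-86.8,34,0,60);vial(-6.2,0.5,-86.8,34,0,8.5)
E
```

```text
t 18.78 ee [ 447.3 -364.4  118.7] tray [[  1.5 -35. ]] jaw -36.8 down [-0.003  0.002 -1.   ] F [ 1.1 -1.2  0.5] op 36.8 q [-0.89  0.53  1.39 -0.    1.22 -0.25]
cap n 972 mean [60.9  0.5] circ 61.7 -0.1 11.5 z 68.0 hsv [106. 153. 159.]
cap n 970 mean [121.7  -1. ] circ 123.4 -1.4 11.9 z 67.9 hsv [106. 148. 157.]
n 2436 ctr [-74.2   2.2] dir 83.1 rect [-76.5   0.5] [62.8 23.7] z98 30.6
n 2266 ctr [-5.7  1.1] dir 92.7 rect [-5.5 -1. ] [22.9 61.7] z98 30.4
n 239 ctr [54.6  5.6] dir 53.8 rect [56.3  4.3] [23.  9.] z98 35.6
n 466 ctr [113.8   1.6] dir 69.9 rect [115.7   0.4] [23.6 10.7] z98 35.5
shift cm [ 5.88 -0.8  -0.12] turn (np.float64(0.013), np.float64(-3.129)) jaw -36.9 q6 -0.24 n rows 2.0
shift cm [11.03 -0.79 -0.12] turn (np.float64(0.013), np.float64(-3.129)) jaw -36.9 q6 -0.24 n rows 3.0
```

View pics/w5.png

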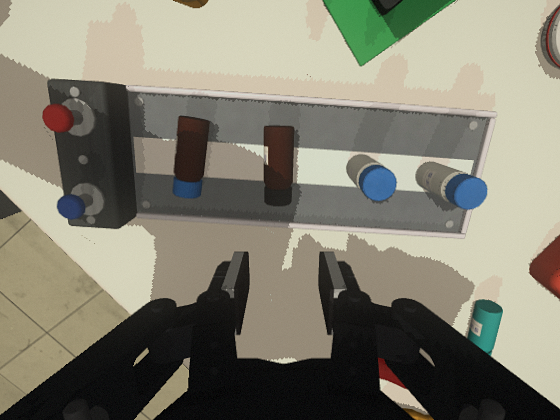

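Call:
arm_command --series '[{"fingers": -0.15, "x": 4, "y": -0.8, "z": -0.1, "turn": 0.01}, {"fingers": -0.15, "x": 7, "y": -0.8, "z": -0.1, "turn": 0.01}, {"fingers": -0.15, "x": 9, "y": -0.8, "z": -0.1, "turn": 0.01}, {"fingers": -0.15, "x": 9.5, "y": -0.8, "z": -0.1, "turn": 0.01}, {"fingers": -0.15, "x": 9.5, "y": -0.8, "z": -0.1, "turn": 0.01}, {"fingers": -0.15, "x": 9.5, "y": -0.8, "z": -0.1, "turn": 0.01}]'

```text
clock: 19.33
ee_pos: [446.8, -360.5, 24.2]
tcp_rot: [0.314, 0.634, 0.313, -0.633]
ft_force: [-0.2, -0.4, -0.5]
opening: 36.5
```

```bash
python3 - <<'E'
from h import *
st();vial(-6.2,0,-86.8,34,0,8.5)
mont('s16.png',[('scene',(180,180,340,290)),('wrist',(140,150,420,420))])
E
```

```text
t 19.33 ee [ 446.8 -360.5   24.2] tray [[ -1.4 -32.3]] jaw -37.3 down [ 0.001 -0.001 -1.   ] F [-0.2 -0.4 -0.5] op 36.5 q [-0.89  0.65  1.5   0.    0.99 -0.23]
shift cm [ 1.57 -0.3   0.14] turn (np.float64(0.005), np.float64(-3.136)) jaw -37.3 q6 -0.23 n rows 1.0
```

View pics/s16.png

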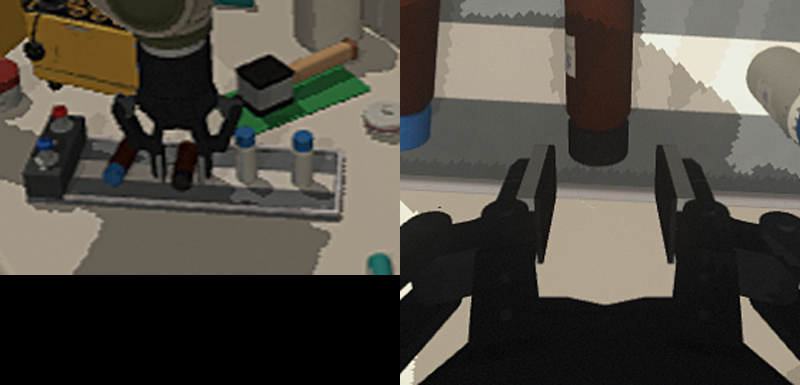

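Call:
arm_command --series '[{"fingers": -0.15, "x": 1.55, "y": -0.3, "z": 0.1, "turn": 0}, {"fingers": -0.15, "x": 1.55, "y": -0.3, "z": 0.1, "turn": 0}, {"fingers": -0.35, "x": 1.55, "y": -0.3, "z": 0.1, "turn": 0}, {"fingers": -0.5, "x": 1.55, "y": -0.3, "z": 0.1, "turn": 0}, {"fingers": -0.54, "x": 1.55, "y": -0.3, "z": 0.1, "turn": 0}, {"fingers": -0.54, "x": 1.55, "y": -0.3, "z": 0.1, "turn": 0}, {"fingers": -0.54, "x": 0.5, "y": -0.3, "z": 0.1, "turn": 0}, {"fingers": -0.54, "x": -1, "y": -0.3, "z": 0.1, "turn": 0}, {"fingers": -0.54, "x": -2.5, "y": -0.3, "z": 0.1, "turn": 0}, {"fingers": -0.54, "x": -4, "y": -0.3, "z": -0.5, "turn": 0}]'

```text
clock: 20.27
ee_pos: [446.4, -354.7, 64.9]
tcp_rot: [-0.314, -0.634, -0.313, 0.634]
ft_force: [0.4, -0.7, 0.7]
opening: 20.4
```

Call:
arm_command --series '[{"fingers": -0.53, "x": 0, "y": 0, "z": -1, "turn": 0}, {"fingers": -0.52, "x": 0, "y": 0, "z": -1.7, "turn": 0}, {"fingers": -0.51, "x": 0, "y": 0, "z": -1.7, "turn": 0}, {"fingers": -0.5, "x": 0, "y": 0, "z": -1.7, "turn": 0}, {"fingers": -0.5, "x": 0, "y": 0, "z": -1.7, "turn": 0}, {"fingers": -0.495, "x": 0, "y": 0, "z": -1.7, "turn": 0}]'

```text
clock: 20.77
ee_pos: [456.7, -340.7, 62.8]
tcp_rot: [-0.313, -0.634, -0.314, 0.634]
ft_force: [0.8, -0.4, 0.8]
opening: 21.7
```

```bash
python3 - <<'E'
from h import *
held('h4.png')
E
```

```text
t 20.77 ee [ 456.7 -340.7   62.8] tray [[ -6.9 -10.9]] jaw -37.3 down [-0.001  0.001 -1.   ] F [ 0.8 -0.4  0.8] op 21.7 q [-0.85  0.59  1.48 -0.    1.08 -0.2 ]
[(132, 53.0, 10.0), (140, 48.0, 12.0), (148, 52.0, 82.0), (156, 48.0, 82.0), (164, 45.0, 82.0), (172, 42.0, 82.0), (180, 39.0, 83.0), (188, 35.0, 83.0), (196, 32.0, 83.0), (204, 28.0, 83.0), (212, 25.0, 83.0), (220, 21.0, 83.0), (228, 18.0, 83.0), (236, 14.0, 83.0), (244, 10.0, 83.0), (252, 5.0, 81.0), (260, 2.0, 82.0), (268, -2.0, 83.0), (276, -6.0, 82.0), (284, -54.0, 12.0)]
```

View pics/h4.png

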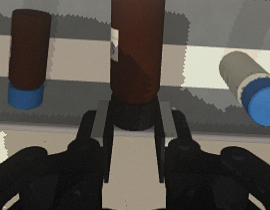

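Call:
arm_command --series '[{"fingers": -0.491, "x": 0, "y": 0, "z": 0, "turn": 0}, {"fingers": -0.489, "x": 0, "y": 0, "z": 0, "turn": 0}, {"fingers": -0.488, "x": 0, "y": 0, "z": 0, "turn": 0}, {"fingers": -0.487, "x": 0, "y": 0, "z": 0, "turn": 0}, {"fingers": -0.486, "x": 0, "y": 0, "z": 0, "turn": 0}]'

```text
clock: 21.23
ee_pos: [456.9, -340.7, 63.4]
tcp_rot: [-0.314, -0.634, -0.314, 0.634]
ft_force: [-0.5, -0.7, -0.5]
opening: 22.1
```

```bash
python3 - <<'E'
from h import *
held('h5.png')
E
```

```text
t 21.23 ee [ 456.9 -340.7   63.4] tray [[ -6.7 -10.7]] jaw -37.3 down [-0. -0. -1.] F [-0.5 -0.7 -0.5] op 22.1 q [-0.85  0.59  1.48 -0.    1.08 -0.2 ]
[(132, 53.0, 10.0), (140, 48.0, 12.0), (148, 52.0, 82.0), (156, 48.0, 82.0), (164, 45.0, 83.0), (172, 42.0, 83.0), (180, 39.0, 83.0), (188, 35.0, 83.0), (196, 32.0, 82.0), (204, 28.0, 83.0), (212, 25.0, 83.0), (220, 21.0, 84.0), (228, 17.0, 84.0), (236, 14.0, 83.0), (244, 10.0, 83.0), (252, 5.0, 82.0), (260, 2.0, 83.0), (268, -2.0, 83.0), (276, -6.0, 84.0), (284, -54.0, 12.0)]
```

Call:
arm_command --series '[{"fingers": -0.485, "x": 0, "y": 0, "z": 0, "turn": 0}, {"fingers": -0.484, "x": 0, "y": 0, "z": 0, "turn": 0}, {"fingers": -0.483, "x": 0, "y": 0, "z": 0, "turn": 0}, {"fingers": -0.483, "x": 0, "y": 0, "z": 0, "turn": 0}]'

```text
clock: 21.62
ee_pos: [456.9, -340.6, 63.4]
tcp_rot: [-0.314, -0.634, -0.314, 0.634]
ft_force: [-0.1, 0.7, -0.3]
opening: 22.1
```

```bash
python3 - <<'E'
from h import *
held('h5.png')
E
```

```text
t 21.62 ee [ 456.9 -340.6   63.4] tray [[ -6.7 -10.7]] jaw -37.3 down [-0. -0. -1.] F [-0.1  0.7 -0.3] op 22.1 q [-0.85  0.59  1.48 -0.    1.08 -0.2 ]
[(132, 53.0, 11.0), (140, 48.0, 12.0), (149, 51.0, 80.0), (157, 48.0, 81.0), (165, 45.0, 81.0), (173, 41.0, 81.0), (181, 38.0, 81.0), (189, 35.0, 82.0), (197, 31.0, 82.0), (205, 27.0, 82.0), (213, 24.0, 82.0), (221, 20.0, 82.0), (229, 17.0, 83.0), (237, 13.0, 83.0), (245, 9.0, 83.0), (253, 5.0, 82.0), (261, 1.0, 83.0), (269, -2.0, 83.0), (277, -6.0, 84.0), (285, -55.0, 12.0)]
```

Call:
arm_command --series '[{"fingers": -0.482, "x": 0, "y": 0, "z": 0, "turn": 0}, {"fingers": -0.482, "x": 0, "y": 0, "z": 0, "turn": 0}]'

```text
clock: 21.83
ee_pos: [457.0, -340.6, 63.4]
tcp_rot: [0.314, 0.634, 0.314, -0.634]
ft_force: [0.6, 0.3, -0.1]
opening: 22.2
```

```bash
python3 - <<'E'
from h import *
held('h5.png')
E
```

```text
t 21.83 ee [ 457.  -340.6   63.4] tray [[ -6.7 -10.6]] jaw -37.3 down [ 0. -0. -1.] F [ 0.6  0.3 -0.1] op 22.2 q [-0.85  0.59  1.48  0.    1.08 -0.2 ]
[(132, 53.0, 11.0), (140, 48.0, 12.0), (149, 51.0, 76.0), (157, 47.0, 77.0), (165, 44.0, 77.0), (173, 41.0, 78.0), (181, 37.0, 78.0), (189, 34.0, 79.0), (197, 30.0, 79.0), (205, 27.0, 80.0), (213, 23.0, 80.0), (221, 20.0, 81.0), (229, 16.0, 81.0), (237, 13.0, 82.0), (245, 9.0, 81.0), (253, 5.0, 82.0), (261, 2.0, 83.0), (269, -3.0, 83.0), (277, -6.0, 84.0), (285, -55.0, 12.0)]
```

Call:
arm_command --series '[{"fingers": -0.482, "x": 0, "y": 0, "z": 0, "turn": 0}, {"fingers": -0.482, "x": 0, "y": 0, "z": 0, "turn": 0}, {"fingers": -0.481, "x": 0, "y": 0, "z": 0, "turn": 0}]'

```text
clock: 22.13
ee_pos: [456.9, -340.6, 63.4]
tcp_rot: [-0.314, -0.634, -0.314, 0.634]
ft_force: [-0.3, -0.3, -0.9]
opening: 22.0
```

```bash
python3 - <<'E'
from h import *
held('h5.png')
E
```

```text
t 22.13 ee [ 456.9 -340.6   63.4] tray [[ -6.7 -10.6]] jaw -37.3 down [-0. -0. -1.] F [-0.3 -0.3 -0.9] op 22.0 q [-0.85  0.59  1.48 -0.    1.08 -0.2 ]
[(132, 53.0, 11.0), (140, 48.0, 12.0), (156, 44.0, 49.0), (164, 40.0, 52.0), (172, 37.0, 55.0), (180, 33.0, 58.0), (188, 30.0, 60.0), (196, 26.0, 63.0), (204, 23.0, 65.0), (212, 20.0, 68.0), (220, 16.0, 70.0), (228, 13.0, 73.0), (236, 10.0, 74.0), (244, 7.0, 78.0), (252, 4.0, 80.0), (260, 1.0, 82.0), (268, -3.0, 82.0), (281, -52.0, 12.0)]
```

Call:
arm_command --series '[{"fingers": -0.482, "x": 0, "y": 0, "z": 0, "turn": 0}, {"fingers": -0.484, "x": 0, "y": 0, "z": 0, "turn": 0}]'

```text
clock: 22.35
ee_pos: [457.0, -340.6, 63.4]
tcp_rot: [-0.314, -0.634, -0.314, 0.634]
ft_force: [0.1, -0.2, -0.8]
opening: 22.0
```

```bash
python3 - <<'E'
from h import *
held('h5.png')
E
```

```text
t 22.35 ee [ 457.  -340.6   63.4] tray [[ -6.7 -10.7]] jaw -37.3 down [-0. -0. -1.] F [ 0.1 -0.2 -0.8] op 22.0 q [-0.85  0.59  1.48 -0.    1.08 -0.2 ]
[(132, 53.0, 11.0), (140, 48.0, 12.0), (169, 35.0, 38.0), (177, 32.0, 44.0), (185, 28.0, 49.0), (193, 25.0, 53.0), (201, 22.0, 57.0), (209, 19.0, 61.0), (217, 16.0, 65.0), (225, 13.0, 68.0), (233, 10.0, 70.0), (241, 8.0, 75.0), (249, 5.0, 78.0), (257, 3.0, 81.0), (265, -2.0, 80.0), (273, -10.0, 74.0), (281, -52.0, 12.0)]
```

Call:
arm_command --series '[{"fingers": -0.482, "x": 0, "y": 0, "z": 0, "turn": 0}, {"fingers": -0.481, "x": 0, "y": 0, "z": 0, "turn": 0}, {"fingers": -0.481, "x": 0, "y": 0, "z": 0, "turn": 0}]'

```text
clock: 22.65
ee_pos: [457.0, -340.6, 63.4]
tcp_rot: [-0.314, -0.634, -0.314, 0.634]
ft_force: [-0.1, 0.6, -0.0]
opening: 22.0
```

```bash
python3 - <<'E'
from h import *
held('h5.png')
E
```

```text
t 22.65 ee [ 457.  -340.6   63.4] tray [[ -6.7 -10.6]] jaw -37.3 down [-0. -0. -1.] F [-0.1  0.6 -0. ] op 22.0 q [-0.85  0.59  1.48 -0.    1.08 -0.2 ]
[(132, 53.0, 10.0), (140, 48.0, 12.0), (169, 35.0, 38.0), (177, 32.0, 44.0), (185, 28.0, 48.0), (193, 25.0, 52.0), (201, 22.0, 57.0), (209, 19.0, 61.0), (217, 16.0, 65.0), (225, 13.0, 68.0), (233, 10.0, 70.0), (241, 8.0, 75.0), (249, 5.0, 78.0), (257, 3.0, 81.0), (265, -2.0, 79.0), (273, -10.0, 74.0), (281, -52.0, 12.0)]
```

Stable at about 53°. I'll loosen it a little more.

Call:
arm_command --series '[{"fingers": -0.48, "x": 0, "y": 0, "z": 0, "turn": 0}, {"fingers": -0.479, "x": 0, "y": 0, "z": 0, "turn": 0}, {"fingers": -0.479, "x": 0, "y": 0, "z": 0, "turn": 0}]'

```text
clock: 22.95
ee_pos: [457.0, -340.6, 63.4]
tcp_rot: [-0.314, -0.634, -0.314, 0.634]
ft_force: [-0.3, 0.0, 0.0]
opening: 22.4
```

```bash
python3 - <<'E'
from h import *
held('h5.png')
E
```

```text
t 22.95 ee [ 457.  -340.6   63.4] tray [[ -6.7 -10.6]] jaw -37.3 down [-0. -0. -1.] F [-0.3  0.   0. ] op 22.4 q [-0.85  0.59  1.48 -0.    1.08 -0.2 ]
[(132, 53.0, 11.0), (140, 48.0, 12.0), (191, 20.0, 29.0), (199, 17.0, 38.0), (207, 15.0, 46.0), (215, 13.0, 54.0), (223, 11.0, 61.0), (231, 9.0, 65.0), (239, 7.0, 72.0), (247, 6.0, 78.0), (255, 3.0, 79.0), (263, -2.0, 78.0), (271, -7.0, 76.0), (279, -13.0, 75.0)]
```

Call:
arm_command --series '[{"fingers": -0.481, "x": 0.3, "y": 0, "z": 0, "turn": 0}, {"fingers": -0.48, "x": 0.5, "y": 0, "z": 0, "turn": 0}, {"fingers": -0.478, "x": 0.5, "y": 0, "z": 0, "turn": 0}, {"fingers": -0.478, "x": 0.5, "y": 0, "z": 0, "turn": 0}]'

```text
clock: 23.33
ee_pos: [456.9, -340.5, 58.2]
tcp_rot: [-0.314, -0.634, -0.314, 0.634]
ft_force: [0.3, 0.4, -0.0]
opening: 22.5
```

```bash
python3 - <<'E'
from h import *
held('h5.png')
E
```

```text
t 23.33 ee [ 456.9 -340.5   58.2] tray [[ -6.8 -10.6]] jaw -37.3 down [-0.  0. -1.] F [ 0.3  0.4 -0. ] op 22.5 q [-0.85  0.59  1.48  0.    1.07 -0.2 ]
[(133, 53.0, 11.0), (141, 48.0, 11.0), (199, 15.0, 23.0), (207, 13.0, 34.0), (215, 12.0, 44.0), (223, 10.0, 52.0), (231, 8.0, 58.0), (239, 7.0, 66.0), (247, 6.0, 72.0), (255, 2.0, 72.0), (263, -3.0, 72.0), (271, -7.0, 71.0), (279, -12.0, 70.0), (287, -54.0, 12.0)]
```

Call:
arm_command --series '[{"fingers": -0.482, "x": 0.2, "y": 0, "z": 0, "turn": 0}, {"fingers": -0.482, "x": 0.35, "y": 0, "z": 0, "turn": 0}, {"fingers": -0.474, "x": 0.35, "y": 0, "z": 0, "turn": 0}, {"fingers": -0.465, "x": 0.35, "y": 0, "z": 0, "turn": 0}, {"fingers": -0.45, "x": 0.35, "y": 0, "z": 0, "turn": 0}, {"fingers": -0.45, "x": 0.35, "y": 0, "z": 0, "turn": 0}]'

```text
clock: 23.88
ee_pos: [457.0, -340.6, 55.0]
tcp_rot: [0.314, 0.634, 0.314, -0.634]
ft_force: [-0.0, 0.3, 0.4]
opening: 23.9
```

```bash
python3 - <<'E'
from h import *
held('h5.png')
E
```

```text
t 23.88 ee [ 457.  -340.6   55. ] tray [[ -6.7 -10.6]] jaw -37.3 down [ 0. -0. -1.] F [-0.   0.3  0.4] op 23.9 q [-0.85  0.6   1.48  0.    1.06 -0.2 ]
[(134, 53.0, 12.0), (142, 48.0, 11.0), (199, 16.0, 24.0), (207, 16.0, 39.0), (215, 15.0, 51.0), (223, 15.0, 61.0), (231, 14.0, 68.0), (239, 10.0, 69.0), (247, 6.0, 68.0), (255, 1.0, 68.0), (263, -3.0, 68.0), (271, -8.0, 67.0), (292, -56.0, 12.0)]
```

View pics/h5.png

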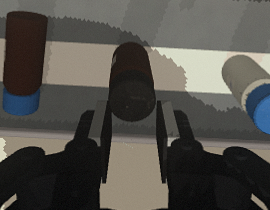

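Call:
arm_command --series '[{"fingers": -0.35, "x": 0, "y": 0, "z": 0, "turn": 0}, {"fingers": -0.2, "x": 0, "y": 0, "z": 0, "turn": 0}, {"fingers": -0.15, "x": -2, "y": 0, "z": 0, "turn": 0}, {"fingers": -0.15, "x": -5, "y": 0, "z": 0, "turn": 0}, {"fingers": -0.15, "x": -6.5, "y": -3, "z": 1, "turn": 0}, {"fingers": -0.15, "x": -6.5, "y": -7, "z": 2, "turn": 0.1}, {"fingers": -0.15, "x": -6.5, "y": -7, "z": 2, "turn": 0.1}]'

```text
clock: 24.52
ee_pos: [383.7, -309.4, 119.3]
tcp_rot: [-0.278, -0.648, -0.283, 0.65]
ft_force: [0.4, 0.0, 0.9]
opening: 36.4
```

```bash
python3 - <<'E'
from h import *
st();c=snap('wrist','w6.png');captop(c);fit_vials(c)
vial(-76.4,1.,-96.7,34,0,60);vial(-76.4,1.,-96.7,34,0,8.5)
E
```

```text
t 24.52 ee [ 383.7 -309.4  119.3] tray [[-82.6 -34.9]] jaw -43.3 down [-0.005  0.006 -1.   ] F [0.4 0.  0.9] op 36.4 q [-0.92  0.4   1.62 -0.    1.12 -0.16]
cap n 1000 mean [-12.5   5.3] circ -11.8 4.7 11.4 z 68.0 hsv [23. 32. 52.]
cap n 1077 mean [59.8  0.9] circ 60.9 0.7 12.1 z 67.8 hsv [106. 160. 150.]
n 2275 ctr [-76.5   2.9] dir 83.1 rect [-76.6   0.8] [61.5 23.6] z98 30.5
n 221 ctr [-19.1   9. ] dir 61.7 rect [-17.6   7.8] [22.9  9.2] z98 35.5
n 497 ctr [53.3  3.4] dir 71.2 rect [55.7  2.4] [23.9 11.2] z98 35.6
n 698 ctr [113.7   0.9] dir 77.0 rect [115.5  -0.3] [23.2 12.1] z98 35.5
shift cm [ 6.   -0.15 -0.21] turn (np.float64(0.076), np.float64(-3.066)) jaw -43.2 q6 -0.16 n rows 2.0
shift cm [11.15 -0.14 -0.21] turn (np.float64(0.076), np.float64(-3.066)) jaw -43.2 q6 -0.16 n rows 3.0
```

View pics/w6.png

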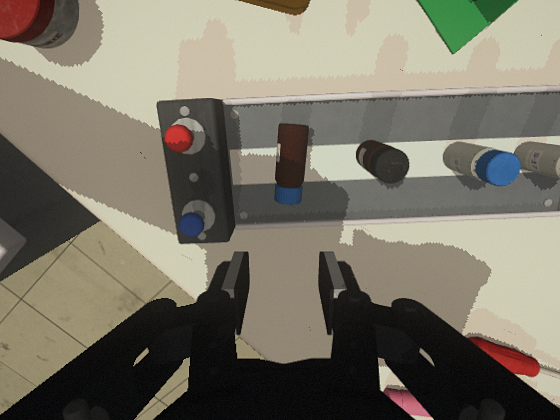

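```bash
python3 - <<'E'
from h import *
o=get_obs();T=toolT(o)
for n in('scene','top'):
    c=snap(n);P,uv=cloud(c)
    Q=(P-T[:3,3])@T[:3,:3]  # tool coords
    m=(abs(Q[:,1])<120)&(abs(Q[:,2])<45)&(Q[:,0]<6)&(Q[:,0]>-160)&(P[:,2]>90)
    for h0 in range(0,150,10):
        k=m&(-Q[:,0]>=h0)&(-Q[:,0]<h0+10)
        if k.sum()>3: print(n,h0,k.sum(),np.percentile(Q[k][:,1],[1,99]).round(0),np.percentile(Q[k][:,2],[2,98]).round(0))
E
```

```text
scene 0 24 [-32.  26.] [-10.  12.]
scene 10 46 [-34.  29.] [-8. 13.]
scene 20 48 [-33.  30.] [-7. 12.]
scene 30 50 [-34.  29.] [-8. 14.]
scene 40 64 [-51.  43.] [-10.  16.]
scene 50 127 [-55.  48.] [-10.  14.]
scene 60 93 [-58.  52.] [-12.  17.]
scene 70 131 [-61.  54.] [-12.  19.]
scene 80 128 [-65.  58.] [ 1. 19.]
scene 90 185 [-67.  63.] [-4. 21.]
scene 100 221 [-65.  62.] [-8. 21.]
scene 110 94 [-42.  38.] [-5. 15.]
scene 120 36 [-37.  35.] [-5. 37.]
scene 130 110 [-32.  35.] [ 3. 39.]
scene 140 125 [-33.  34.] [-2. 39.]
top 50 5 [45. 48.] [-14.  12.]
top 60 5 [44. 45.] [-8. 10.]
top 70 10 [46. 48.] [-13.   9.]
top 90 47 [49. 68.] [-14.  10.]
top 100 126 [45. 68.] [-14.  10.]
top 110 4 [43. 46.] [-6.  6.]
```

Call:
arm_command --series '[{"fingers": -0.25, "x": 4, "y": -0.1, "z": -0.2, "turn": 0.08}, {"fingers": -0.25, "x": 7, "y": -0.1, "z": -0.2, "turn": 0.08}, {"fingers": -0.25, "x": 8, "y": -0.1, "z": -0.2, "turn": 0.08}, {"fingers": -0.25, "x": 8, "y": -0.1, "z": -0.2, "turn": 0.08}, {"fingers": -0.25, "x": 8, "y": -0.1, "z": -0.2, "turn": 0.08}]'

```text
clock: 25.08
ee_pos: [390.6, -312.6, 39.7]
tcp_rot: [0.256, 0.659, 0.256, -0.659]
ft_force: [-0.5, -0.1, 0.5]
opening: 31.9
```

```bash
python3 - <<'E'
from h import *
st();vial(-76.4,1.5,-96.7,34,0,8.5)
mont('s17.png',[('scene',(180,180,340,290)),('wrist',(140,150,420,420))])
E
```

```text
t 25.08 ee [ 390.6 -312.6   39.7] tray [[-75.2 -32.8]] jaw -47.6 down [ 0. -0. -1.] F [-0.5 -0.1  0.5] op 31.9 q [-0.91  0.53  1.7   0.    0.91 -0.08]
shift cm [ 3.12 -0.52  0.01] turn (np.float64(-0.001), np.float64(3.14)) jaw -47.6 q6 -0.08 n rows 1.0
```

View pics/s17.png

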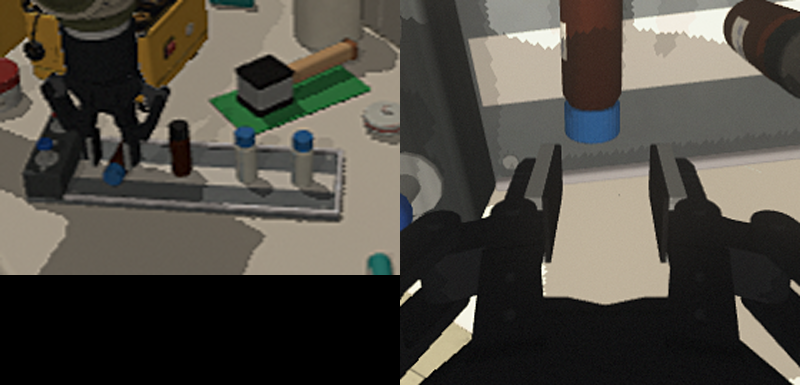

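Call:
arm_command --series '[{"fingers": -0.25, "x": 0, "y": -0.5, "z": 0, "turn": 0}, {"fingers": -0.25, "x": 1.5, "y": -0.5, "z": 0, "turn": 0}, {"fingers": -0.25, "x": 3.1, "y": -0.5, "z": 0, "turn": 0}, {"fingers": -0.25, "x": 3.1, "y": -0.5, "z": 0, "turn": 0}, {"fingers": -0.25, "x": 3.1, "y": -0.5, "z": 0, "turn": 0}]'

```text
clock: 25.6
ee_pos: [386.4, -308.2, 9.4]
tcp_rot: [-0.256, -0.659, -0.256, 0.659]
ft_force: [0.2, 0.3, -0.3]
opening: 32.0
```

```bash
python3 - <<'E'
from h import *
st();vial(-76.4,1.5,-96.7,34,0,8.5)
mont('s18.png',[('scene',(180,180,340,290)),('wrist',(140,150,420,420))])
E
```

```text
t 25.6 ee [ 386.4 -308.2    9.4] tray [[-81.3 -32.2]] jaw -47.6 down [-0.  0. -1.] F [ 0.2  0.3 -0.3] op 32.0 q [-0.91  0.58  1.74  0.    0.82 -0.08]
shift cm [ 0.09  0.09 -0.01] turn (np.float64(-0.002), np.float64(3.14)) jaw -47.6 q6 -0.08 n rows 1.0
```

View pics/s18.png

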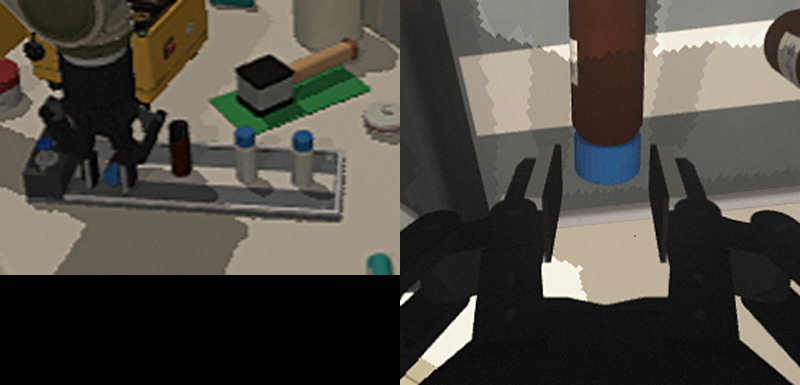

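Call:
arm_command --series '[{"fingers": -0.35, "x": 0, "y": 0, "z": 0, "turn": 0}, {"fingers": -0.5, "x": 0, "y": 0, "z": 0, "turn": 0}, {"fingers": -0.54, "x": 0, "y": 0, "z": 0, "turn": 0}, {"fingers": -0.54, "x": 0, "y": 0, "z": 0, "turn": 0}, {"fingers": -0.54, "x": -1, "y": 0, "z": 0, "turn": 0}, {"fingers": -0.54, "x": -2.5, "y": 0, "z": 0, "turn": 0}, {"fingers": -0.54, "x": -4, "y": 0, "z": 0, "turn": 0}, {"fingers": -0.54, "x": -5.4, "y": 0, "z": 0, "turn": 0}, {"fingers": -0.54, "x": -5.4, "y": 0.5, "z": -1, "turn": 0}, {"fingers": -0.54, "x": -5.4, "y": 1, "z": -2.2, "turn": 0}]'

```text
clock: 26.53
ee_pos: [410.1, -301.0, 63.2]
tcp_rot: [0.256, 0.66, 0.255, -0.659]
ft_force: [-0.2, 0.1, -0.4]
opening: 20.1
```

Call:
arm_command --series '[{"fingers": -0.53, "x": 0, "y": 0, "z": 0, "turn": 0}, {"fingers": -0.52, "x": 0, "y": 0, "z": 0, "turn": 0}, {"fingers": -0.51, "x": 0, "y": 0, "z": 0, "turn": 0}, {"fingers": -0.5, "x": 0, "y": 0, "z": 0, "turn": 0}, {"fingers": -0.495, "x": 0, "y": 0, "z": 0, "turn": 0}, {"fingers": -0.49, "x": 0, "y": 0, "z": 0, "turn": 0}, {"fingers": -0.488, "x": 0, "y": 0, "z": 0, "turn": 0}, {"fingers": -0.486, "x": 0, "y": 0, "z": 0, "turn": 0}, {"fingers": -0.485, "x": 0, "y": 0, "z": 0, "turn": 0}]'

```text
clock: 27.28
ee_pos: [409.3, -300.9, 62.9]
tcp_rot: [-0.256, -0.659, -0.256, 0.659]
ft_force: [-0.2, -0.0, -0.2]
opening: 22.3
```

```bash
python3 - <<'E'
from h import *
held('h6.png')
E
```

```text
t 27.28 ee [ 409.3 -300.9   62.9] tray [[-68.7 -11.7]] jaw -47.6 down [ 0. -0. -1.] F [-0.2 -0.  -0.2] op 22.3 q [-0.87  0.5   1.65 -0.    0.98 -0.04]
[(130, 53.0, 11.0), (138, 48.0, 12.0), (192, 18.0, 28.0), (200, 16.0, 37.0), (208, 14.0, 47.0), (216, 12.0, 55.0), (224, 10.0, 62.0), (232, 8.0, 68.0), (240, 7.0, 74.0), (248, 5.0, 79.0), (256, 1.0, 78.0), (264, -4.0, 77.0), (272, -9.0, 76.0), (280, -14.0, 74.0)]
```

View pics/h6.png

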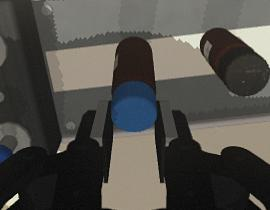

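Call:
arm_command --series '[{"fingers": -0.485, "x": 0.3, "y": 0, "z": 0, "turn": 0}, {"fingers": -0.484, "x": 0.6, "y": 0, "z": 0, "turn": 0}, {"fingers": -0.483, "x": 0.6, "y": 0, "z": 0, "turn": 0}, {"fingers": -0.482, "x": 0.6, "y": 0, "z": 0, "turn": 0}]'

```text
clock: 27.67
ee_pos: [409.3, -300.7, 56.6]
tcp_rot: [-0.255, -0.659, -0.256, 0.659]
ft_force: [1.1, 0.6, 0.5]
opening: 22.2
```

```bash
python3 - <<'E'
from h import *
held('h6.png')
E
```

```text
t 27.67 ee [ 409.3 -300.7   56.6] tray [[-68.8 -11.6]] jaw -47.6 down [-0.  0. -1.] F [1.1 0.6 0.5] op 22.2 q [-0.87  0.51  1.66 -0.    0.97 -0.04]
[(131, 53.0, 12.0), (139, 48.0, 13.0), (197, 15.0, 22.0), (205, 13.0, 33.0), (213, 12.0, 43.0), (221, 11.0, 52.0), (229, 8.0, 57.0), (237, 8.0, 66.0), (245, 6.0, 72.0), (253, 2.0, 71.0), (261, -2.0, 71.0), (269, -7.0, 70.0), (277, -12.0, 69.0), (286, -53.0, 12.0)]
```

Tilt is now about 9° with the base 1–2 mm off the floor. I'll lower it a little and release.

Call:
arm_command --series '[{"fingers": -0.484, "x": 0.15, "y": 0, "z": 0, "turn": 0}, {"fingers": -0.482, "x": 0.25, "y": 0, "z": 0, "turn": 0}, {"fingers": -0.476, "x": 0.25, "y": 0, "z": 0, "turn": 0}, {"fingers": -0.465, "x": 0.25, "y": 0, "z": 0, "turn": 0}, {"fingers": -0.45, "x": 0.25, "y": 0, "z": 0, "turn": 0}, {"fingers": -0.45, "x": 0.25, "y": 0, "z": 0, "turn": 0}]'

```text
clock: 28.22
ee_pos: [409.4, -300.9, 54.5]
tcp_rot: [0.256, 0.659, 0.256, -0.659]
ft_force: [-0.0, -0.5, 0.0]
opening: 23.7
```

```bash
python3 - <<'E'
from h import *
held('h6.png')
E
```

```text
t 28.22 ee [ 409.4 -300.9   54.5] tray [[-68.7 -11.6]] jaw -47.6 down [ 0. -0. -1.] F [-0.  -0.5  0. ] op 23.7 q [-0.87  0.52  1.66  0.    0.96 -0.04]
[(131, 53.0, 11.0), (139, 48.0, 11.0), (201, 14.0, 24.0), (209, 13.0, 38.0), (217, 13.0, 50.0), (225, 12.0, 60.0), (233, 12.0, 68.0), (241, 8.0, 68.0), (249, 4.0, 68.0), (257, -1.0, 68.0), (265, -5.0, 68.0), (273, -9.0, 68.0), (291, -55.0, 12.0)]
```

Upright at y≈1. I'll open, retract upward, and inspect.

Call:
arm_command --series '[{"fingers": -0.35, "x": 0, "y": 0, "z": 0, "turn": 0}, {"fingers": -0.2, "x": 0, "y": 0, "z": 0, "turn": 0}, {"fingers": -0.15, "x": -2, "y": 0, "z": 0, "turn": 0}, {"fingers": -0.15, "x": -6, "y": 0, "z": 0, "turn": 0}, {"fingers": -0.15, "x": -10, "y": 0, "z": 0, "turn": 0}, {"fingers": 0, "x": -14, "y": 0, "z": 0, "turn": 0}, {"fingers": 0, "x": -18, "y": 0, "z": 0, "turn": 0}, {"fingers": 0, "x": -18, "y": 0, "z": 0, "turn": 0}]'

```text
clock: 28.93
ee_pos: [411.0, -302.5, 241.9]
tcp_rot: [0.26, 0.661, 0.251, -0.658]
ft_force: [-0.1, -0.4, -0.4]
opening: 42.6
```

```bash
python3 - <<'E'
from h import *
st();mont('s19.png',[('scene',(150,150,350,290)),('wrist',(0,0,560,420))])
c=snap('wrist');captop(c)
P,uv=cloud(c)
for z in(1,): 
    hd=(P[:,2]>44)&(P[:,2]<58)&(np.hypot(P[:,0]-618,P[:,1]+265)<70);print('head',cv2.minAreaRect(P[hd][:,:2].astype(np.float32)),P[hd].mean(0))
E
```

```text
t 28.93 ee [ 411.  -302.5  241.9] tray [[-66.4 -11.8]] jaw -47.6 down [ 0.009 -0.01  -1.   ] F [-0.1 -0.4 -0.4] op 42.6 q [-0.87  0.3   1.39  0.    1.44 -0.04]
cap n 434 mean [121.9  -0.7] circ 123.2 -1.8 12.1 z 67.7 hsv [106. 146. 136.]
cap n 413 mean [60.   0.7] circ 60.8 0.1 11.4 z 68.0 hsv [106. 152. 137.]
cap n 388 mean [-11.5   5.6] circ -11.2 5.1 11.3 z 68.0 hsv [21. 33. 49.]
cap n 354 mean [-67.9   1.7] circ -67.8 1.5 11.2 z 67.9 hsv [106. 158. 143.]
head ((614.9510498046875, -267.30023193359375), (50.49115753173828, 49.78996658325195), 1.5776365995407104) [ 606.34341165 -272.8191995    50.9260279 ]
```

View pics/s19.png

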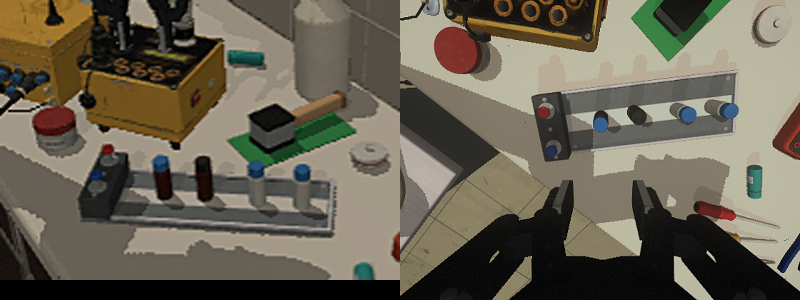

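```bash
cat >> h.py <<'E'
def mallet(c):
    hsv=cv2.cvtColor(c['frame'],cv2.COLOR_RGB2HSV)
    P,uv=cloud(c);h=hsv[uv[:,1],uv[:,0]].astype(int)
    near=(abs(P[:,0]-690)<130)&(abs(P[:,1]+268)<90)
    wood=near&(P[:,2]>26)&(P[:,2]<46)&(h[:,0]>5)&(h[:,0]<24)&(h[:,1]>75)
    m=np.zeros((420,560),np.uint8);m[uv[wood][:,1],uv[wood][:,0]]=1
    n,l,s,_=cv2.connectedComponentsWithStats(m);k=1+np.argmax(s[1:,4]);q=P[wood][l[uv[wood][:,1],uv[wood][:,0]]==k]
    r=cv2.minAreaRect(q[:,:2].astype(np.float32));w,v=np.linalg.eigh(np.cov(q[:,:2].T));d=v[:,1]
    print('wood n',len(q),'rect',np.round(r[0],1),np.round(r[1],1),round(r[2],1),'dir',np.degrees(np.arctan2(d[1],d[0])).round(1),'z',np.percentile(q[:,2],[50,95]).round(1),'xmin/max',q[:,0].min().round(1),q[:,0].max().round(1))
    hd=near&(P[:,2]>46)&(P[:,2]<58)
    if hd.sum()>20:
        r=cv2.minAreaRect(P[hd][:,:2].astype(np.float32));print('head n',hd.sum(),np.round(r[0],1),np.round(r[1],1),round(r[2],1),'z',np.median(P[hd][:,2]).round(1))
E
python3 - <<'E'
from h import *
mallet(snap('top'));mallet(snap('scene'))
E
```

```text
wood n 413 rect [ 702.2 -261.6] [109.   20.7] 1.3 dir -178.0 z [37.6 40.6] xmin/max 647.9 756.5
head n 603 [ 680.7 -236.2] [202.   65.7] 23.8 z 51.1
wood n 175 rect [ 702.3 -263.6] [102.3  21.6] 1.7 dir -177.7 z [36.2 40.1] xmin/max 651.4 753.6
head n 273 [ 689.1 -232.3] [229.4  63.2] 23.3 z 50.8
```

```bash
python3 - <<'E'
from h import *
go(670,-263.3,150,92);go(670,-263.3,9,92)
E
```

```text
shift cm [  8.24  14.88 -21.78] turn (np.float64(0.705), np.float64(-2.437)) jaw -47.6 q6 -0.04 n rows 7.0
shift cm [ 22.34  14.93 -21.78] turn (np.float64(0.705), np.float64(-2.437)) jaw -47.6 q6 -0.04 n rows 9.0
```

Call:
arm_command --series '[{"fingers": 0, "x": 1, "y": 7, "z": -10, "turn": 0.5}, {"fingers": 0, "x": 2, "y": 14.9, "z": -21.8, "turn": 0.7}, {"fingers": 0, "x": 2, "y": 14.9, "z": -21.8, "turn": 0.7}, {"fingers": 0, "x": 4, "y": 14.9, "z": -21.8, "turn": 0.7}, {"fingers": 0, "x": 6, "y": 14.9, "z": -21.8, "turn": 0.7}, {"fingers": 0, "x": 8.2, "y": 14.9, "z": -21.8, "turn": 0.7}, {"fingers": 0, "x": 8.2, "y": 14.9, "z": -21.8, "turn": 0.7}, {"fingers": 0, "x": 8.2, "y": 14.9, "z": -21.8, "turn": 0.7}, {"fingers": 0, "x": 8.2, "y": 14.9, "z": -21.8, "turn": 0.7}, {"fingers": 0, "x": 8.2, "y": 14.9, "z": -21.8, "turn": 0.7}]'

```text
clock: 30.02
ee_pos: [670.4, -264.1, 151.7]
tcp_rot: [-0.014, -0.706, -0.014, 0.707]
ft_force: [-0.5, -0.9, 0.7]
opening: 42.5
```

```bash
python3 - <<'E'
from h import *
st();go(670,-263.3,9,92);c=snap('wrist','w7.png');mallet(c)
E
```

```text
t 30.02 ee [ 670.4 -264.1  151.7] tray [[104.9 186.8]] jaw -87.7 down [-0.001  0.001 -1.   ] F [-0.5 -0.9  0.7] op 42.5 q [-0.54  0.75  0.86 -0.    1.54  0.99]
shift cm [14.27 -0.07  0.02] turn (np.float64(0.005), np.float64(-3.137)) jaw -87.7 q6 0.99 n rows 4.0
wood n 3016 rect [ 699.8 -264.2] [113.8  23.6] 2.4 dir -177.7 z [38.  39.5] xmin/max 643.0 756.9
head n 3297 [ 695.6 -241. ] [226.6  61.2] 18.5 z 51.0
```

View pics/w7.png

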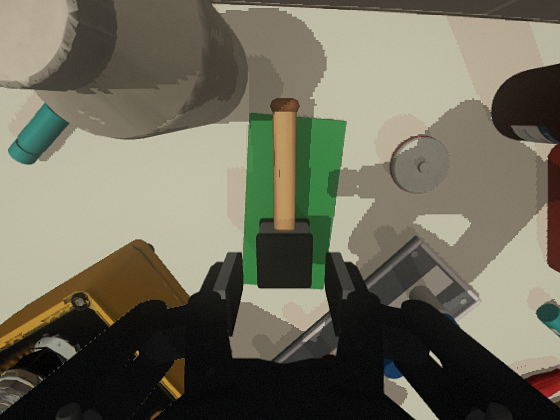

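Call:
arm_command --series '[{"fingers": 0, "x": 4, "y": 0, "z": 0, "turn": 0}, {"fingers": 0, "x": 8, "y": 0, "z": 0, "turn": 0}, {"fingers": 0, "x": 11, "y": 0, "z": 0, "turn": 0}, {"fingers": 0, "x": 13, "y": 0, "z": 0, "turn": 0}, {"fingers": 0, "x": 13.4, "y": 0, "z": 0, "turn": 0}, {"fingers": 0, "x": 13.4, "y": 0, "z": 0, "turn": 0}]'

```text
clock: 30.57
ee_pos: [670.2, -264.4, 18.8]
tcp_rot: [-0.014, -0.707, -0.014, 0.707]
ft_force: [-0.2, -0.3, 0.2]
opening: 42.7
```

```bash
python3 - <<'E'
from h import *
st();go(670,-263.3,9,92);c=snap('wrist','w8.png')
mont('s20.png',[('scene',(220,150,360,270)),('wrist',(100,60,460,420))])
E
```

```text
t 30.57 ee [ 670.2 -264.4   18.8] tray [[104.9 186.4]] jaw -87.8 down [-0.  0. -1.] F [-0.2 -0.3  0.2] op 42.7 q [-0.54  0.86  1.02 -0.    1.27  0.99]
shift cm [ 0.98 -0.11  0.02] turn (np.float64(0.004), np.float64(-3.138)) jaw -87.8 q6 0.99 n rows 1.0
```

View pics/s20.png

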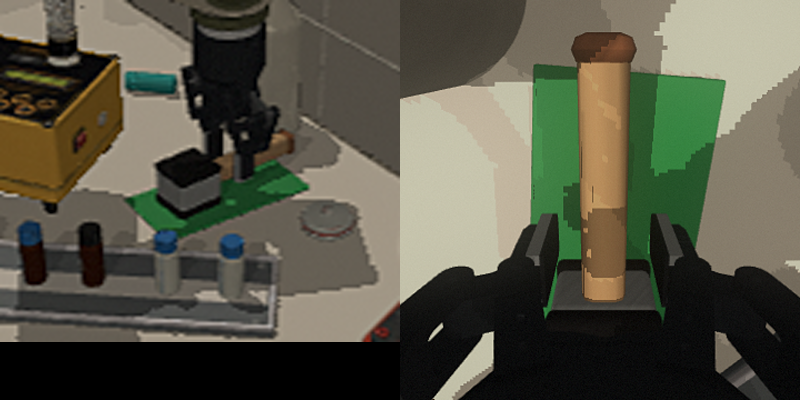

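Call:
arm_command --series '[{"fingers": 0, "x": 0.9, "y": 0, "z": 0, "turn": 0}, {"fingers": 0, "x": 0.9, "y": 0, "z": 0, "turn": 0}, {"fingers": -0.4, "x": 0.9, "y": 0, "z": 0, "turn": 0}, {"fingers": -1, "x": 0.9, "y": 0, "z": 0, "turn": 0}, {"fingers": -1, "x": 0.9, "y": 0, "z": 0, "turn": 0}, {"fingers": -1, "x": 0.9, "y": 0, "z": 0, "turn": 0}, {"fingers": -1, "x": 0.9, "y": 0, "z": 0, "turn": 0}, {"fingers": -1, "x": -0.5, "y": 0, "z": 0, "turn": 0}, {"fingers": -1, "x": -2, "y": 0, "z": 0, "turn": 0}, {"fingers": -1, "x": -2, "y": 0, "z": 0, "turn": 0}]'

```text
clock: 31.55
ee_pos: [672.0, -264.4, 40.9]
tcp_rot: [0.015, 0.708, 0.013, -0.706]
ft_force: [-0.7, -0.4, -2.5]
opening: 18.8
```

```bash
python3 - <<'E'
from h import *
st()
mont('s21.png',[('scene',(220,150,360,270)),('wrist',(100,60,460,420))])
E
```

```text
t 31.55 ee [ 672.  -264.4   40.9] tray [[106.3 187.5]] jaw -87.7 down [ 0.004 -0.002 -1.   ] F [-0.7 -0.4 -2.5] op 18.8 q [-0.54  0.84  1.    0.    1.3   0.99]
```

View pics/s21.png

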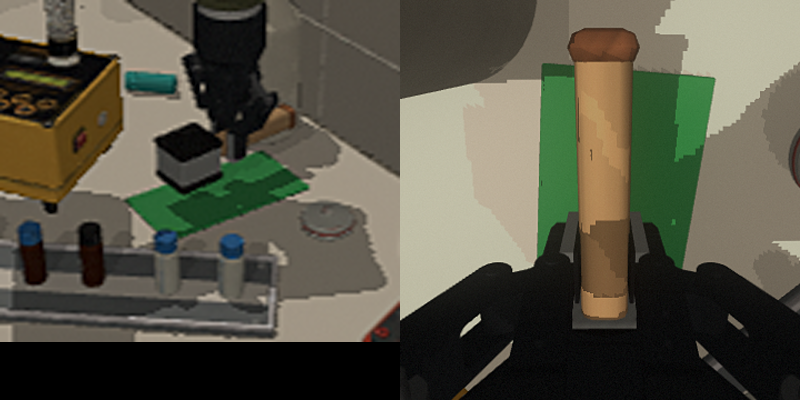

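Call:
arm_command --series '[{"fingers": -1, "x": -4, "y": 0, "z": 0, "turn": 0}, {"fingers": -1, "x": -8, "y": 0, "z": 0, "turn": 0}, {"fingers": -1, "x": -12, "y": 0, "z": 0, "turn": 0}, {"fingers": -1, "x": -16, "y": 0, "z": 0, "turn": 0}, {"fingers": -1, "x": -20, "y": 0, "z": 0, "turn": 0}, {"fingers": -1, "x": -23, "y": 0, "z": 0, "turn": 0}, {"fingers": -1, "x": -23, "y": 0, "z": 0, "turn": 0}]'

```text
clock: 32.23
ee_pos: [671.9, -264.5, 275.0]
tcp_rot: [0.016, 0.71, 0.012, -0.704]
ft_force: [0.9, 0.0, -2.5]
opening: 18.9
```

```bash
python3 - <<'E'
from h import *
st()
go(420,-290,260,49.2)
P=t2w(-149,30);print('red',P,'blue',t2w(-149,-30))
E
```

```text
t 32.23 ee [ 671.9 -264.5  275. ] tray [[106.3 187.5]] jaw -87.7 down [ 0.009 -0.006 -1.   ] F [ 0.9  0.  -2.5] op 18.9 q [-0.54  0.7   0.62  0.    1.82  0.99]
shift cm [ 1.28  1.54 25.29] turn (np.float64(0.752), np.float64(-2.39)) jaw -87.7 q6 0.99 n rows 7.0
red [ 375.80261812 -216.89014833] blue [ 336.59738188 -262.30985167]
```

Call:
arm_command --series '[{"fingers": -1, "x": 0, "y": 0.2, "z": 2, "turn": -0.12}, {"fingers": -1, "x": 0, "y": 0.4, "z": 5, "turn": -0.24}, {"fingers": -1, "x": 0, "y": 0.6, "z": 8, "turn": -0.36}, {"fingers": -1, "x": 0, "y": 0.8, "z": 11, "turn": -0.48}, {"fingers": -1, "x": 0, "y": 1, "z": 14, "turn": -0.6}, {"fingers": -1, "x": 0, "y": 1.2, "z": 17, "turn": -0.72}, {"fingers": -1, "x": 0, "y": 1.4, "z": 20, "turn": -0.84}, {"fingers": -1, "x": 0, "y": 1.5, "z": 22, "turn": -0.96}, {"fingers": -1, "x": 0, "y": 1.5, "z": 24, "turn": -1.08}, {"fingers": -1, "x": 0, "y": 1.5, "z": 25, "turn": -1.2}]'

```text
clock: 33.07
ee_pos: [419.4, -288.4, 266.7]
tcp_rot: [-0.411, -0.574, -0.413, 0.575]
ft_force: [0.4, -0.7, -3.2]
opening: 19.1
```

Call:
arm_command --series '[{"fingers": -1, "x": 0, "y": 0, "z": 0, "turn": -0.12}, {"fingers": -1, "x": 0, "y": 0, "z": 0, "turn": -0.24}, {"fingers": -1, "x": 0, "y": 0, "z": 0, "turn": -0.36}, {"fingers": -1, "x": 0, "y": 0, "z": 0, "turn": -0.48}, {"fingers": -1, "x": 0, "y": 0, "z": 0, "turn": -0.6}, {"fingers": -1, "x": 0, "y": 0, "z": 0, "turn": -0.72}, {"fingers": -1, "x": 0, "y": 0, "z": 0, "turn": -0.84}, {"fingers": -1, "x": 0, "y": 0, "z": 0, "turn": -0.96}, {"fingers": -1, "x": 0, "y": 0, "z": 0, "turn": -1.08}, {"fingers": -1, "x": 0, "y": 0, "z": 0, "turn": -1.2}]'

```text
clock: 33.9
ee_pos: [421.2, -288.4, 266.4]
tcp_rot: [0.664, 0.242, 0.666, -0.24]
ft_force: [-0.3, -0.0, -2.7]
opening: 19.4
```

```bash
python3 - <<'E'
from h import *
st();mont('s22.png',[('scene',(120,80,360,280)),('top',(120,100,380,350))])
h=139.2;d=np.array([np.cos(np.radians(h)),np.sin(np.radians(h))])
for n,y in(('red',32),('blue',-30)):
    p=t2w(-149,y)+52*d
    print(n);go(p[0],p[1],140,49.2)
E
```

```text
t 33.9 ee [ 421.2 -288.4  266.4] tray [[-67.9   5.6]] jaw 50.1 down [-0.003  0.003 -1.   ] F [-0.3 -0.  -2.7] op 19.4 q [-0.83  0.29  1.33 -0.    1.52 -1.71]
red
shift cm [ 12.71   2.79 -13.24] turn (np.float64(0.012), np.float64(-3.13)) jaw 49.9 q6 -1.7 n rows 5.0
blue
shift cm [ 12.71  -3.41 -13.31] turn (np.float64(0.012), np.float64(-3.13)) jaw 49.9 q6 -1.7 n rows 5.0
```

View pics/s22.png

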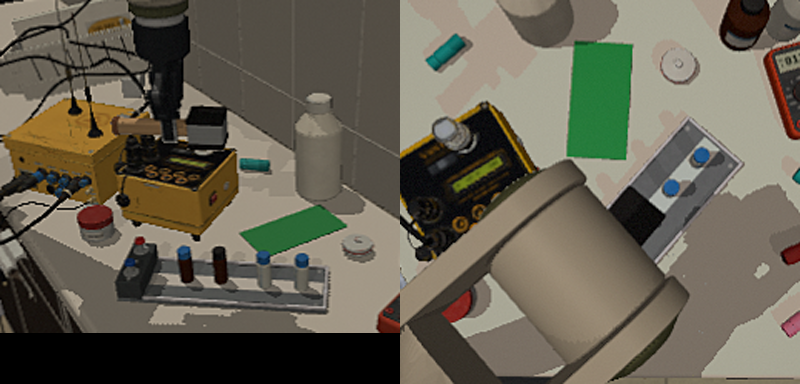

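Call:
arm_command --series '[{"fingers": -1, "x": 3, "y": 1, "z": -4, "turn": 0.01}, {"fingers": -1, "x": 5, "y": 2, "z": -8, "turn": 0.01}, {"fingers": -1, "x": 8, "y": 2.8, "z": -12, "turn": 0.01}, {"fingers": -1, "x": 11, "y": 2.8, "z": -13.2, "turn": 0.01}, {"fingers": -1, "x": 12.7, "y": 2.8, "z": -13.2, "turn": 0.01}, {"fingers": -1, "x": 12.7, "y": 2.8, "z": -13.2, "turn": 0.01}, {"fingers": -1, "x": 12.7, "y": 2.8, "z": -13.2, "turn": 0.01}]'

```text
clock: 34.58
ee_pos: [338.9, -182.2, 141.2]
tcp_rot: [0.662, 0.248, 0.663, -0.247]
ft_force: [1.5, -1.1, -3.0]
opening: 18.7
```

```bash
python3 - <<'E'
from h import *
st();mont('s23.png',[('scene',(160,150,320,280)),('wrist',(0,0,560,420))])
c=snap('wrist');P,uv=cloud(c);L=w2t(P)
h=139.2;d=np.array([np.cos(np.radians(h)),np.sin(np.radians(h))])
p=t2w(-149,32)+52*d
go(p[0],p[1],125,49.2)
for n in ('scene','top'):
    c=snap(n);P,uv=cloud(c);L=w2t(P);m=(P[:,2]>130)&(P[:,2]<185)&(L[:,0]<-110)&(L[:,0]>-300)&(L[:,1]>-20)&(L[:,1]<90)
    hd=m&(L[:,0]>-185)&(P[:,2]>150)
    print(n,hd.sum(),np.percentile(L[hd],[3,97],axis=0).round(0).tolist() if hd.sum() else '',np.percentile(P[hd][:,2],[50,97]) if hd.sum() else '')
E
```

```text
t 34.58 ee [ 338.9 -182.2  141.2] tray [[-199.6   32.1]] jaw 49.1 down [-0.001  0.001 -1.   ] F [ 1.5 -1.1 -3. ] op 18.7 q [-0.8   0.2   1.87 -0.    1.08 -1.66]
shift cm [ 1.76  0.01 -0.33] turn (np.float64(-0.001), np.float64(3.14)) jaw 49.1 q6 -1.66 n rows 1.0
scene 447 [[-181.0, 5.0], [-121.0, 51.0]] [174.08322963 184.79948977]
top 753 [[-180.0, 10.0], [-119.0, 57.0]] [183.33878879 184.87201504]
```

View pics/s23.png

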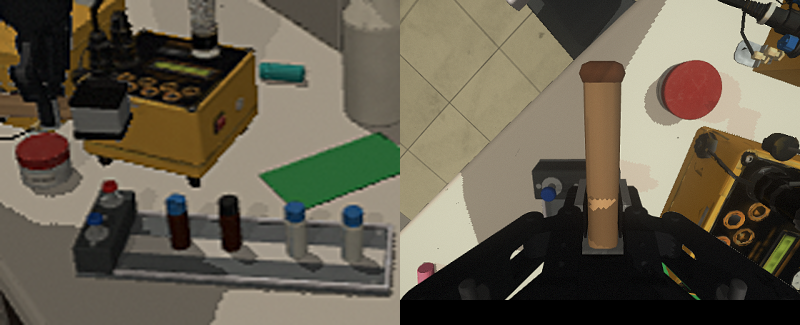

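Call:
arm_command --series '[{"fingers": -1, "x": 1, "y": 0, "z": -0.3, "turn": 0}, {"fingers": -1, "x": 4.7, "y": 0, "z": -0.3, "turn": 0}, {"fingers": -1, "x": 8.5, "y": 0, "z": -0.3, "turn": 0}, {"fingers": -1, "x": 8.5, "y": 0, "z": -0.3, "turn": 0}, {"fingers": -1, "x": 5, "y": 0, "z": -0.3, "turn": 0}, {"fingers": -1, "x": 0, "y": 0, "z": -0.3, "turn": 0}, {"fingers": -1, "x": 0, "y": 0, "z": -0.3, "turn": 0}, {"fingers": -1, "x": 0, "y": 0, "z": -0.3, "turn": 0}]'

```text
clock: 35.5
ee_pos: [337.8, -181.4, 145.6]
tcp_rot: [0.665, 0.245, 0.66, -0.248]
ft_force: [0.1, 0.2, -4.1]
opening: 18.8
```

```bash
cat >> h.py <<'E'
def pins(c):
    P,uv=cloud(c);L=w2t(P);h=cv2.cvtColor(c['frame'],cv2.COLOR_RGB2HSV)[uv[:,1],uv[:,0]].astype(int)
    for n,y in(('red',30),('blue',-30)):
        cm=((h[:,0]<8)|(h[:,0]>172)) if n=='red' else (h[:,0]>98)&(h[:,0]<125)
        m=(np.hypot(L[:,0]+149,L[:,1]-y)<14)&cm&(h[:,1]>120)&(P[:,2]>40)&(P[:,2]<75)
        print(n,m.sum(),np.percentile(P[m][:,2],[50,90]).round(1) if m.sum() else None)
E
python3 - <<'E'
from h import *
st();mont('s24.png',[('scene',(160,150,320,280)),('wrist',(0,0,560,420))]);pins(snap('scene'));pins(snap('wrist'))
E
```

```text
t 35.5 ee [ 337.8 -181.4  145.6] tray [[-200.9   32. ]] jaw 49.2 down [ 0.005 -0.005 -1.   ] F [ 0.1  0.2 -4.1] op 18.8 q [-0.8   0.19  1.87 -0.    1.08 -1.66]
red 25 [47.7 50. ]
blue 26 [64.  65.6]
red 0 None
blue 331 [64.7 65.6]
```

View pics/s24.png

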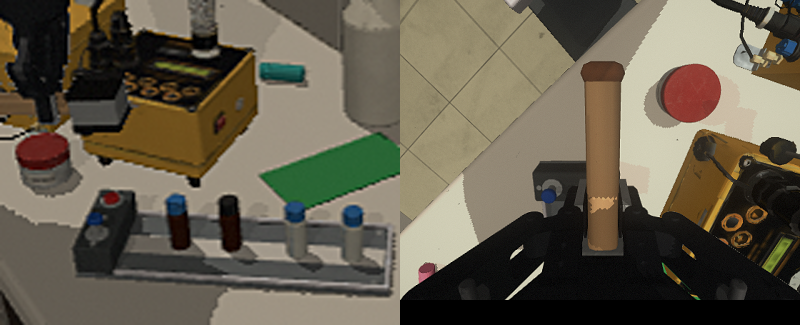

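```bash
cat >> h.py <<'E'
def pitch():
    o=get_obs();T=toolT(o)
    for n in('top','scene'):
        c=snap(n);P,uv=cloud(c);Q=(P-T[:3,3])@T[:3,:3]  # x down, z toward head? print
        for s in (1,-1):
            r=[]
            for a in range(26,84,8):
                m=(abs(Q[:,1])<20)&(s*Q[:,2]>=a)&(s*Q[:,2]<a+8)&(abs(Q[:,0])<60)
                if m.sum()>3:r.append((a+4,round(float(np.percentile(-Q[m][:,0],90)),1)))
            print(n,'z%+d'%s,r)
E
python3 - <<'E'
from h import *
pitch()
E
```

```text
top z+1 [(30, 45.2), (38, 46.4), (46, 46.2), (54, 47.3), (62, 47.6), (70, 47.9), (78, 46.8)]
top z-1 []
scene z+1 [(30, 44.5), (38, 45.2), (46, 46.3), (54, 46.1), (62, 47.1), (70, 47.6), (78, 43.8)]
scene z-1 [(30, 25.4), (38, 26.1), (46, 25.8), (54, 24.9), (62, 24.7), (70, 23.7), (78, 25.3), (86, 23.8)]
```

Call:
arm_command --series '[{"fingers": -1, "x": 0, "y": -3, "z": 0, "turn": 0}, {"fingers": -1, "x": 0, "y": -6.2, "z": 0, "turn": 0}, {"fingers": -1, "x": 0, "y": -6.2, "z": 0, "turn": 0}, {"fingers": -1, "x": 0, "y": -6.2, "z": 0, "turn": 0}, {"fingers": -1, "x": 0, "y": -6.2, "z": 0, "turn": 0}]'

```text
clock: 36.22
ee_pos: [296.0, -226.9, 141.0]
tcp_rot: [0.662, 0.247, 0.663, -0.246]
ft_force: [0.0, 0.2, -3.1]
opening: 19.2
```

```bash
python3 - <<'E'
from h import *
st();pins(snap('scene'));mont('s25.png',[('scene',(160,150,320,280)),('top',(180,170,340,330))])
h=139.2;d=np.array([np.cos(np.radians(h)),np.sin(np.radians(h))])
p=t2w(-149,-31)+52*d
go(p[0],p[1],53,49.2)
E
```

```text
t 36.22 ee [ 296.  -226.9  141. ] tray [[-202.9  -29.7]] jaw 49.2 down [-0.001  0.002 -1.   ] F [ 0.   0.2 -3.1] op 19.2 q [-0.97  0.18  1.89  0.    1.07 -1.83]
red 27 [47.9 49.8]
blue 26 [63.9 66.1]
shift cm [ 8.82 -0.19  0.18] turn (np.float64(0.002), np.float64(-3.14)) jaw 49.3 q6 -1.83 n rows 3.0
```

View pics/s25.png

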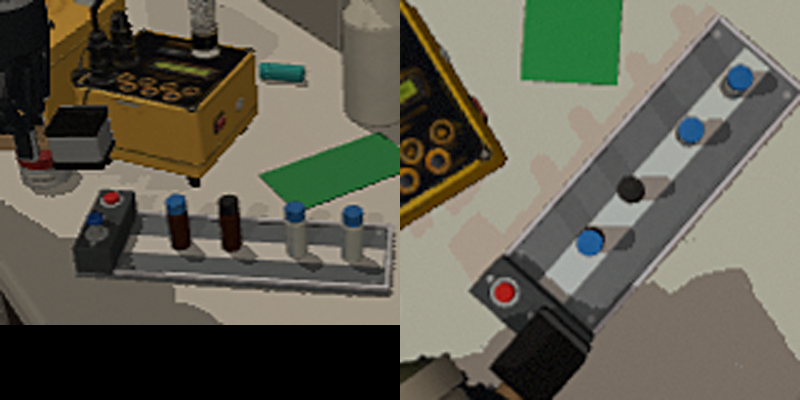

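Call:
arm_command --series '[{"fingers": -1, "x": 1, "y": -0.2, "z": 0.1, "turn": 0}, {"fingers": -1, "x": 4.8, "y": -0.2, "z": 0.1, "turn": 0}, {"fingers": -1, "x": 8.8, "y": -0.2, "z": 0.1, "turn": 0}, {"fingers": -1, "x": 8.8, "y": -0.2, "z": 0.1, "turn": 0}, {"fingers": -1, "x": 5, "y": -0.2, "z": 0.1, "turn": 0}, {"fingers": -1, "x": 0, "y": -0.2, "z": 0.1, "turn": 0}, {"fingers": -1, "x": 0, "y": -0.2, "z": 0.1, "turn": 0}, {"fingers": -1, "x": 0, "y": -0.2, "z": 0.1, "turn": 0}]'

```text
clock: 37.03
ee_pos: [296.5, -229.8, 145.2]
tcp_rot: [0.665, 0.245, 0.661, -0.247]
ft_force: [-0.6, -0.9, -2.9]
opening: 18.9
```

```bash
python3 - <<'E'
from h import *
st();pins(snap('scene'));pitch();captop(snap('top'));mont('s26.png',[('scene',(160,150,320,280)),('scene',(185,215,235,255))])
E
```

```text
t 37.03 ee [ 296.5 -229.8  145.2] tray [[-200.5  -31.6]] jaw 49.3 down [ 0.004 -0.005 -1.   ] F [-0.6 -0.9 -2.9] op 18.9 q [-0.98  0.18  1.89  0.    1.07 -1.84]
red 27 [47. 50.]
blue 28 [48.  49.5]
top z+1 [(30, 48.9), (38, 49.8), (46, 51.1), (54, 52.6), (62, 53.4), (70, 54.6), (78, 52.2)]
top z-1 []
scene z+1 [(30, 46.9), (38, 48.1), (46, 49.4), (54, 50.9), (62, 51.4), (70, 51.7), (78, 36.1)]
scene z-1 [(30, 23.0), (38, 23.2), (46, 22.5), (54, 21.0), (62, 19.4), (70, 19.1), (78, 17.6), (86, 18.3)]
cap n 86 mean [122.9   0.2] circ 123.1 -0.2 11.3 z 68.1 hsv [105.  197.  135.5]
cap n 89 mean [61.4  2.1] circ 61.4 2.2 11.1 z 68.2 hsv [105. 193. 140.]
cap n 87 mean [-11.1   7.6] circ -11.2 7.5 11.2 z 68.3 hsv [12. 36. 36.]
cap n 88 mean [-67.8   3. ] circ -67.9 3.2 11.2 z 68.4 hsv [105. 198. 146.]
```

View pics/s26.png

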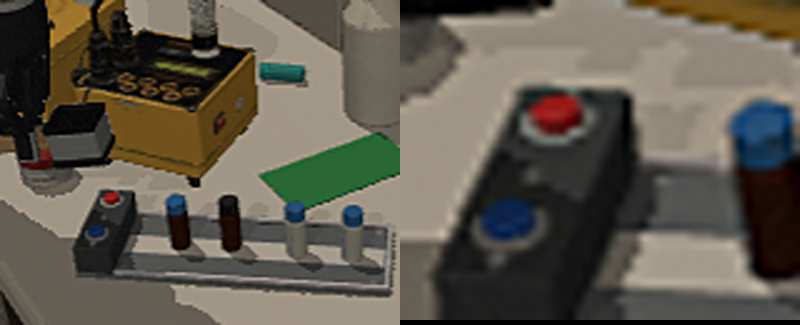

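```bash
python3 - <<'E'
from h import *
go(420,-289,275,49.2);go(664,-267,275,-90)
E
```

```text
shift cm [-13.46   3.6   13.34] turn (np.float64(0.0), np.float64(-3.141)) jaw 49.2 q6 -1.84 n rows 5.0
shift cm [-13.5   21.2   30.38] turn (np.float64(-0.712), np.float64(2.43)) jaw 49.2 q6 -1.84 n rows 10.0
```

Call:
arm_command --series '[{"fingers": -1, "x": -4, "y": 0, "z": 0, "turn": 0}, {"fingers": -1, "x": -8, "y": 0, "z": 0, "turn": 0}, {"fingers": -1, "x": -12, "y": 0.5, "z": 1, "turn": 0}, {"fingers": -1, "x": -13.5, "y": 1, "z": 4, "turn": 0.1}, {"fingers": -1, "x": -13.5, "y": 2, "z": 7, "turn": 0.2}, {"fingers": -1, "x": -13.5, "y": 3, "z": 10, "turn": 0.3}, {"fingers": -1, "x": -13.5, "y": 3.6, "z": 13.3, "turn": 0.4}, {"fingers": -1, "x": -13.5, "y": 3.6, "z": 13.3, "turn": 0.5}, {"fingers": -1, "x": -13.5, "y": 3.6, "z": 13.3, "turn": 0.6}, {"fingers": -1, "x": -13.5, "y": 3.6, "z": 13.3, "turn": 0.7}]'

```text
clock: 38.17
ee_pos: [420.1, -288.9, 274.7]
tcp_rot: [0.536, 0.46, 0.538, -0.46]
ft_force: [-0.5, -0.1, -3.5]
opening: 19.4
```

Call:
arm_command --series '[{"fingers": -1, "x": 0, "y": 0, "z": 0, "turn": 0.12}, {"fingers": -1, "x": 0, "y": 0, "z": 0, "turn": 0.24}, {"fingers": -1, "x": 0, "y": 0, "z": 0, "turn": 0.36}, {"fingers": -1, "x": 0, "y": 0, "z": 0, "turn": 0.48}, {"fingers": -1, "x": 0, "y": 0, "z": 0, "turn": 0.6}, {"fingers": -1, "x": 0, "y": 0, "z": 0, "turn": 0.72}, {"fingers": -1, "x": 0, "y": 0, "z": 0, "turn": 0.84}, {"fingers": -1, "x": 0, "y": 0, "z": 0, "turn": 0.96}, {"fingers": -1, "x": 0, "y": 0, "z": 0, "turn": 1.08}, {"fingers": -1, "x": 0, "y": 0, "z": 0, "turn": 1.2}]'

```text
clock: 39.0
ee_pos: [419.8, -288.9, 275.2]
tcp_rot: [-0.182, -0.683, -0.184, 0.683]
ft_force: [0.1, -1.2, -3.2]
opening: 19.2
```

```bash
python3 - <<'E'
from h import *
st();go(664,-267,270,-90);mont('s27.png',[('scene',(120,50,360,280)),('wrist',(0,0,560,420))])
E
```

```text
t 39.0 ee [ 419.8 -288.9  275.2] tray [[-68.7   4.2]] jaw -60.0 down [-0.002  0.002 -1.   ] F [ 0.1 -1.2 -3.2] op 19.2 q [-0.84  0.28  1.32  0.    1.54  0.21]
shift cm [  0.48  10.32 -22.24] turn (np.float64(0.524), np.float64(-2.618)) jaw -60.0 q6 0.21 n rows 6.0
```

View pics/s27.png

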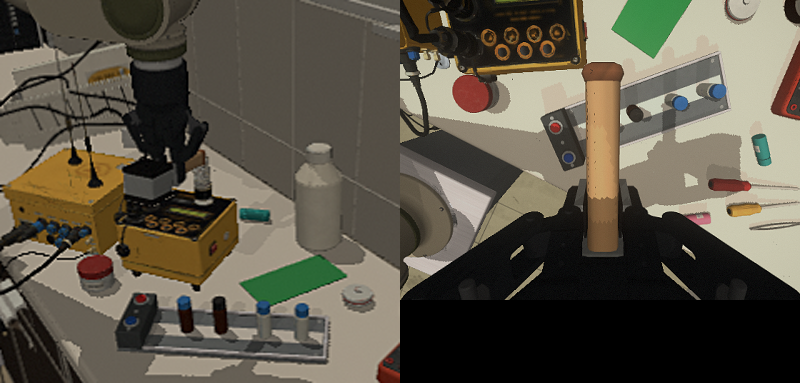

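Call:
arm_command --series '[{"fingers": -1, "x": 0, "y": 2, "z": -4, "turn": 0.1}, {"fingers": -1, "x": 0, "y": 4, "z": -8, "turn": 0.2}, {"fingers": -1, "x": 0, "y": 6, "z": -12, "turn": 0.3}, {"fingers": -1, "x": 0, "y": 7.5, "z": -16, "turn": 0.4}, {"fingers": -1, "x": 0, "y": 9, "z": -19, "turn": 0.5}, {"fingers": -1, "x": 0, "y": 10.3, "z": -22.2, "turn": 0.52}, {"fingers": -1, "x": 0, "y": 10.3, "z": -22.2, "turn": 0.52}, {"fingers": -1, "x": 0, "y": 10.3, "z": -22.2, "turn": 0.52}, {"fingers": -1, "x": 0, "y": 10.3, "z": -22.2, "turn": 0.52}]'

```text
clock: 39.85
ee_pos: [663.3, -265.8, 275.2]
tcp_rot: [-0.004, -0.706, -0.005, 0.708]
ft_force: [0.1, 0.4, -2.8]
opening: 19.1
```

Call:
arm_command --series '[{"fingers": -1, "x": 4, "y": 0, "z": 0, "turn": 0}, {"fingers": -1, "x": 8, "y": 0, "z": 0, "turn": 0}, {"fingers": -1, "x": 12, "y": 0, "z": 0, "turn": 0}, {"fingers": -1, "x": 16, "y": 0, "z": 0, "turn": 0}, {"fingers": -1, "x": 19, "y": 0, "z": 0, "turn": 0}, {"fingers": -1, "x": 21, "y": 0, "z": 0, "turn": 0}, {"fingers": -1, "x": 21, "y": 0, "z": 0, "turn": 0}]'

```text
clock: 40.43
ee_pos: [660.4, -265.2, 62.1]
tcp_rot: [-0.002, -0.704, -0.005, 0.71]
ft_force: [-1.1, -0.4, -2.5]
opening: 19.2
```

```bash
python3 - <<'E'
from h import *
st();go(664,-267,20,-90);pitch();mont('s28.png',[('scene',(220,130,360,270)),('top',(200,80,340,220))])
E
```

```text
t 40.43 ee [ 660.4 -265.2   62.1] tray [[ 98.  179.4]] jaw -89.4 down [-0.007  0.004 -1.   ] F [-1.1 -0.4 -2.5] op 19.2 q [-0.55  0.81  1.   -0.    1.34  1.01]
shift cm [ 4.2   0.21 -0.39] turn (np.float64(0.01), np.float64(-3.131)) jaw -89.4 q6 1.01 n rows 2.0
top z+1 [(30, 48.2), (38, 50.2), (46, 50.4), (54, 52.4), (62, 53.6), (70, 54.3), (78, 43.3), (86, -56.7)]
top z-1 []
scene z+1 [(30, 50.7), (38, 51.4), (46, 53.1), (54, 53.8), (62, 55.3), (70, 56.2), (78, 52.8), (86, 17.9)]
scene z-1 [(30, 23.0), (38, 22.5), (46, 24.3), (54, 24.4), (62, 23.3), (70, 22.0), (78, 22.7)]
```

View pics/s28.png

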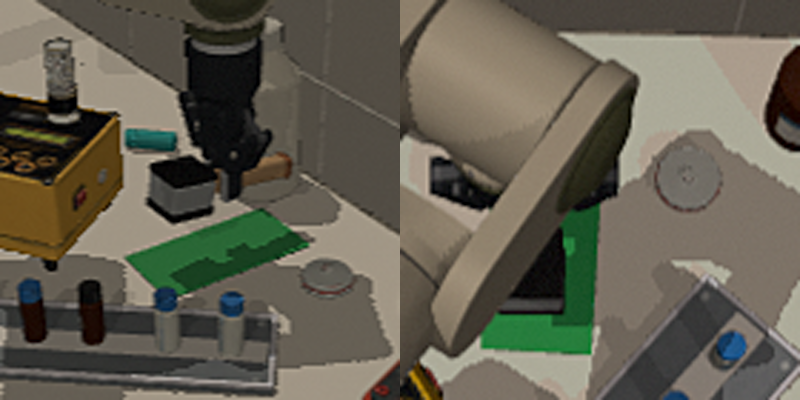

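Call:
arm_command --series '[{"fingers": -1, "x": 2, "y": 0.2, "z": -0.3, "turn": 0}, {"fingers": -1, "x": 3.5, "y": 0.2, "z": -0.3, "turn": 0}, {"fingers": -1, "x": 4.4, "y": 0.2, "z": -0.3, "turn": 0}, {"fingers": -1, "x": 4.4, "y": 0.2, "z": -0.3, "turn": 0}, {"fingers": -1, "x": 4.4, "y": 0.2, "z": -0.3, "turn": 0}]'

```text
clock: 41.05
ee_pos: [666.8, -267.9, 23.6]
tcp_rot: [0.004, 0.708, 0.003, -0.707]
ft_force: [0.0, 0.4, -2.7]
opening: 19.1
```

```bash
python3 - <<'E'
from h import *
st();mont('s29.png',[('scene',(220,130,360,270)),('wrist',(60,40,500,420))])
E
```

```text
t 41.05 ee [ 666.8 -267.9   23.6] tray [[104.6 181.5]] jaw -89.4 down [ 0.001 -0.001 -1.   ] F [ 0.   0.4 -2.7] op 19.1 q [-0.55  0.85  1.02 -0.    1.27  1.01]
```

View pics/s29.png

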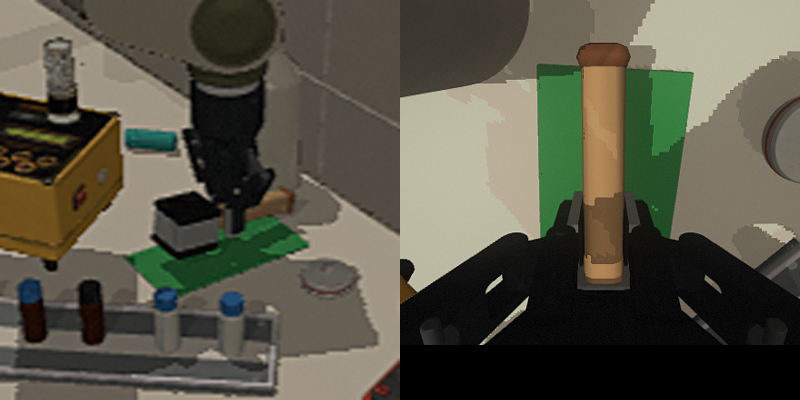

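Call:
arm_command --series '[{"fingers": -1, "x": 0.5, "y": 0, "z": 0.2, "turn": 0}, {"fingers": -1, "x": 0.9, "y": 0, "z": 0.2, "turn": 0}, {"fingers": -0.7, "x": 0.9, "y": 0, "z": 0.2, "turn": 0}, {"fingers": -0.58, "x": 0.9, "y": 0, "z": 0.2, "turn": 0}, {"fingers": -0.55, "x": 0.9, "y": 0, "z": 0.2, "turn": 0}, {"fingers": -0.545, "x": 0.9, "y": 0, "z": 0.2, "turn": 0}, {"fingers": -0.54, "x": 1.1, "y": 0, "z": 0.2, "turn": 0}, {"fingers": -0.535, "x": 1.3, "y": 0, "z": 0.2, "turn": 0}, {"fingers": -0.53, "x": 1.4, "y": 0, "z": 0.2, "turn": 0}, {"fingers": -0.52, "x": 1.4, "y": 0, "z": 0.2, "turn": 0}]'

```text
clock: 41.98
ee_pos: [664.5, -267.7, 8.4]
tcp_rot: [0.004, 0.707, 0.003, -0.707]
ft_force: [0.3, -0.2, 0.4]
opening: 20.5
```

```bash
python3 - <<'E'
from h import *
st();mont('s30.png',[('scene',(220,130,360,270)),('wrist',(60,40,500,420))]);pitch()
E
```

```text
t 41.98 ee [ 664.5 -267.7    8.4] tray [[102.8 180.2]] jaw -89.4 down [ 0. -0. -1.] F [ 0.3 -0.2  0.4] op 20.5 q [-0.55  0.87  1.04 -0.    1.24  1.01]
top z+1 [(30, 43.7), (38, 43.9), (46, 44.9), (54, 45.1), (62, 44.6), (70, 44.6), (78, 43.3), (86, -4.3)]
top z-1 []
scene z+1 [(30, 43.3), (38, 43.7), (46, 43.2), (54, 43.3), (62, 43.8), (70, 43.8), (78, 42.5), (86, 32.8)]
scene z-1 [(30, 17.5), (38, 21.5), (46, 26.5), (54, 28.1), (62, 28.9), (70, 30.2), (78, 29.6), (86, -6.1)]
```

View pics/s30.png

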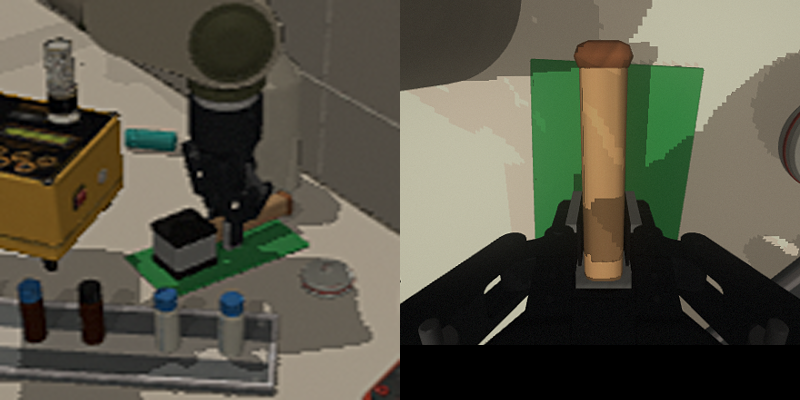

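Mallet is level on the pad and the wrist load is gone. I'll open and withdraw.

Call:
arm_command --series '[{"fingers": -0.4, "x": 0, "y": 0, "z": 0, "turn": 0}, {"fingers": -0.2, "x": 0, "y": 0, "z": 0, "turn": 0}, {"fingers": -0.1, "x": 0, "y": 0, "z": 0, "turn": 0}, {"fingers": -0.1, "x": -2, "y": 0, "z": 0, "turn": 0}, {"fingers": -0.1, "x": -5, "y": 0, "z": 0, "turn": 0}, {"fingers": -0.1, "x": -9, "y": 0, "z": 0, "turn": 0}, {"fingers": -0.1, "x": -13, "y": 0, "z": 0, "turn": 0}, {"fingers": -0.1, "x": -17, "y": 0, "z": 0, "turn": 0}, {"fingers": -0.1, "x": -20, "y": 0, "z": 0, "turn": 0}]'

```text
clock: 42.93
ee_pos: [664.7, -267.8, 212.7]
tcp_rot: [0.004, 0.708, 0.003, -0.706]
ft_force: [0.3, -0.6, 0.5]
opening: 38.5
```

Call:
arm_command --series '[{"fingers": -0.1, "x": -4, "y": 0, "z": 4, "turn": 0}, {"fingers": -0.1, "x": -6, "y": 0, "z": 8, "turn": 0}, {"fingers": -0.1, "x": -6, "y": 0, "z": 12, "turn": 0}, {"fingers": -0.1, "x": -6, "y": 0, "z": 16, "turn": 0}, {"fingers": -0.1, "x": -6, "y": 0, "z": 20, "turn": 0}, {"fingers": -0.1, "x": -6, "y": 0, "z": 20, "turn": 0}, {"fingers": -0.1, "x": -6, "y": 0, "z": 20, "turn": 0}]'

```text
clock: 43.52
ee_pos: [462.4, -269.6, 269.5]
tcp_rot: [0.003, 0.707, 0.002, -0.707]
ft_force: [1.2, 0.6, -0.5]
opening: 38.4
```

```bash
python3 - <<'E'
from h import *
st();c=snap('wrist');mallet(c);captop(c);pins(snap('scene'));mont('s31.png',[('scene',(140,130,360,290)),('wrist',(0,0,560,420))])
P,uv=cloud(c);hd=(P[:,2]>46)&(P[:,2]<58)&(np.hypot(P[:,0]-612,P[:,1]+267)<45);print('head',cv2.minAreaRect(P[hd][:,:2].astype(np.float32)),np.percentile(P[hd][:,2],[5,50,95]))
c=snap('top');P,uv=cloud(c)
for nm,(u,v) in dict(tin=(152,295),disc=(300,142)).items():
    m=(abs(uv[:,0]-u)<18)&(abs(uv[:,1]-v)<18)&(P[:,2]>15);print(nm,P[m].mean(0))
E
```

```text
t 43.52 ee [ 462.4 -269.6  269.5] tray [[-49.   46.6]] jaw -89.6 down [ 0.001 -0.001 -1.   ] F [ 1.2  0.6 -0.5] op 38.4 q [-0.75  0.33  1.27 -0.    1.55  0.81]
wood n 612 rect [ 637.  -231.7] [34.8 19.6] 8.2 dir -171.2 z [37.9 39.5] xmin/max 619.3 653.6
head n 2448 [ 590.8 -238. ] [54.3 50.4] 8.2 z 51.2
cap n 378 mean [122.7  -0.8] circ 123.3 -1.7 11.2 z 68.0 hsv [106. 147. 167.]
cap n 333 mean [60.9  0.8] circ 60.9 -0.0 11.5 z 67.9 hsv [106. 151. 168.]
cap n 298 mean [-10.9   5.9] circ -11.4 5.1 11.3 z 68.1 hsv [21.  34.5 61. ]
cap n 285 mean [-66.8   2.2] circ -67.5 1.5 11.4 z 67.8 hsv [106. 156. 173.]
red 27 [48.3 49.3]
blue 28 [47.7 50.5]
head ((591.7113037109375, -243.8800506591797), (53.9487419128418, 38.37906265258789), 8.236610412597656) [49.71657707 51.26965989 52.62089065]
tin [ 396.04529746 -183.54114812  443.99813028]
disc [ 704.25482579 -386.88416698   21.42479368]
```

View pics/s31.png

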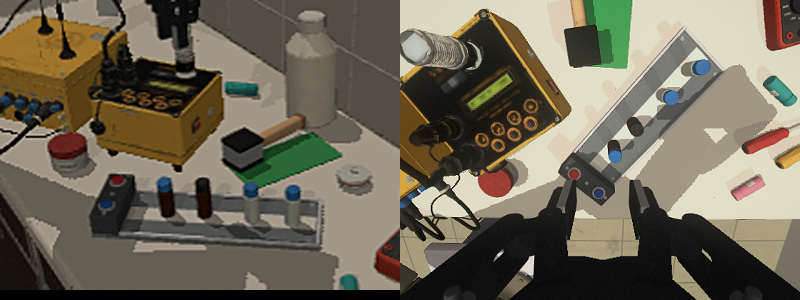

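The mallet was knocked aside after I let go: its head is now at about (591,−238), partly off the pad edge. I'll pick it up again and re-lay it.

```bash
python3 - <<'E'
from h import *
c=snap('wrist');P,uv=cloud(c)
m=(P[:,2]>46)&(P[:,2]<58)&(P[:,0]>540)&(P[:,0]<640)&(P[:,1]<-195)&(P[:,1]>-300);print('head',cv2.minAreaRect(P[m][:,:2].astype(np.float32)))
go(642.3,-230.6,130,98.2)
E
```

```text
head ((590.739990234375, -237.9239959716797), (54.14255905151367, 50.4188232421875), 8.115653991699219)
shift cm [ 13.79  -3.71 -17.72] turn (np.float64(-0.132), np.float64(3.009)) jaw -89.4 q6 0.81 n rows 6.0
```

Call:
arm_command --series '[{"fingers": 0, "x": 0, "y": -1, "z": -4, "turn": -0.13}, {"fingers": 0, "x": 0, "y": -2, "z": -8, "turn": -0.13}, {"fingers": 0, "x": 2, "y": -3, "z": -12, "turn": -0.13}, {"fingers": 0, "x": 5, "y": -3.7, "z": -16, "turn": -0.13}, {"fingers": 0, "x": 8, "y": -3.7, "z": -17.7, "turn": -0.13}, {"fingers": 0, "x": 12, "y": -3.7, "z": -17.7, "turn": -0.13}, {"fingers": 0, "x": 13.8, "y": -3.7, "z": -17.7, "turn": -0.13}, {"fingers": 0, "x": 13.8, "y": -3.7, "z": -17.7, "turn": -0.13}, {"fingers": 0, "x": 13.8, "y": -3.7, "z": -17.7, "turn": -0.13}]'

```text
clock: 44.57
ee_pos: [641.5, -230.6, 129.7]
tcp_rot: [-0.049, -0.705, -0.05, 0.706]
ft_force: [-0.2, -0.1, 1.8]
opening: 42.8
```

```bash
python3 - <<'E'
from h import *
st();c=snap('wrist','w9.png');mallet(c);mallet(snap('top'))
go(642.3,-230.6,10,98.2)
E
```

```text
t 44.57 ee [ 641.5 -230.6  129.7] tray [[ 61.1 193.3]] jaw -82.0 down [-0.001  0.001 -1.   ] F [-0.2 -0.1  1.8] op 42.8 q [-0.52  0.69  1.04  0.    1.41  0.91]
wood n 3614 rect [ 672.8 -227.1] [113.6  22.9] 8.0 dir -172.1 z [38.  39.6] xmin/max 615.6 730.0
head n 3736 [ 664.2 -221.3] [205.7  56.6] 11.9 z 51.0
wood n 118 rect [ 641.7 -230.1] [41.2 19.7] 7.6 dir 174.5 z [38.3 41.1] xmin/max 620.5 663.3
head n 555 [ 592.1 -236.7] [54.  50.3] 8.0 z 51.0
shift cm [ 1.228e+01 -1.000e-01  1.000e-02] turn (np.float64(-0.003), np.float64(3.138)) jaw -82.0 q6 0.91 n rows 3.0
```

View pics/w9.png

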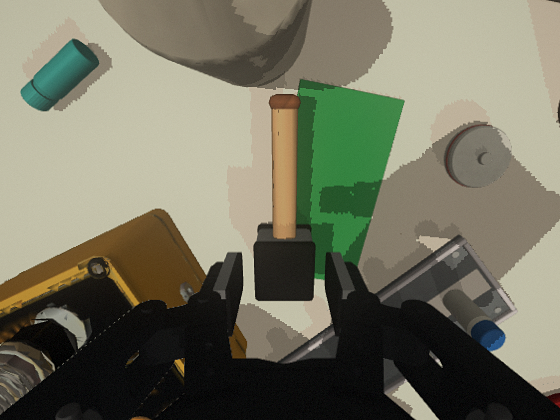

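Handle is centred under the jaws. Descend and grip.

Call:
arm_command --series '[{"fingers": 0, "x": 4, "y": 0, "z": 0, "turn": 0}, {"fingers": 0, "x": 8, "y": 0, "z": 0, "turn": 0}, {"fingers": 0, "x": 11, "y": 0, "z": 0, "turn": 0}, {"fingers": 0, "x": 12, "y": 0, "z": 0, "turn": 0}, {"fingers": 0, "x": 12, "y": 0, "z": 0, "turn": 0}, {"fingers": 0, "x": 12, "y": 0, "z": 0, "turn": 0}]'

```text
clock: 45.17
ee_pos: [642.4, -231.7, 13.0]
tcp_rot: [0.05, 0.707, 0.049, -0.704]
ft_force: [0.1, -0.3, 1.0]
opening: 42.7
```

Call:
arm_command --series '[{"fingers": -0.4, "x": 0, "y": 0, "z": 0, "turn": 0}, {"fingers": -1, "x": 0, "y": 0, "z": 0, "turn": 0}, {"fingers": -1, "x": 0, "y": 0, "z": 0, "turn": 0}, {"fingers": -1, "x": 0, "y": 0, "z": 0, "turn": 0}, {"fingers": -1, "x": 0, "y": 0, "z": 0, "turn": 0}, {"fingers": -1, "x": -1, "y": 0, "z": 0, "turn": 0}, {"fingers": -1, "x": -2, "y": 0, "z": 0, "turn": 0}, {"fingers": -1, "x": -2, "y": 0, "z": 0, "turn": 0}]'

```text
clock: 45.83
ee_pos: [642.2, -231.5, 33.5]
tcp_rot: [0.05, 0.707, 0.049, -0.704]
ft_force: [-0.2, 0.1, -2.5]
opening: 19.3
```

```bash
python3 - <<'E'
from h import *
st();go(662,-267,32,-91);go(662,-267,10,-91)
E
```

```text
t 45.83 ee [ 642.2 -231.5   33.5] tray [[ 62.2 193. ]] jaw -82.0 down [ 0.004 -0.002 -1.   ] F [-0.2  0.1 -2.5] op 19.3 q [-0.52  0.78  1.15  0.    1.21  0.91]
shift cm [ 0.17  3.79 -1.46] turn (np.float64(0.157), np.float64(-2.984)) jaw -82.0 q6 0.91 n rows 1.0
shift cm [ 2.37  3.79 -1.45] turn (np.float64(0.157), np.float64(-2.984)) jaw -82.0 q6 0.91 n rows 2.0
```

Call:
arm_command --series '[{"fingers": -1, "x": 0, "y": 1, "z": -0.5, "turn": 0.05}, {"fingers": -1, "x": 0, "y": 2, "z": -1, "turn": 0.1}, {"fingers": -1, "x": 0, "y": 3, "z": -1.5, "turn": 0.16}, {"fingers": -1, "x": 0, "y": 3.8, "z": -1.5, "turn": 0.16}, {"fingers": -1, "x": 0, "y": 3.8, "z": -1.5, "turn": 0.16}, {"fingers": -1, "x": 0.8, "y": 3.8, "z": -1.5, "turn": 0.16}, {"fingers": -1, "x": 1.6, "y": 3.8, "z": -1.5, "turn": 0.16}, {"fingers": -1, "x": 1.7, "y": 3.8, "z": -1.5, "turn": 0.16}, {"fingers": -1, "x": 1.7, "y": 3.8, "z": -1.5, "turn": 0.16}]'

```text
clock: 46.58
ee_pos: [661.1, -265.9, 13.0]
tcp_rot: [0.007, -0.707, 0.007, 0.707]
ft_force: [0.6, -0.2, -0.5]
opening: 19.0
```

```bash
python3 - <<'E'
from h import *
st();mont('s32.png',[('scene',(220,130,360,270)),('wrist',(60,40,500,420))]);pitch()
E
```

```text
t 46.58 ee [ 661.1 -265.9   13. ] tray [[ 99.  179.3]] jaw -91.1 down [-0.  0. -1.] F [ 0.6 -0.2 -0.5] op 19.0 q [-0.55  0.85  1.05 -0.    1.24  1.04]
top z+1 [(30, 40.6), (38, 40.0), (46, 39.5), (54, 40.6), (62, 40.6), (70, 40.5), (78, 37.6), (86, -7.5)]
top z-1 []
scene z+1 [(30, 39.1), (38, 39.6), (46, 40.0), (54, 39.5), (62, 39.2), (70, 39.5), (78, 37.8), (86, 1.3)]
scene z-1 [(30, 17.5), (38, 20.9), (46, 22.5), (54, 24.6), (62, 23.6), (70, 23.9), (78, 25.3), (86, 22.7)]
```

View pics/s32.png

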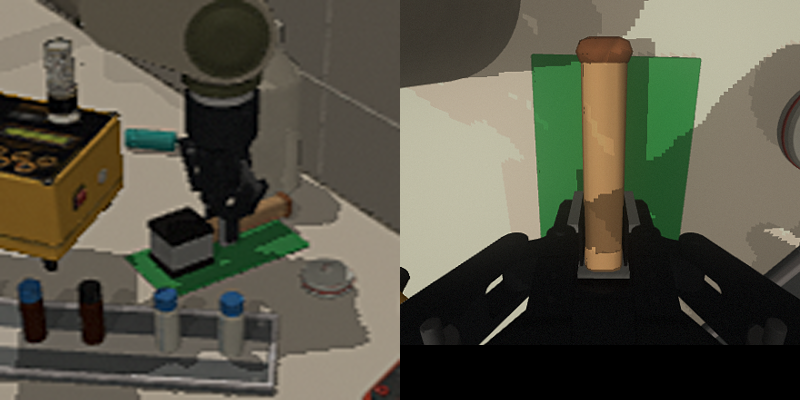

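Call:
arm_command --series '[{"fingers": -0.7, "x": 0.1, "y": 0, "z": 0, "turn": 0}, {"fingers": -0.55, "x": 0.2, "y": 0, "z": 0, "turn": 0}, {"fingers": -0.53, "x": 0.2, "y": 0, "z": 0, "turn": 0}, {"fingers": -0.45, "x": 0.2, "y": 0, "z": 0, "turn": 0}, {"fingers": -0.2, "x": 0.2, "y": 0, "z": 0, "turn": 0}, {"fingers": 0, "x": 0.2, "y": 0, "z": 0, "turn": 0}, {"fingers": 0, "x": -3, "y": 0, "z": 0, "turn": 0}, {"fingers": 0, "x": -7, "y": 0, "z": 0, "turn": 0}, {"fingers": 0, "x": -11, "y": 0, "z": 0, "turn": 0}, {"fingers": 0, "x": -15, "y": 0, "z": 0, "turn": 0}]'

```text
clock: 47.62
ee_pos: [661.0, -266.4, 165.0]
tcp_rot: [0.007, -0.707, 0.007, 0.707]
ft_force: [0.4, 0.1, -0.7]
opening: 42.6
```

Call:
arm_command --series '[{"fingers": 0, "x": -4, "y": 0, "z": 4, "turn": 0}, {"fingers": 0, "x": -8, "y": 0, "z": 8, "turn": 0}, {"fingers": 0, "x": -12, "y": 0, "z": 12, "turn": 0}, {"fingers": 0, "x": -12, "y": 0, "z": 16, "turn": 0}, {"fingers": 0, "x": -12, "y": 0, "z": 20, "turn": 0}, {"fingers": 0, "x": -12, "y": -3, "z": 20, "turn": 0}, {"fingers": 0, "x": -12, "y": -6, "z": 20, "turn": 0}, {"fingers": 0, "x": -12, "y": -6, "z": 20, "turn": 0}, {"fingers": 0, "x": -12, "y": -6, "z": 20, "turn": 0}]'

```text
clock: 48.37
ee_pos: [462.3, -201.7, 284.1]
tcp_rot: [-0.006, 0.707, -0.007, -0.707]
ft_force: [0.4, -1.2, -0.6]
opening: 43.2
```

```bash
python3 - <<'E'
from h import *
st();c=snap('wrist','w10.png');mallet(c);captop(c);s=snap('scene');mallet(s);pins(s);mont('s33.png',[('scene',(140,130,360,290)),('top',(130,90,360,330))])
for n,c in(('w',c),('t',snap('top'))):
    P,uv=cloud(c);m=(P[:,2]>46)&(P[:,2]<58)&(P[:,0]>560)&(P[:,0]<650)&(P[:,1]<-215)&(P[:,1]>-320);print(n,cv2.minAreaRect(P[m][:,:2].astype(np.float32)) if m.sum()>30 else m.sum(),np.percentile(P[m][:,2],[5,50,95]) if m.sum() else '')
P,uv=cloud(s)
for nm,(x,y) in dict(tin=(356,-68),disc=(704,-387)).items():
    m=(np.hypot(P[:,0]-x,P[:,1]-y)<50)&(P[:,2]>15)&(P[:,2]<50);print(nm,P[m].min(0),P[m].max(0))
E
```

```text
t 48.37 ee [ 462.3 -201.7  284.1] tray [[-93.5  98. ]] jaw -91.1 down [ 0.001 -0.001 -1.   ] F [ 0.4 -1.2 -0.6] op 43.2 q [-0.65  0.26  1.32 -0.    1.56  0.94]
wood n 325 rect [ 647.8 -265.3] [19.8 18.8] 87.7 dir 86.0 z [37.8 39.6] xmin/max 638.2 657.6
head n 2285 [ 609. -265.] [49.6 53.7] 88.2 z 51.1
cap n 377 mean [122.2  -0.3] circ 122.7 -1.4 12.1 z 67.6 hsv [106. 131. 149.]
cap n 332 mean [60.9  1.5] circ 61.4 0.4 11.6 z 67.6 hsv [106. 134. 124.]
cap n 297 mean [-11.3   6. ] circ -11.3 4.9 11.6 z 67.9 hsv [21. 33. 55.]
cap n 267 mean [-67.    2.5] circ -67.3 1.7 11.4 z 67.6 hsv [106. 149. 183.]
wood n 188 rect [ 693.8 -267.8] [ 21.2 106.9] 89.1 dir 179.6 z [35.6 39.9] xmin/max 640.4 747.2
head n 266 [ 685.9 -229.8] [235.9  64.6] 21.1 z 50.7
red 27 [48.  50.6]
blue 26 [48.6 50.2]
w ((608.982421875, -264.9910583496094), (49.56377029418945, 53.667259216308594), 88.24996185302734) [49.17374138 51.07067074 52.52639255]
t ((610.2069091796875, -263.27386474609375), (54.488277435302734, 48.8355827331543), 0.8909372091293335) [48.0920292  51.00365024 53.65684582]
tin [320.59138563 -99.76309219  15.16176757] [402.41688336 -34.15697245  49.66520334]
disc [ 675.28407653 -413.08425784   15.17095483] [ 727.44451907 -361.9984751    27.82690683]
```

View pics/s33.png

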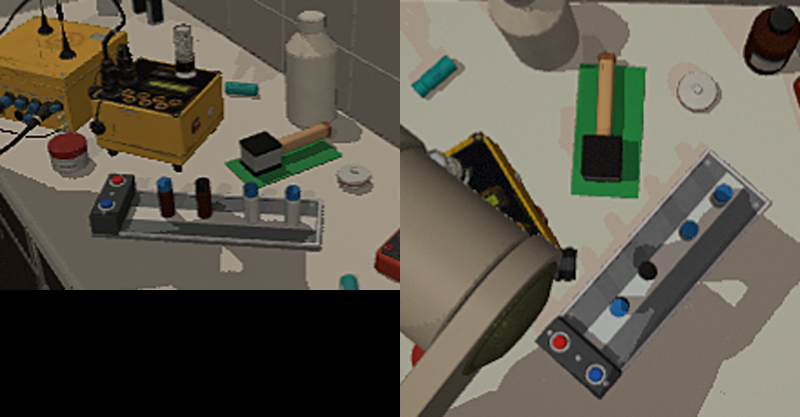

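```bash
python3 - <<'E'
from h import *
mallet(snap('scene'));st();print(finish_job())
E
```

```text
wood n 182 rect [ 692.2 -267.5] [105.1  24.6] 0.1 dir 179.3 z [36.1 39.4] xmin/max 639.7 744.8
head n 267 [ 686.2 -232.4] [237.2  63.3] 21.3 z 50.7
t 48.67 ee [ 462.8 -203.1  282.9] tray [[-92.1  97.2]] jaw -91.2 down [-0.001  0.    -1.   ] F [ 0.2  0.2 -0. ] op 42.7 q [-0.65  0.27  1.32 -0.    1.56  0.94]
the job is handed in; nothing more can be done
None
```

The job is handed in at about 49 s. All four vials stand on the strip, both pins are home, and the mallet lies back on its pad. No verdict came back, so this rests on my own camera checks.

- **Vials:** I gripped each one by its cap and loosened the grip until it swung upright, then set it on the strip. One slipped out and tipped over, and I picked it up and stood it again. Final centres are within about 8 mm of the centre line (the two cameras differ by about 2 mm on this), with all cap tops at about 68 mm.
- **Pins:** One brisk blow each, red first and then blue. Both tops now read about 50 mm; 49 mm is fully home and 65 mm is up. I did not measure the pins' speed; the mallet was commanded at about 0.45 m/s.
- **Mallet:** After I first laid it down it was knocked aside, so I picked it up again and re-laid it. The last check shows the head level, about 4 mm from the mark, with the handle along the pad within about 3°, let go.
- **Bystanders:** The filter housing reads the same as at the start. The tin looks unmoved in the final picture. The last depth check on it was too coarse to compare to the millimetre, and nothing worked close to it.

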